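# Load the carousel mixer and hang up the carrying basket

## Task

Move every red-capped tube from the carrying basket into a free blue sleeve of the mixer, pushed in or dropped in so that it stands on the sleeve's floor, leaving the yellow-capped tube alone. Then hang the empty basket by its orange handle on the double hook, so that the bar lies in the seats of both prongs and it hangs still and free of the gripper, and only after that press the mixer's green start button fully down. Do not shift the beaker, the tip box or the bottle.

Things in the scene. Friction and masses are not known exactly. Their poses are not given: they have to be found in the camera images.
- basket: White tube-carrying basket, 170 (own x) x 100 (own y) mm, 0.25 to 0.45 kg, loose; may get knocked aside. Origin: centre of its underside. 6 mm base plate and two decks (tops 20 and 50 mm up) with six 18 mm square holes at x = -56, 0, 56, y = -27, 27 mm hold tubes upright, feet on the base plate (a knock can leave them leaning 3 degrees). An orange handle bar runs along own x over the middle.
- bar (a point): Centre of the basket's orange handle bar: a square bar 12 x 12 mm, 168 mm long along the basket's x, centre 112 mm above the underside, so 56 mm free under it down to the upper deck; upright legs 10 mm thick at x = -79 and +79 mm. Meant to be gripped across at its middle from above.
- hook_stand: Fixed steel double hook. Two 8 mm round prongs at own y = -32 and +32 mm point along own -x: level seat from x = -96 to -70 mm, then an upturned tip at x = -114 mm, top 28 mm above the prong top in the seat; behind the seat they rise 20 mm to x = -56 and run level to the post at x = 0. Post and cross bar are 195 mm high. Origin: on the bench under the post's front face.
- hook_seat (a point): Where the centre of the handle bar rests when the basket hangs properly: midway between the two prongs, own x = -83 mm, 180 mm above the bench, 6 mm above the prong surface. The bar lies along the stand's y, the basket either way round.
- rotor: Rotor of the fixed round white carousel mixer (drum 250 mm across, black rim 88 mm high, with a 60 mm high control panel at its front). The rotor does not turn and stands at any angle: seven blue round sleeves evenly spaced on a 70 mm radius, bore 19 mm, 45 mm deep, walls 2 mm, mouths 100 mm above the bench; steel hub nut up to 90 mm. Origin: rotor axis at bench height.
- start_top (a point): Centre of the top face of the green start button, 24 mm across, 18 mm above the panel top; spring-loaded, pushed straight down.
- start (a joint): Travel of the start button in m: 0 released, 0.006 fully pressed at about 5 N; springs back.
- socket0 (a point): Centre of the floor of blue sleeve 0 of the rotor (55 mm above the bench, 45 mm below the sleeve's mouth); a seated tube's origin lies here. Numbered counterclockwise from the rotor's +x.
- socket1 (a point): Centre of the floor of blue sleeve 1 of the rotor (55 mm above the bench, 45 mm below the sleeve's mouth); a seated tube's origin lies here. Numbered counterclockwise from the rotor's +x.
- socket2 (a point): Centre of the floor of blue sleeve 2 of the rotor (55 mm above the bench, 45 mm below the sleeve's mouth); a seated tube's origin lies here. Numbered counterclockwise from the rotor's +x.
- socket3 (a point): Centre of the floor of blue sleeve 3 of the rotor (55 mm above the bench, 45 mm below the sleeve's mouth); a seated tube's origin lies here. Numbered counterclockwise from the rotor's +x.
- socket4 (a point): Centre of the floor of blue sleeve 4 of the rotor (55 mm above the bench, 45 mm below the sleeve's mouth); a seated tube's origin lies here. Numbered counterclockwise from the rotor's +x.
- socket5 (a point): Centre of the floor of blue sleeve 5 of the rotor (55 mm above the bench, 45 mm below the sleeve's mouth); a seated tube's origin lies here. Numbered counterclockwise from the rotor's +x.
- socket6 (a point): Centre of the floor of blue sleeve 6 of the rotor (55 mm above the bench, 45 mm below the sleeve's mouth); a seated tube's origin lies here. Numbered counterclockwise from the rotor's +x.
- tube0: Sample tube with a red cap, 95 mm long, 20 g: body 16 mm thick with a tapered foot (10 mm at the bottom, full at 12 mm), cap 20 mm thick and 18 mm high at the top (77 to 95 mm). Origin: centre of the foot; own z runs up to the cap. Starts upright in the basket; may be absent.
- tube1: Sample tube with a red cap, 95 mm long, 20 g: body 16 mm thick with a tapered foot (10 mm at the bottom, full at 12 mm), cap 20 mm thick and 18 mm high at the top (77 to 95 mm). Origin: centre of the foot; own z runs up to the cap. Starts upright in the basket; may be absent.
- tube2: Sample tube with a red cap, 95 mm long, 20 g: body 16 mm thick with a tapered foot (10 mm at the bottom, full at 12 mm), cap 20 mm thick and 18 mm high at the top (77 to 95 mm). Origin: centre of the foot; own z runs up to the cap. Starts upright in the basket; may be absent.
- tube3: Sample tube with a red cap, 95 mm long, 20 g: body 16 mm thick with a tapered foot (10 mm at the bottom, full at 12 mm), cap 20 mm thick and 18 mm high at the top (77 to 95 mm). Origin: centre of the foot; own z runs up to the cap. Starts upright in the basket; may be absent.
- tube4: Sample tube with a red cap, 95 mm long, 20 g: body 16 mm thick with a tapered foot (10 mm at the bottom, full at 12 mm), cap 20 mm thick and 18 mm high at the top (77 to 95 mm). Origin: centre of the foot; own z runs up to the cap. Starts upright in the basket; may be absent.
- tube5: Sample tube with a red cap, 95 mm long, 20 g: body 16 mm thick with a tapered foot (10 mm at the bottom, full at 12 mm), cap 20 mm thick and 18 mm high at the top (77 to 95 mm). Origin: centre of the foot; own z runs up to the cap. Starts upright in the basket; may be absent.
- resident: Someone else's tube with a yellow cap, same shape and size as the red ones, already seated in a sleeve of the rotor (its origin on that sleeve's floor); leave it there.
- beaker: Small glass beaker, 60 mm across, 80 mm high, a bystander. Origin: centre of its underside.
- tip_box: Grey pipette-tip box with clear lid, 80 x 120 mm, 65 mm high, a bystander. Origin: centre of its underside.
- reagent: Amber reagent bottle, 70 mm across, 150 mm high, a bystander. Origin: centre of its underside.
There are look-alikes about, which are no part of the job. Of the things that look like the hook_stand, the largest one is meant.

How it is judged:
On the way, in this order (a step that is already met when the one before it is completed fails the run):
1. every red-capped tube stands on the floor of a blue sleeve ((distance between tube0 and socket0 below 0.007 m or distance between tube0 and socket1 below 0.007 m or distance between tube0 and socket2 below 0.007 m or distance between tube0 and socket3 below 0.007 m or distance between tube0 and socket4 below 0.007 m or distance between tube0 and socket5 below 0.007 m or distance between tube0 and socket6 below 0.007 m) and (distance between tube1 and socket0 below 0.007 m or distance between tube1 and socket1 below 0.007 m or distance between tube1 and socket2 below 0.007 m or distance between tube1 and socket3 below 0.007 m or distance between tube1 and socket4 below 0.007 m or distance between tube1 and socket5 below 0.007 m or distance between tube1 and socket6 below 0.007 m) and (distance between tube2 and socket0 below 0.007 m or distance between tube2 and socket1 below 0.007 m or distance between tube2 and socket2 below 0.007 m or distance between tube2 and socket3 below 0.007 m or distance between tube2 and socket4 below 0.007 m or distance between tube2 and socket5 below 0.007 m or distance between tube2 and socket6 below 0.007 m) and (distance between tube3 and socket0 below 0.007 m or distance between tube3 and socket1 below 0.007 m or distance between tube3 and socket2 below 0.007 m or distance between tube3 and socket3 below 0.007 m or distance between tube3 and socket4 below 0.007 m or distance between tube3 and socket5 below 0.007 m or distance between tube3 and socket6 below 0.007 m) and (distance between tube4 and socket0 below 0.007 m or distance between tube4 and socket1 below 0.007 m or distance between tube4 and socket2 below 0.007 m or distance between tube4 and socket3 below 0.007 m or distance between tube4 and socket4 below 0.007 m or distance between tube4 and socket5 below 0.007 m or distance between tube4 and socket6 below 0.007 m) and (distance between tube5 and socket0 below 0.007 m or distance between tube5 and socket1 below 0.007 m or distance between tube5 and socket2 below 0.007 m or distance between tube5 and socket3 below 0.007 m or distance between tube5 and socket4 below 0.007 m or distance between tube5 and socket5 below 0.007 m or distance between tube5 and socket6 below 0.007 m)), for 0.3 s.
2. the basket hangs still by its handle bar in the seats of both prongs, released (distance between bar and hook_seat below 0.012 m and angle between basket's own z axis and vertical below 0.2 rad and angle between the x axis of basket and the y axis of hook_stand, either way round below 0.3 rad and linear speed of basket below 0.05 m/s and contact force between the fingers and basket below 0.3 N), for 0.3 s.
3. the start button is pressed fully down (over 4.5 mm) (value of joint start above 0.0045 m), for 0.04 s.
At the end, for the whole second after the job is handed in: All tubes, red and yellow, stand in sleeves (foot within 7 mm of the sleeve's floor centre); the basket hangs released on the double hook, bar centre within 12 mm of the seat point, bar within 0.3 rad of the stand's y, tilt under 0.35 rad; the button is up again (all of step 1 and (distance between resident and socket0 below 0.007 m or distance between resident and socket1 below 0.007 m or distance between resident and socket2 below 0.007 m or distance between resident and socket3 below 0.007 m or distance between resident and socket4 below 0.007 m or distance between resident and socket5 below 0.007 m or distance between resident and socket6 below 0.007 m) and distance between bar and hook_seat below 0.012 m and angle between basket's own z axis and vertical below 0.35 rad and angle between the x axis of basket and the y axis of hook_stand, either way round below 0.3 rad and contact force between the fingers and basket below 0.3 N and value of joint start below 0.002 m); the robot touches nothing.
It fails at once if a yellow-capped tube is pulled out or displaced by more than 20 mm (distance of resident from where it was at the start of the episode above 0.02 m).
It fails at once if a bystander is shifted by more than 40 mm (distance of any of beaker, tip_box, reagent from where it was at the start of the episode above 0.04 m).
Of tube0, tube1, tube2, tube3, tube4, tube5 only 4 to 6 are there at a start; the rules pass over those that are not, and their reading is None.
At some moment in a run one of basket may be knocked a few centimetres aside while the robot is not near it.
It also fails if it takes over 210 s, if anything falls off the work surface, if the arm or the gripper's body presses on something with over 40 N, if the wrist force passes 120 N, or if a joint passes its speed limit or range.

## Robot

A 6-joint arm with a two-finger parallel gripper is mounted at the origin on the work surface. World frame = base frame: x ahead of the robot, y to its left, z up, the work surface at z = 0. Lengths are in m, angles in rad, forces in N, time in s.
With the tool pointing down it reaches from about 0.275 to 0.85 m from the base axis. Payload 19 kg.
Tool frame: the origin (TCP) lies at the very end of the fingers, on their centre line; the grasp point (between the pads) lies 19 mm behind it; z points along the fingers, y is the direction in which the jaws open and shut (so a half turn about z gives the same grasp; the last joint's range is limited). The gripper opens to 85 mm and grips with 20 to 120 N. Pads are 22 mm wide; open, the fingers measure 114 mm over their backs; the gripper's body (76 mm by 85 mm) begins 54 mm behind the grasp point. The pads swing forward as they close: fully open they stand 13 mm farther back than shut.
Start: joints at [1.18, 0.15, 1.437, -0, 1.554, -0.134], TCP at [0.146, 0.556, 0.231] pointing down, gripper open.
Joint ranges: [-2.8, 2.8], [-0.68, 2.1], [0.12, 2.68], [-1.39, 4.53], [0.16, 2.79], [-2.81, 2.81]. Speed limits (rad/s): [1.89, 1.89, 2.22, 3.01, 3.01, 3.01].

## Interface

Orientations are given as a unit quaternion [x, y, z, w].
In Python, from plant import robot gives the robot as it stands.
- The arm moves only by the shell command python3 -m jog 'ROWS'. ROWS is a JSON object of lists of equal length, an entry for each row: "delta_pos": the shift along the tool's x, y, z in mm, a list of three; "dr": the turn, a rotation vector about the tool's x, y, z in rad, a list of three; "gripper": the opening, from -1 (shut) to 1 (fully open). In form: {"delta_pos": [[x, y, z], ...], "dr": [[wx, wy, wz], ...], "gripper": [gripper, ...]}. A call has 1 to 8 rows; each row shifts and turns the pose as measured when the row begins, along the tool's axes as they then stand; what a row does not reach is not made up. A row lasts 1/10 s, in which the tool goes at most 50 mm and 8.59 degrees, less where a joint would pass 70% of its speed; a pose out of reach is approached as far as the arm can. A call with a gripper value outside its range is refused whole. The fingers move at their own pace and stop on an object; the grip force is fixed at half the most. Time passes only in rows, so rows that do not move let the fingers close. It gives the time, the measured TCP pose, the force and the opening at its end, in the units of the state.
- robot.state(): the state, without advancing time (a new reading comes with each control period).
- robot.grab_frame(name): name is "scene" or "top" or "wrist"; returns a dict with "frame" (384x512x3 uint8, red, green, blue), "depth" (384x512 float32, m along the optical axis (not along the pixel's ray), 0 where there is no reading), "mtx" (3x3 intrinsics, pixels), "dist_coeffs" ([k1, k2, p1, p2, k3] as OpenCV has them; the pictures are not rectified), "R" (3x3) and "t" (3): a world point X has camera coordinates R X + t. Camera axes: x right, y down, z forward; pixel columns grow to the right and rows downward; lengths in m; the calibration is good to about 2 mm. A picture is of the moment at which its call begins.
- robot.job_done(): hands the job in, once; it reports no verdict.
The state is a dict: "clock": time; "q": joint angles; "qd": joint speeds; "effort": joint torques, N m; "ee_pos": TCP position; "ee_rot": TCP orientation; "contact_force": force on the tool from outside, world axes, zero at the start; "wrist_torque": the same for the moment, N m; "opening": opening from 0.0 (shut) to 1.0 (fully open).
Only numpy, scipy, OpenCV 4.12 (cv2) and the standard library are available. Lean on these libraries where they do the work, as an engineer would, in place of code of your own. Each camera call takes 0.05 s, during which the arm holds its last target.

## Working session

There is one attempt and no reset: what is moved stays moved. The work goes in short steps, Python scripts to look and compute and a shell command to move; the robot and the scene stay as the last step left them, time stands still between calls to the robot, and variables do not carry over. Pictures are saved under pics/ and viewed, and the job is handed in when it is done.

```bash
ls; mkdir -p pics
cat > h.py <<'E'
from plant import robot
import numpy as np, cv2
def grab(n):
    return robot.grab_frame(n)
def save(f,name,box=None,scale=1):
    im=f["frame"][:,:,::-1]
    if box: im=im[box[1]:box[3],box[0]:box[2]]
    if scale!=1: im=cv2.resize(im,None,fx=scale,fy=scale,interpolation=cv2.INTER_CUBIC)
    cv2.imwrite("pics/"+name+".png",im)
def ray(f,px):
    px=np.array(px,float).reshape(-1,1,2)
    u=cv2.undistortPoints(px,f["mtx"],f["dist_coeffs"])[:,0]
    R=np.array(f["R"]);t=np.array(f["t"])
    d=np.c_[u,np.ones(len(u))]@R
    return -R.T@t, d
def onz(f,px,z):
    c,d=ray(f,px)
    return c+d*((z-c[2])/d[:,2])[:,None]
def dep(f,px):
    c,d=ray(f,px)
    px=np.array(px,float).reshape(-1,2).round().astype(int)
    return c+d*f["depth"][px[:,1],px[:,0]][:,None]
def cloud(f):
    h,w=f["depth"].shape
    v,u=np.mgrid[0:h,0:w]
    c,d=ray(f,np.c_[u.ravel(),v.ravel()])
    P=c+d*f["depth"].ravel()[:,None]
    P=P.reshape(h,w,3); P[f["depth"]==0]=np.nan
    return P
def proj(f,X):
    r,_=cv2.Rodrigues(np.array(f["R"]))
    return cv2.projectPoints(np.array(X,float).reshape(-1,1,3),r,np.array(f["t"],float),f["mtx"],f["dist_coeffs"])[0][:,0]
def tri(fs,pxs):
    A=np.zeros((3,3));b=np.zeros(3)
    for f,p in zip(fs,pxs):
        c,d=ray(f,p);d=d[0]/np.linalg.norm(d[0]);M=np.eye(3)-np.outer(d,d);A+=M;b+=M@c
    return np.linalg.solve(A,b)
E
python3 - <<'E'
from h import *
for n in ["scene","top","wrist"]:
    f=grab(n); save(f,n+"0",None,1.5 if n!="wrist" else 1)
    print(n,-np.array(f["R"]).T@np.array(f["t"]),f["mtx"][0][0], f["dist_coeffs"])
print(robot.state())
E
```

```text
pics
scene [ 1.49882938 -0.96528801  0.90287109] 441.1383884117723 [-0.07360757  0.          0.          0.          0.        ]
top [ 0.47693225 -0.11940647  1.58106017] 377.76541862444157 [-0.06907209  0.          0.          0.          0.        ]
wrist [0.07284535 0.57634438 0.37318841] 278.996542655629 [-0.00437366  0.          0.          0.          0.        ]
{'clock': 0.15, 'q': array([ 1.18003076e+00,  1.50901403e-01,  1.43785603e+00,  2.02933816e-05,
        1.55381897e+00, -1.33963250e-01]), 'qd': array([-0.00049792, -0.00140635, -0.00326417, -0.00071517, -0.00012297,
       -0.00117074]), 'effort': array([ 2.33972205e-03, -7.13386846e+01, -5.71037436e+01, -2.68531703e-04,
        7.48901133e-03,  8.47909041e-05]), 'ee_pos': array([0.14596328, 0.55596953, 0.23081077]), 'ee_rot': array([ 1.28048787e-01,  9.91767748e-01, -4.72408716e-04, -1.37372278e-04]), 'contact_force': array([-0.32582081, -0.40672423, -0.85644984]), 'wrist_torque': array([-0.01362286, -0.0103826 ,  0.01486295]), 'opening': 0.9958868011892849}
```

View pics/scene0.png

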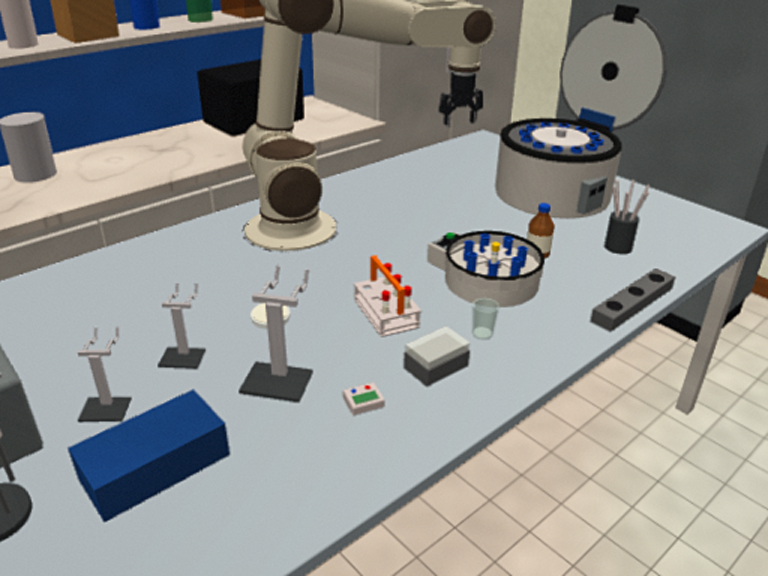

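View pics/top0.png

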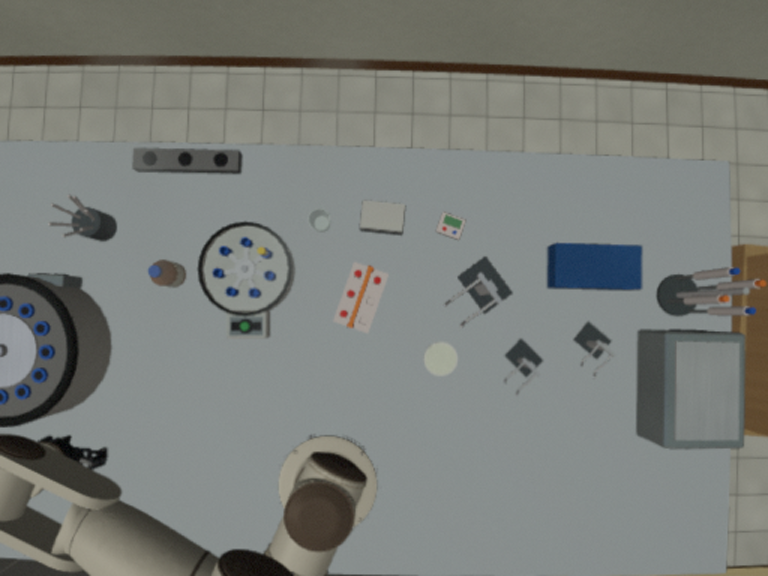

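View pics/wrist0.png

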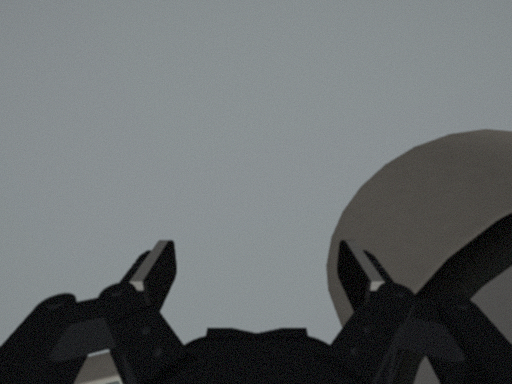

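The top view shows the basket at about (360,298) of the 1.5x picture with red caps, the mixer at (245,268) with a yellow cap at (263,252), its panel with the green button at (245,326), and three stands at (484,284), (523,360) and (594,340). I'll take enlarged crops next.

Run:
```python
from h import *
f=grab("top"); save(f,"top_a",(120,130,360,275),3.3); save(f,"top_b",(215,165,270,230),9)
g=grab("scene"); save(g,"sc_a",(40,150,380,280),2.3); save(g,"sc_b",(220,140,380,240),5)
np.save("top.npy",f,allow_pickle=True);np.save("scene.npy",g,allow_pickle=True)
```

```text
(no output)
```

View pics/top_a.png

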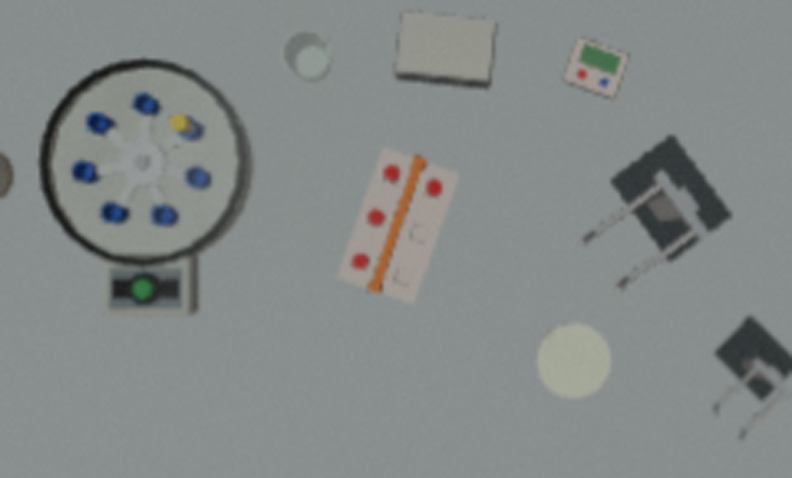

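View pics/top_b.png

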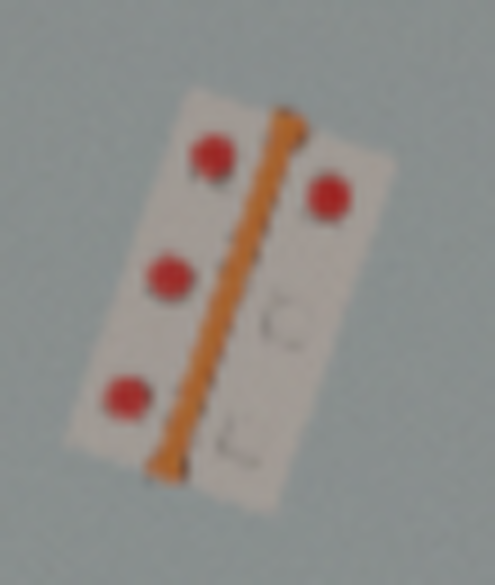

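View pics/sc_a.png

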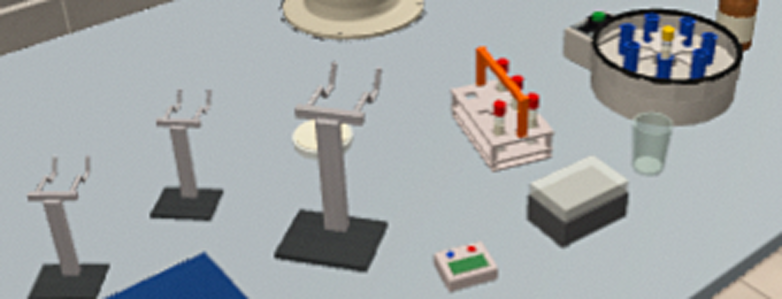

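View pics/sc_b.png

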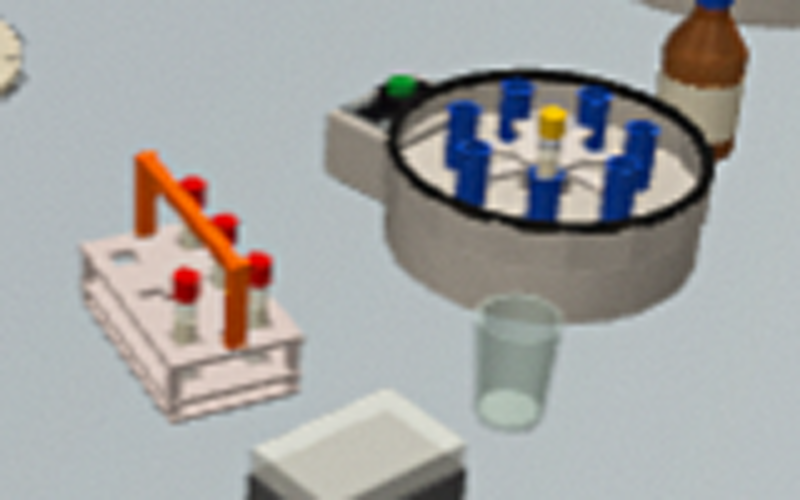

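Candidates for the double hook are the stands at top-view pixels (323,189), (349,240) and (396,227). The first has the largest base and the tallest post in both views, so it should be the one meant; I'll confirm by measuring. The basket holds four red caps, and one of the seven sleeves carries the yellow cap.

Run:
```python
from h import *
f=np.load("top.npy",allow_pickle=True).item();g=np.load("scene.npy",allow_pickle=True).item()
def blobs(f,kind,minA=8,box=None):
    hsv=cv2.cvtColor(f["frame"],cv2.COLOR_RGB2HSV);H,S,V=[hsv[...,i].astype(int) for i in range(3)]
    m={"red":((H<6)|(H>172))&(S>140)&(V>90),"blue":(H>105)&(H<125)&(S>150)&(V>60),"yel":(H>20)&(H<33)&(S>120),"org":(H>7)&(H<18)&(S>140)&(V>100),"green":(H>45)&(H<80)&(S>120)}[kind]
    n,l,s,c=cv2.connectedComponentsWithStats(m.astype(np.uint8))
    r=[(c[i],s[i][4]) for i in range(1,n) if s[i][4]>=minA]
    if box: r=[x for x in r if box[0]<x[0][0]<box[2] and box[1]<x[0][1]<box[3]]
    return r
bx=(125,130,370,275)
sb=(220,140,380,240)
PC=cloud(f)
for k,z in [("red",.099),("yel",.148),("blue",.1),("green",.078),("org",.118)]:
    print(k)
    for (c,a) in blobs(f,k,8,bx):
        print("top",c.round(1),a,onz(f,[c],z).round(4)[0],PC[int(c[1]),int(c[0])].round(4))
    for (c,a) in blobs(g,k,8,sb): print("sc",c.round(1),a,onz(g,[c],z).round(4)[0])
```

```text
red
top [238.2 182. ] 10 [ 0.5796 -0.0704  0.099 ] [ 0.5792 -0.0698  0.104 ]
top [251.3 186.5] 14 [ 0.5633 -0.1223  0.099 ] [ 0.5656 -0.1211  0.0931]
top [233.5 195.5] 12 [ 0.526  -0.0535  0.099 ] [ 0.5279 -0.0516  0.1001]
top [228.7 208.7] 10 [ 0.4738 -0.0362  0.099 ] [ 0.4765 -0.0335  0.1005]
sc [258.6 177.2] 16 [ 0.4803 -0.0352  0.099 ]
sc [264.9 184.8] 16 [ 0.5342 -0.0536  0.099 ]
sc [271.4 193.4] 25 [ 0.59   -0.0748  0.099 ]
sc [256.9 196.6] 31 [ 0.5736 -0.1262  0.099 ]
yel
top [173.9 166.6] 15 [0.6284 0.1746 0.148 ] [0.6301 0.1773 0.1527]
sc [329.9 163.9] 32 [0.6362 0.1692 0.148 ]
blue
top [163.9 161.1] 21 [0.654  0.2252 0.1   ] [0.6583 0.2361 0.0681]
top [149.5 166.9] 22 [0.6299 0.281  0.1   ] [0.6361 0.2906 0.0732]
top [145.2 181.7] 24 [0.5709 0.2957 0.1   ] [0.5755 0.3051 0.0698]
top [154.3 194.2] 23 [0.5225 0.2577 0.1   ] [0.5247 0.2704 0.0551]
top [169.9 194.8] 10 [0.5219 0.1961 0.1   ] [0.5266 0.2104 0.0507]
sc [322.3 160.5] 54 [0.544  0.2394 0.1   ]
sc [338.4 161.9] 55 [0.5917 0.2795 0.1   ]
sc [313.  170.1] 117 [0.5723 0.1548 0.1   ]
sc [345.5 173.5] 122 [0.6671 0.2285 0.1   ]
sc [328.2 179. ] 46 [0.6523 0.148  0.1   ]
green
top [162.6 216.9] 27 [0.4339 0.2267 0.078 ] [0.4377 0.2274 0.0857]
sc [299.8 157. ] 25 [0.4392 0.2251 0.078 ]
org
top [239.9 197.2] 93 [ 0.5194 -0.0794  0.118 ] [ 0.5202 -0.0757  0.1153]
sc [359.8 150. ] 89 [0.6024 0.3969 0.118 ]
sc [258.3 187. ] 241 [ 0.5534 -0.1024  0.118 ]
```

Both views give four caps near z≈0.10 with the basket axis at about -18°. I'll write a planning helper and then survey with the wrist camera.

```bash
cat > pl.py <<'E'
from h import *
from scipy.spatial.transform import Rotation as Ro
def pose():
    s=robot.state(); return np.array(s["ee_pos"]),Ro.from_quat(s["ee_rot"])
def Rd(psi): # tool down, tool x at angle psi deg
    p=np.radians(psi);x=np.array([np.cos(p),np.sin(p),0]);z=np.array([0,0,-1.]);return Ro.from_matrix(np.c_[x,np.cross(z,x),z])
def psi():
    x=pose()[1].as_matrix()[:,0];return np.degrees(np.arctan2(x[1],x[0]))
def to(target,ps=None,step=45,rot=7.0,p=None,R=None):
    """print rows to reach target (world m) with tool-down yaw ps"""
    if p is None: p,R=pose()
    R1=Rd(ps) if ps is not None else R
    dr=(R.inv()*R1).as_rotvec(); d=np.array(target)-p
    n=max(1,int(np.ceil(np.linalg.norm(d)*1000/step)),int(np.ceil(np.degrees(np.linalg.norm(dr))/rot)))
    print("p",p.round(4),"psi",round(psi(),1),"n",n,"dr/row",(dr/n).round(3))
    for i in range(n):
        Ri=R*Ro.from_rotvec(dr*i/n)
        print(i,(Ri.inv().apply(d)/n*1000).round(1).tolist())
    q1=np.degrees(np.arctan2(target[1],target[0]));
    if ps is not None: print("q6~",round(q1+90-ps,1))
E
python3 - <<'E'
from pl import *
f=grab("wrist");p,R=pose()
Rc=np.array(f["R"]);c=-Rc.T@f["t"]
print("cam in tool",R.inv().apply(c-p).round(4)); print("cam axes in tool (cols x,y,z)",(R.inv().as_matrix()@Rc.T).round(3))
to([0.57,0.16,0.30],90)
E
```

```text
cam in tool [ 0.0759  0.001  -0.1424]
cam axes in tool (cols x,y,z) [[ 0.    -0.953 -0.302]
 [ 1.     0.001 -0.002]
 [ 0.002 -0.302  0.953]]
p [0.146 0.556 0.231] psi 165.3 n 13 dr/row [-0.     0.     0.101]
0 [-39.3, -21.2, -5.3]
1 [-41.2, -17.1, -5.3]
2 [-42.7, -12.9, -5.3]
3 [-43.8, -8.5, -5.3]
4 [-44.4, -4.0, -5.3]
5 [-44.6, 0.5, -5.3]
6 [-44.4, 5.0, -5.3]
7 [-43.6, 9.4, -5.3]
8 [-42.4, 13.8, -5.3]
9 [-40.8, 18.0, -5.3]
10 [-38.8, 22.0, -5.3]
11 [-36.4, 25.8, -5.3]
12 [-33.6, 29.4, -5.3]
q6~ 15.7
```

```bash
python3 -m jog '{"delta_pos":[[-20,-10,-25],[-41,-17,-10],[-42,-13,-5],[-44,-9,-5],[-44,-4,-5],[-44,1,-5],[-44,5,-5],[-43,9,-5]],"dr":[[0,0,0.1],[0,0,0.1],[0,0,0.1],[0,0,0.1],[0,0,0.1],[0,0,0.1],[0,0,0.1],[0,0,0.1]],"gripper":[1,1,1,1,1,1,1,1]}'
python3 - <<'E'
from pl import *
to([0.57,0.20,0.32],90)
E
```

```text
clock: 1.1
ee_pos: [0.3915, 0.3222, 0.2973]
ee_rot: [0.513, 0.858, -0.001, 0.0]
contact_force: [0.8, 0.8, -0.5]
opening: 0.999
p [0.3915 0.3222 0.2973] psi 118.2 n 5 dr/row [-0.     0.     0.099]
0 [-38.4, 19.9, -4.5]
1 [-36.3, 23.6, -4.5]
2 [-33.8, 27.0, -4.5]
3 [-31.0, 30.2, -4.5]
4 [-27.8, 33.1, -4.5]
q6~ 19.3
```

```bash
python3 -m jog '{"delta_pos":[[-38,20,-5],[-36,24,-5],[-34,27,-5],[-31,30,-5],[-28,33,-5],[0,0,0]],"dr":[[0,0,0.1],[0,0,0.1],[0,0,0.1],[0,0,0.1],[0,0,0.1],[0,0,0]],"gripper":[1,1,1,1,1,1]}'
python3 - <<'E'
from pl import *
f=grab("wrist");save(f,"w1",None,1.5);np.save("w1.npy",f,allow_pickle=True);print(pose()[0],psi())
E
```

```text
clock: 1.7
ee_pos: [0.5775, 0.1874, 0.3235]
ee_rot: [0.72, 0.694, -0.001, 0.001]
contact_force: [0.1, 1.2, -0.2]
opening: 0.998
[0.57604842 0.18871218 0.32357335] 88.07103119744238
```

View pics/w1.png

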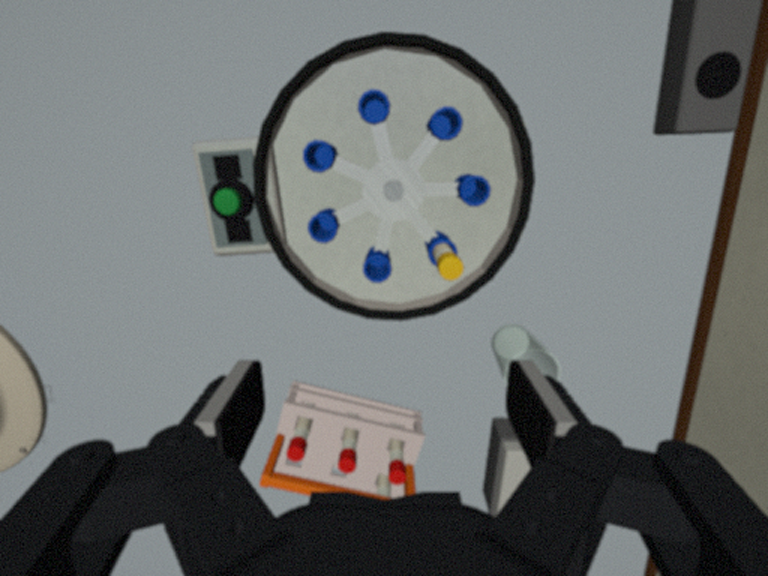

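The wrist picture shows the mixer centred near (393,190) of the 1.5x picture, with six open sleeves, the yellow cap at (451,266), the button at (226,201) and the basket at the bottom. A second wrist place will give stereo.

```bash
python3 -m jog '{"delta_pos":[[-45,-4,0],[-45,-4,0],[-45,-4,0],[-10,0,0],[0,0,0]],"dr":[[0,0,0],[0,0,0],[0,0,0],[0,0,0],[0,0,0]],"gripper":[1,1,1,1,1]}'
python3 - <<'E'
from pl import *
f=grab("wrist");save(f,"w2",None,1.5);np.save("w2.npy",f,allow_pickle=True);print(pose()[0],psi())
E
```

```text
clock: 2.25
ee_pos: [0.5564, 0.0434, 0.3226]
ee_rot: [0.716, 0.698, -0.001, -0.001]
contact_force: [-0.8, -0.2, 0.2]
opening: 0.999
[0.55650612 0.04402703 0.32266571] 88.62981808137698
```

View pics/w2.png

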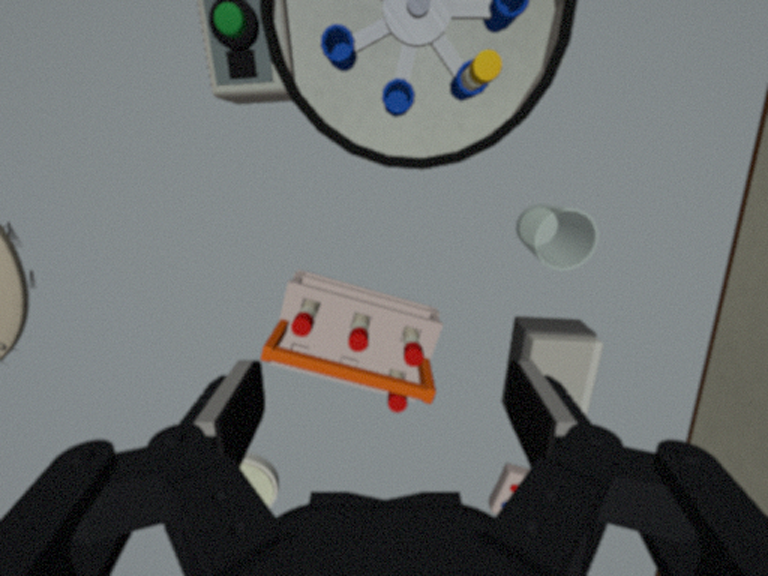

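Run:
```python
from h import *
f=np.load("w1.npy",allow_pickle=True).item();save(f,"w1c",(195,45,345,195),5)
g=np.load("w2.npy",allow_pickle=True).item();save(g,"w2c",(165,180,300,280),5)
```

```text
(no output)
```

View pics/w1c.png

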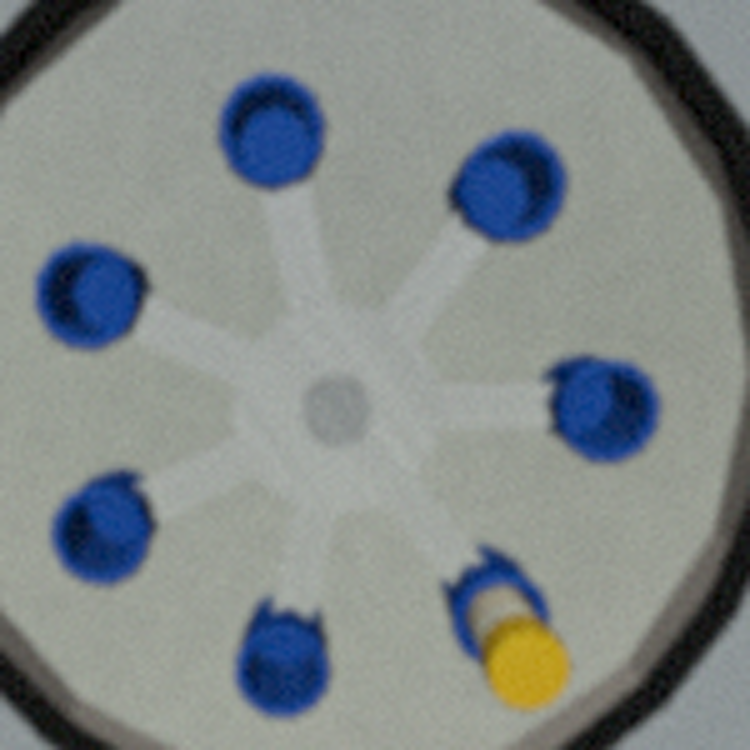

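View pics/w2c.png

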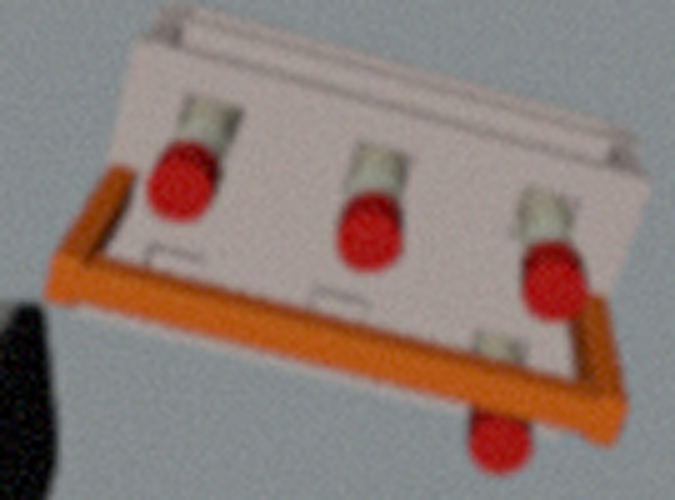

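The crop w1c shows six empty mouths, and w2c shows the three near caps at (202,216), (239,226) and (275,236), the far one at (265,267), and the bar between them. Next I'll measure them.

```bash
cat > meas.py <<'E'
from pl import *
from scipy.optimize import least_squares
def mask(f,kind):
    hsv=cv2.cvtColor(f["frame"],cv2.COLOR_RGB2HSV);H,S,V=[hsv[...,i].astype(int) for i in range(3)]
    return {"red":((H<6)|(H>172))&(S>150)&(V>80),"blue":(H>100)&(H<128)&(S>130)&(V>30),"yel":(H>18)&(H<33)&(S>130),"org":(H>7)&(H<18)&(S>150)&(V>90),"green":(H>45)&(H<80)&(S>110)}[kind]
def comps(m,minA=30):
    n,l,s,c=cv2.connectedComponentsWithStats(m.astype(np.uint8))
    return [(l==i,c[i],s[i][4]) for i in range(1,n) if s[i][4]>=minA]
def caps(f,kind="red",zr=None,minA=30):
    """cap centre by depth: top-face pixels within 3mm of highest"""
    P=cloud(f);out=[]
    for m,c,a in comps(mask(f,kind),minA):
        Q=P[m];Q=Q[np.isfinite(Q[:,2])]
        zt=np.percentile(Q[:,2],95); T=Q[Q[:,2]>zt-.005]
        px=np.argwhere(m)[:,::-1][np.isfinite(P[m][:,2])][Q[:,2]>zt-.005]
        (cx,cy),r=cv2.minEnclosingCircle((onz(f,px,np.median(T[:,2]))[:,:2]*1000).astype(np.float32))
        out.append((c.round(1),a,round(float(np.median(T[:,2])),4),np.array([cx,cy]).round(1),round(r,1),(T.mean(0)[:2]*1000).round(1)))
    return out
E
python3 - <<'E'
from meas import *
f=np.load("w1.npy",allow_pickle=True).item();g=np.load("w2.npy",allow_pickle=True).item()
for n,F in (("w1",f),("w2",g)):
    print(n)
    for k in ("red","yel","green","blue"):
        for o in caps(F,k): print(k,*o)
E
```

```text
w1
red [197.4 299.1] 139 0.1014 [476.3 -32.9] 10.6 [476.7 -33.8]
red [231.3 307. ] 139 0.1013 [529.3 -50.6] 10.0 [529.6 -51. ]
red [264.5 314.7] 142 0.1013 [582.6 -68. ] 10.8 [582.6 -68. ]
yel [299.5 177.1] 237 0.1498 [629.8 175.8] 9.8 [629.9 175.9]
green [151.  133.9] 316 0.0818 [436.7 226.1] 11.9 [436.7 225.9]
blue [248.8  70.7] 344 0.1001 [574.  299.3] 12.2 [573.6 300. ]
blue [296.7  82. ] 352 0.1002 [632.4 284.4] 12.6 [631.7 284.7]
blue [212.4 103.5] 323 0.1002 [526.5 262.4] 12.4 [526.7 263.9]
blue [315.3 126.2] 329 0.1001 [657.3 229.5] 12.5 [656.7 230.2]
blue [215.3 150.4] 302 0.1004 [525.  202.5] 12.3 [525.1 203.5]
blue [291.9 162.8] 101 0.1003 [629.6 176.6] 12.1 [627.4 180.6]
blue [251.  177.2] 283 0.1003 [570.8 163.7] 12.3 [570.4 164.6]
w2
red [201.  216.1] 152 0.1012 [476.7 -34.5] 9.5 [476.6 -34.6]
red [238.6 226.1] 150 0.1011 [529.6 -51.8] 9.5 [529.4 -51.7]
red [275.3 236.1] 152 0.1011 [582.8 -69.1] 9.5 [582.6 -69.1]
red [264.3 267.9] 110 0.1013 [ 565.7 -119.5] 9.5 [ 565.7 -119.8]
yel [323.4  44.1] 345 0.1496 [629.7 174.4] 9.8 [629.7 174.7]
green [152.5  12.5] 434 0.0815 [436.4 225.2] 11.9 [436.4 225.4]
blue [336.3   8. ] 354 0.0997 [657.1 226.1] 12.0 [656.2 221.1]
blue [225.5  30.6] 480 0.0999 [524.6 201.2] 12.8 [524.4 201.2]
blue [308.4  57.2] 166 0.1001 [629.  174.1] 12.2 [625.1 170.8]
blue [265.  64.] 362 0.1001 [570.  162.4] 12.8 [570.3 162.6]
```

Run:
```python
from meas import *
f=np.load("w1.npy",allow_pickle=True).item();g=np.load("w2.npy",allow_pickle=True).item()
A={}
for n,F in (("w1",f),("w2",g)):
    A[n]=np.array([o[3] for o in caps(F,"blue") if not (n=="w2" and o[0][1]<20)])
B=np.vstack([A["w1"]])
def res(p,B):
    a=np.arctan2(B[:,1]-p[1],B[:,0]-p[0]);k=np.round((a-p[2])/(2*np.pi/7));t=p[2]+k*2*np.pi/7
    return np.r_[B[:,0]-p[0]-70*np.cos(t),B[:,1]-p[1]-70*np.sin(t)]
for nm,B in (("w1",A["w1"]),("w2",A["w2"])):
    best=min((least_squares(res,[586,230,a],args=(B,)) for a in np.linspace(0,.8,9)),key=lambda s:s.cost)
    print(nm,best.x.round(3),np.abs(best.fun).max().round(2))
    for k in range(7):
        t=best.x[2]+k*2*np.pi/7;print(k,(best.x[:2]+70*np.array([np.cos(t),np.sin(t)])).round(1),round(np.degrees(t),1))
# triangulate red caps (centroids of top faces) & sleeve of both views
for a,b in (((197.4,299.1),(201,216.1)),((231.3,307),(238.6,226.1)),((264.5,314.7),(275.3,236.1)),((299.5,177.1),(323.4,44.1)),((151,133.9),(152.5,12.5))):
    print(tri([f,g],[a,b]).round(4))
# orange bar
P=cloud(g);m=mask(g,"org");Q=P[m];Q=Q[np.isfinite(Q[:,2])];T=Q[(Q[:,2]>.114)]
print("bar top z",np.median(T[:,2]).round(4)); 
r=cv2.minAreaRect((T[:,:2]*1000).astype(np.float32));print(r)
```

```text
w1 [587.943 231.2     0.875] 1.1
0 [632.8 284.9] 50.1
1 [573.9 299.8] 101.6
2 [525.6 263. ] 153.0
3 [524.2 202.3] 204.4
4 [570.8 163.3] 255.9
5 [630.3 175.5] 307.3
6 [657.9 229.6] 358.7
w2 [ 5.87740e+02  2.29972e+02 -3.00000e-02] 0.82
0 [657.7 227.9] -1.7
1 [633.  283.4] 49.7
2 [574.2 298.7] 101.1
3 [525.6 262.2] 152.6
4 [523.8 201.5] 204.0
5 [570.1 162.2] 255.4
6 [629.7 173.9] 306.8
[ 0.4754 -0.0366  0.0924]
[ 0.5291 -0.0533  0.0932]
[ 0.5826 -0.0709  0.093 ]
[0.6304 0.1753 0.1429]
[0.4353 0.2262 0.0772]
bar top z 0.1181
((521.0556640625, -77.7780532836914), (14.343714714050293, 164.7392120361328), 72.06285858154297)
```

Both views agree to about 1.2 mm: rotor centre is (587.8, 230.6) mm, cap tops are at 101 mm and the bar top is at 118 mm. The free sleeves I'll use are (524,202), (525.6,262.6), (574,299) and (633,284). I start with the first tube.

Run:
```python
from pl import *
to([0.4765,-0.034,0.21],71.9)
```

```text
p [0.5565 0.044  0.3227] psi 88.6 n 4 dr/row [-0.     0.     0.073]
0 [-20.0, -19.5, 28.2]
1 [-21.3, -18.0, 28.2]
2 [-22.6, -16.4, 28.2]
3 [-23.7, -14.7, 28.2]
q6~ 14.0
```

```bash
python3 -m jog '{"delta_pos":[[-20,-19,28],[-21,-18,28],[-23,-16,28],[-24,-15,28],[0,0,0]],"dr":[[0,0,0.073],[0,0,0.073],[0,0,0.073],[0,0,0.073],[0,0,0]],"gripper":[0,0,0,0,0]}'
cat > look.py <<'E'
import sys
from meas import *
def look(name,box=None,sc=1.5,kinds=("red",)):
    f=grab("wrist");save(f,name,box,sc);p,R=pose()
    print("tcp",(p*1000).round(1),"psi",round(psi(),1),"open",round(robot.state()["opening"],3))
    for k in kinds:
        for o in caps(f,k):
            d=R.inv().apply(np.r_[o[3]/1000,o[2]]-p)*1000
            print(k,*o[:5],"in tool",d.round(1))
    return f
E
python3 - <<'E'
from look import *
look("a1")
to([0.4765,-0.034,0.073],71.9)
E
```

```text
clock: 2.8
ee_pos: [0.4747, -0.0282, 0.2065]
ee_rot: [0.81, 0.587, 0.001, -0.001]
contact_force: [1.1, 0.5, 0.5]
opening: 0.502
tcp [476.3 -27.6 208.6] psi 72.0 open 0.501
red [258.7 193.4] 346 0.1009 [476.1 -34.7] 9.7 in tool [ -7.1   1.8 107.7]
red [316.7 193. ] 362 0.1009 [528.5 -51.9] 9.7 in tool [ -7.3  56.9 107.8]
red [374.9 193. ] 417 0.1009 [581.4 -69.6] 10.6 in tool [ -7.9 112.7 107.9]
red [368.3 244. ] 331 0.1009 [ 565.2 -120.2] 10.2 in tool [-61.  112.9 107.8]
red [481.4 298.7] 37 0.024 [ 718.  -302.9] 5.2 in tool [-187.8  314.4  184.8]
p [ 0.4763 -0.0276  0.2086] psi 72.0 n 4 dr/row [ 0.001 -0.001  0.001]
0 [-1.6, 0.5, 33.9]
1 [-1.6, 0.5, 33.9]
2 [-1.6, 0.5, 33.9]
3 [-1.5, 0.5, 33.9]
q6~ 14.0
```

View pics/a1.png

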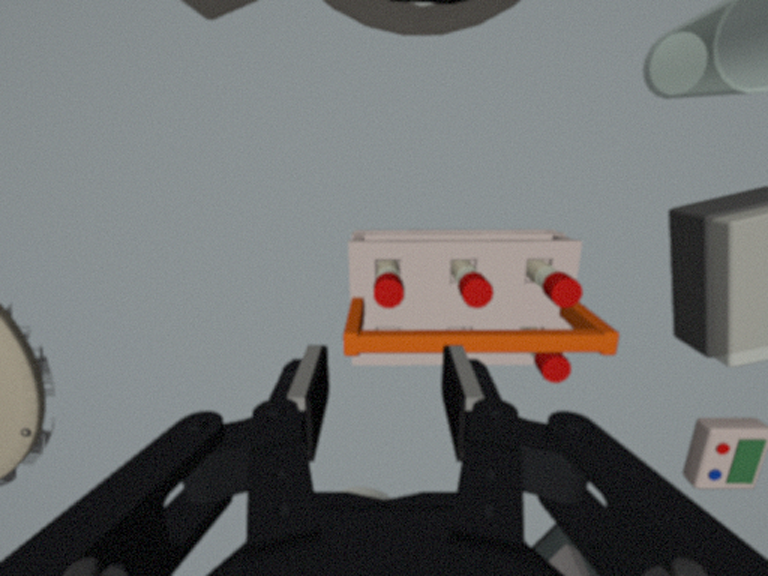

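The picture shows the first cap at (388,290) of the 1.5x picture, 7 mm off the tool in -x, and nothing has moved. I'll correct and descend.

```bash
python3 -m jog '{"delta_pos":[[-7,2,10],[0,0,30],[0,0,30],[0,0,20],[0,0,0]],"dr":[[0,0,0],[0,0,0],[0,0,0],[0,0,0],[0,0,0]],"gripper":[0,0,0,0,0]}'
python3 - <<'E'
from look import *
look("a2",(150,100,400,340),2.5)
E
```

```text
clock: 3.35
ee_pos: [0.4816, -0.0314, 0.1183]
ee_rot: [0.805, 0.593, 0.005, 0.003]
contact_force: [0.1, 0.0, -0.4]
opening: 0.497
tcp [482.2 -31.6 119.8] psi 72.7 open 0.501
red [247.4 233.9] 824 0.1009 [476.9 -34.6] 10.3 in tool [-4.5 -4.3 18.8]
red [331.9 233.9] 870 0.1009 [528.5 -51.6] 10.4 in tool [-5.4 50.  19.4]
red [415.4 234.4] 1010 0.1008 [581.2 -68.8] 11.3 in tool [ -6.2 105.4  20.2]
```

View pics/a2.png

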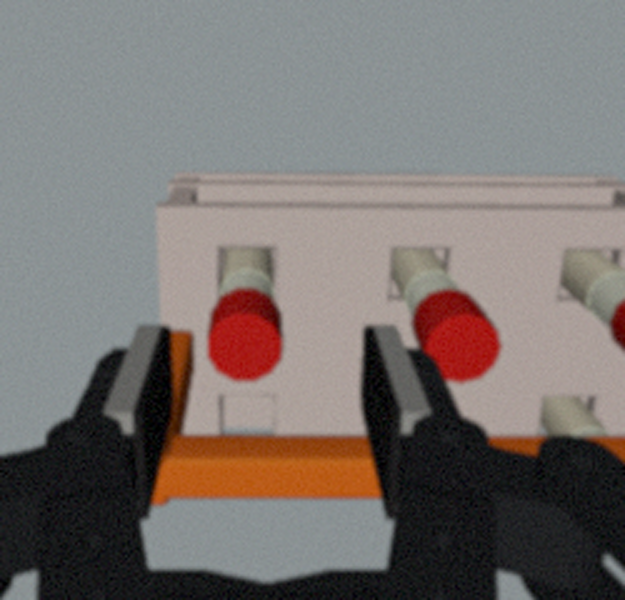

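The cap sits between the pads (crop pixel (245,340)) but is 4 mm off. I'll correct, descend and close.

```bash
python3 -m jog '{"delta_pos":[[-4.5,-4.3,5],[0,0,0]],"dr":[[0,0,0],[0,0,0]],"gripper":[0,0]}'
python3 - <<'E'
from look import *
look("a3",(150,100,400,340),2.5); to([0.4767,-0.0345,0.073],71.9)
E
```

```text
clock: 3.6
ee_pos: [0.4779, -0.0344, 0.1165]
ee_rot: [0.805, 0.594, 0.006, 0.004]
contact_force: [0.9, -0.4, 0.6]
opening: 0.499
tcp [478.5 -34.4 117.1] psi 72.8 open 0.497
red [251.2 229.7] 852 0.1009 [476.7 -34.5] 10.3 in tool [-0.6 -1.9 16.2]
red [336.9 229.8] 908 0.1009 [528.7 -51.4] 10.5 in tool [-1.4 52.7 17. ]
red [421.4 230.2] 1035 0.1008 [581.1 -69.1] 11.1 in tool [ -2.8 108.   18. ]
red [421.1 299.2] 44 0.1806 [535.9 -39. ] 1.9 in tool [ 12.9  57.2 -62.6]
p [ 0.4785 -0.0344  0.1171] psi 72.8 n 1 dr/row [ 0.016 -0.005  0.016]
0 [-0.8, -2.4, 44.1]
q6~ 14.0
```

```bash
python3 -m jog '{"delta_pos":[[-1,-2,20],[0,0,24],[0,0,0]],"dr":[[0.016,-0.005,0.016],[0,0,0],[0,0,0]],"gripper":[0,0,0]}'
python3 - <<'E'
from look import *
look("a4",(150,100,400,340),2.5)
E
```

```text
clock: 3.95
ee_pos: [0.4778, -0.0352, 0.0736]
ee_rot: [0.81, 0.586, 0.001, 0.001]
contact_force: [0.5, -0.1, 0.3]
opening: 0.501
tcp [478.5 -35.4  75.2] psi 71.8 open 0.501
red [359.9 260.7] 1395 0.1008 [529.2 -49.7] 10.6 in tool [  2.2  52.7 -25.4]
red [472.3 263.3] 1968 0.1007 [580.5 -67.9] 12.0 in tool [  1.  107.1 -25. ]
red [250.  265.7] 1537 0.1009 [476.5 -33.8] 10.9 in tool [  0.9  -2.3 -25.7]
```

View pics/a4.png

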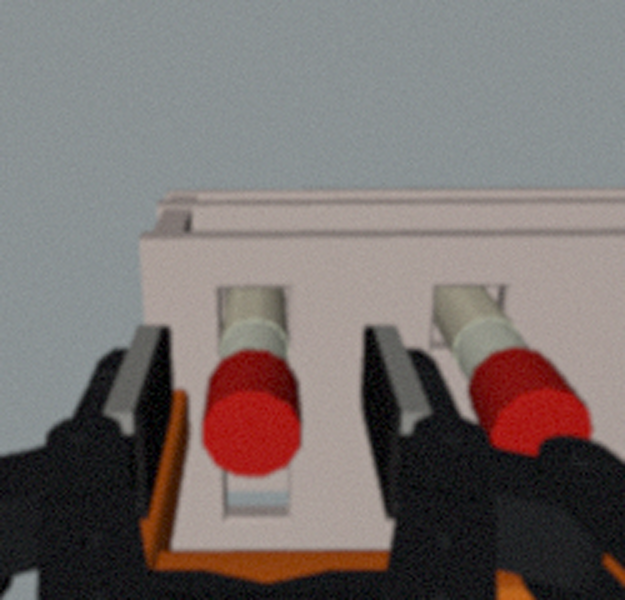

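The cap is centred between the pads, with clearance to the neighbour. Closing now.

```bash
python3 -m jog '{"delta_pos":[[0,-2,2],[0,0,0],[0,0,0],[0,0,0],[0,0,0]],"dr":[[0,0,0],[0,0,0],[0,0,0],[0,0,0],[0,0,0]],"gripper":[0,-1,-1,-1,-1]}'
python3 -m jog '{"delta_pos":[[0,0,0],[0,0,-20],[0,0,-40],[0,0,-40],[0,0,-40],[0,0,-40],[0,0,0]],"dr":[[0,0,0],[0,0,0],[0,0,0],[0,0,0],[0,0,0],[0,0,0],[0,0,0]],"gripper":[-1,-1,-1,-1,-1,-1,-1]}'
python3 - <<'E'
from look import *
look("a5"); to([0.524,0.202,0.245],71.9)
E
```

```text
clock: 4.5
ee_pos: [0.4776, -0.0349, 0.0762]
ee_rot: [0.81, 0.586, 0.002, 0.003]
contact_force: [-1.1, 0.5, -0.4]
opening: 0.207
clock: 5.2
ee_pos: [0.4756, -0.0345, 0.2633]
ee_rot: [0.81, 0.586, 0.002, 0.003]
contact_force: [-0.1, -0.5, -0.5]
opening: 0.208
tcp [475.1 -34.4 260.7] psi 71.8 open 0.212
red [303.3 172.5] 235 0.101 [529.1 -52.1] 9.5 in tool [1.00e-01 5.61e+01 1.60e+02]
red [351.9 172.3] 267 0.101 [581.7 -69.8] 10.7 in tool [ -0.3 111.6 160.3]
red [347.4 215.3] 244 0.1009 [ 565.4 -120. ] 10.2 in tool [-53.1 111.8 160.4]
red [256.  263.7] 1521 0.2888 [477.  -34.3] 10.7 in tool [  0.7   1.9 -28. ]
p [ 0.4751 -0.0344  0.2607] psi 71.8 n 6 dr/row [ 0.001  0.    -0.   ]
0 [40.0, -4.6, 2.6]
1 [40.0, -4.6, 2.6]
2 [40.0, -4.6, 2.6]
3 [40.0, -4.5, 2.6]
4 [40.0, -4.5, 2.6]
5 [40.0, -4.5, 2.6]
q6~ 39.2
```

View pics/a5.png

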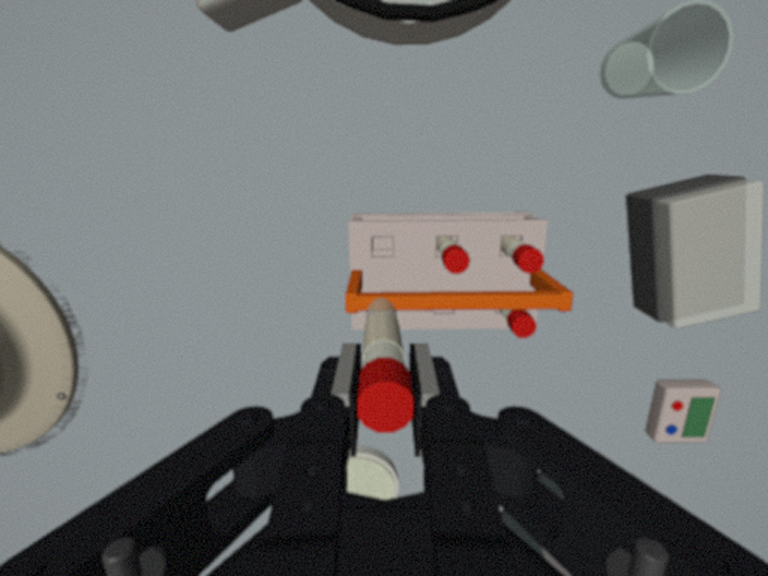

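The tube is held with its cap top 28 mm behind the TCP, so the foot is 67 mm below it and a seated TCP height is about 122 mm. I move over sleeve (524,202).

```bash
python3 -m jog '{"delta_pos":[[40,-5,3],[40,-5,3],[40,-5,3],[40,-5,3],[40,-5,3],[40,-5,3],[0,0,0]],"dr":[[0,0,0],[0,0,0],[0,0,0],[0,0,0],[0,0,0],[0,0,0],[0,0,0]],"gripper":[-1,-1,-1,-1,-1,-1,-1]}'
python3 - <<'E'
from look import *
f=look("a6",kinds=("red","blue","yel"));np.save("a6.npy",f,allow_pickle=True)
E
```

```text
clock: 5.95
ee_pos: [0.5221, 0.2104, 0.2342]
ee_rot: [0.812, 0.584, -0.002, 0.001]
contact_force: [0.7, 0.1, -0.2]
opening: 0.211
tcp [521.9 208.7 234.3] psi 71.5 open 0.21
red [256.1 263.6] 1541 0.2596 [523.5 210.6] 10.6 in tool [  2.2   0.9 -25.3]
blue [340.7  69.3] 784 0.0999 [632.3 284.6] 12.7 in tool [107.7  80.7 133.8]
blue [277.7  74. ] 623 0.1 [573.9 298.9] 12.8 in tool [102.7  20.7 133.8]
blue [377.9 117.1] 750 0.1 [657.1 229.9] 13.1 in tool [ 63.7 121.6 133.9]
blue [241.8 128.7] 524 0.1002 [526.1 263. ] 12.6 in tool [ 53.5 -13.2 133.9]
blue [357.2 172.1] 295 0.1003 [629.7 176.6] 12.5 in tool [  4.5 112.5 133.9]
blue [259.4 182.8] 539 0.1003 [524.8 202.8] 12.6 in tool [ -4.    4.7 134. ]
blue [310.4 202.4] 549 0.1002 [570.7 164.1] 12.9 in tool [-26.1  60.6 134.2]
yel [384.6 192.2] 584 0.1499 [629.7 176. ] 10.6 in tool [  3.7 112.7  84.3]
```

View pics/a6.png

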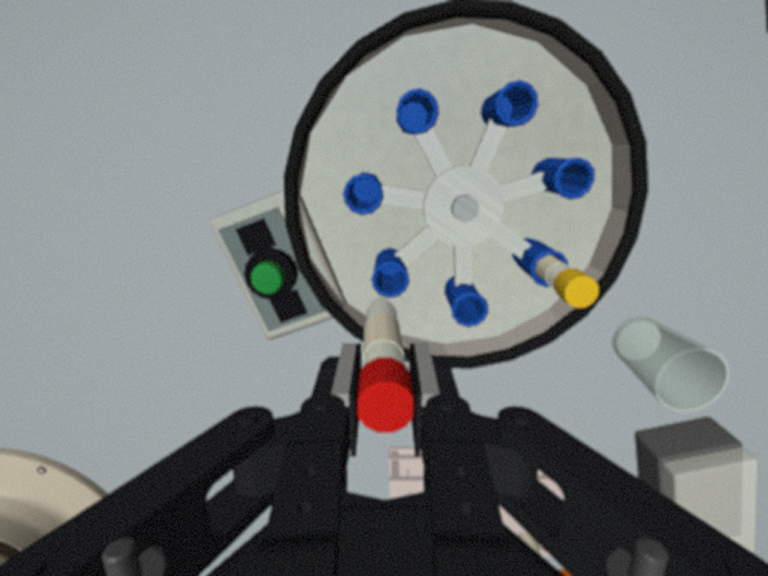

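The sleeve at (390,272) of the 1.5x picture lies (-6,+4) mm in tool axes from the held tube. I shift, go partway down, then look again.

```bash
python3 -m jog '{"delta_pos":[[-6,4,0],[0,0,25],[0,0,25],[0,0,0]],"dr":[[0,0,0],[0,0,0],[0,0,0],[0,0,0]],"gripper":[-1,-1,-1,-1]}'
python3 - <<'E'
from look import *
f=look("a7",(150,60,400,300),3,kinds=("red","blue"))
E
```

```text
clock: 6.4
ee_pos: [0.5236, 0.1965, 0.1819]
ee_rot: [0.812, 0.583, -0.003, 0.001]
contact_force: [0.7, -0.7, 0.2]
opening: 0.208
tcp [524.2 196.7 183.8] psi 71.3 open 0.208
red [256.2 263.5] 1549 0.2074 [525.3 196.9] 10.7 in tool [  0.4   1.  -23.6]
red [374.9 380.1] 37 0.2714 [556.9 196.7] 1.0 in tool [ 10.   31.  -87.6]
blue [354.2  43.3] 1377 0.0999 [632.4 284.6] 12.9 in tool [118.4  74.3  83.3]
blue [274.6  49.2] 1089 0.1 [573.6 299.5] 12.9 in tool [113.6  13.8  83.2]
blue [399.5 104.1] 1254 0.0999 [657.4 229.6] 12.9 in tool [ 74.3 115.6  83.6]
blue [230.4 119. ] 828 0.1002 [526.2 263. ] 12.7 in tool [ 63.9 -19.4  83.3]
blue [372.3 172.9] 509 0.1001 [629.7 176.4] 12.7 in tool [ 15.  106.4  83.7]
blue [253.4 184.8] 757 0.1003 [524.8 203. ] 12.5 in tool [ 6.6 -1.5 83.5]
blue [315.4 208.9] 856 0.1001 [570.8 164.2] 12.9 in tool [-15.4  54.5  83.8]
```

View pics/a7.png

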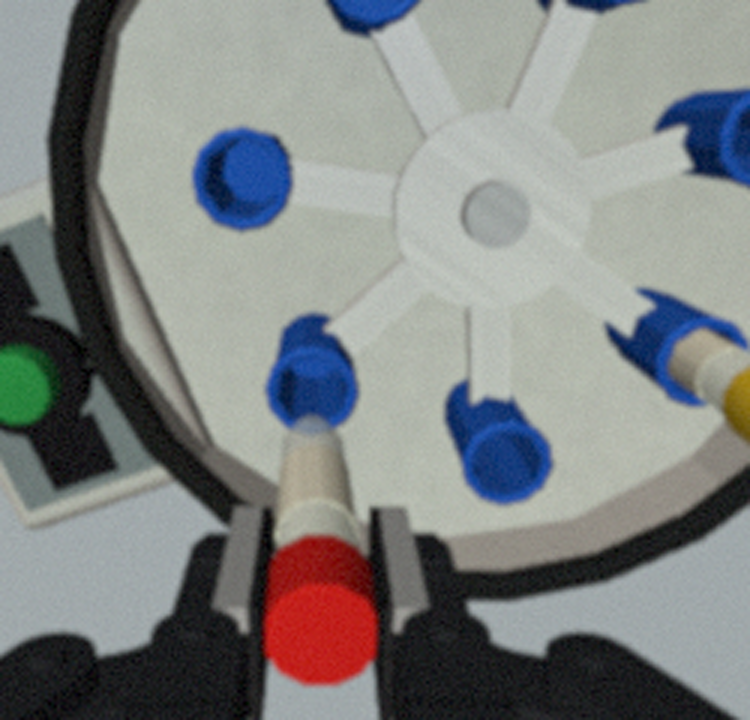

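```bash
python3 -m jog '{"delta_pos":[[6,-2.5,0],[0,0,0]],"dr":[[0,0,0],[0,0,0]],"gripper":[-1,-1]}'
python3 - <<'E'
from look import *
f=look("a8",(150,60,400,300),3,kinds=("red","blue"))
E
```

```text
clock: 6.65
ee_pos: [0.5246, 0.2023, 0.1863]
ee_rot: [0.813, 0.582, -0.001, 0.002]
contact_force: [0.3, 0.3, 0.4]
opening: 0.212
tcp [524.7 202.1 186.5] psi 71.2 open 0.21
red [256.1 263.5] 1548 0.2117 [526.  202.5] 10.6 in tool [  0.7   1.2 -25.2]
red [374.6 379.9] 41 0.2762 [557.5 202.7] 1.0 in tool [ 10.8  31.1 -89.7]
blue [351.6  52.8] 1258 0.0999 [632.3 284.5] 12.9 in tool [113.   75.   86.4]
blue [274.6  58.6] 995 0.1001 [573.9 299.2] 12.9 in tool [108.1  15.   86. ]
blue [395.8 111.1] 1170 0.0998 [657.3 229.7] 13.1 in tool [ 69.1 116.3  86.8]
blue [231.7 126.1] 790 0.1003 [526.1 263.2] 12.6 in tool [ 58.6 -18.7  85.9]
blue [370.3 177.3] 479 0.1002 [629.5 177.1] 12.9 in tool [ 10.4 107.   86.6]
blue [254.2 188. ] 651 0.1003 [524.7 203.1] 12.5 in tool [ 1.2 -0.6 86.2]
blue [314.6 213.1] 816 0.1002 [570.7 164.3] 12.9 in tool [-20.7  55.4  86.5]
```

```bash
python3 -m jog '{"delta_pos":[[0.5,-1.5,10],[0,0,12],[0,0,12],[0,0,0]],"dr":[[0,0,0],[0,0,0],[0,0,0],[0,0,0]],"gripper":[-1,-1,-1,-1]}'
python3 - <<'E'
from look import *
f=look("a9",(150,60,400,300),3,kinds=("red","blue"))
E
```

```text
clock: 7.1
ee_pos: [0.5237, 0.2031, 0.1505]
ee_rot: [0.813, 0.582, 0.0, 0.003]
contact_force: [0.2, -0.9, 0.1]
opening: 0.206
tcp [523.9 203.2 151.4] psi 71.2 open 0.205
red [256.1 263.6] 1545 0.1759 [525.  203.3] 10.6 in tool [  0.4   1.1 -24.5]
blue [370.5  45.4] 1930 0.0998 [632.1 285.2] 13.4 in tool [112.6  75.8  51.7]
blue [279.9  51.9] 1459 0.1001 [573.7 299.4] 13.0 in tool [107.3  15.9  51.1]
blue [420.7 114. ] 1734 0.0999 [656.9 229.7] 13.3 in tool [ 68.  117.1  52. ]
blue [229.2 131.5] 1108 0.1002 [526.1 263.2] 12.7 in tool [ 57.7 -17.5  51. ]
blue [389.1 190.3] 759 0.1001 [629.5 177. ] 13.0 in tool [  9.3 108.1  51.9]
blue [256.  197.7] 595 0.1002 [524.9 203.1] 12.7 in tool [ 0.4  0.7 51.2]
blue [324.3 230.3] 1162 0.1001 [570.4 164.5] 13.3 in tool [-21.5  56.2  51.7]
```

View pics/a9.png

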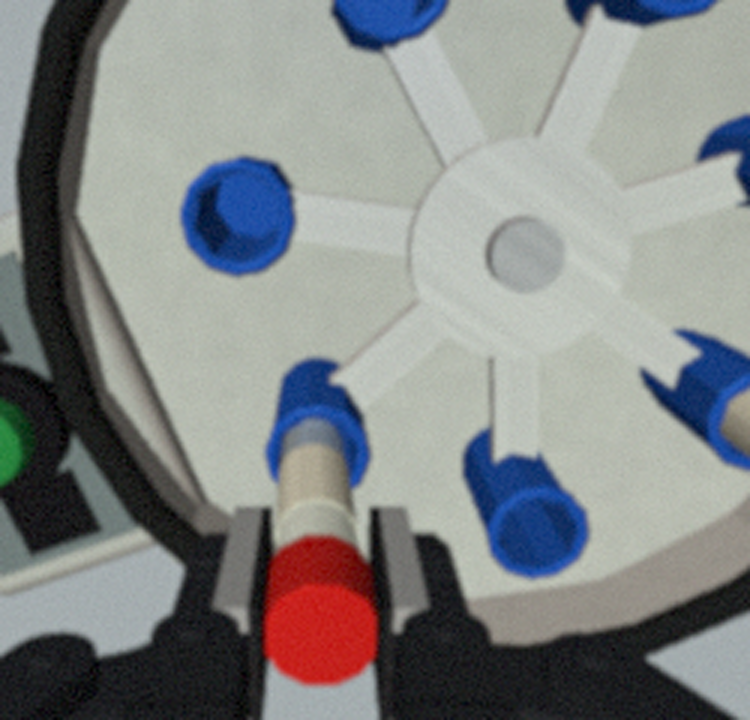

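The tube is about 19 mm into the sleeve and aligned to under 1 mm. I push it down to the floor and release.

```bash
python3 -m jog '{"delta_pos":[[0,0,10],[0,0,10],[0,0,4],[0,0,0]],"dr":[[0,0,0],[0,0,0],[0,0,0],[0,0,0]],"gripper":[-1,-1,-1,-1]}'
python3 - <<'E'
from look import *
f=look("a10",(150,60,400,300),3,kinds=("red",));print(robot.state()["contact_force"])
E
```

```text
clock: 7.55
ee_pos: [0.5241, 0.2031, 0.1253]
ee_rot: [0.813, 0.582, 0.001, 0.003]
contact_force: [-0.6, -0.8, -0.5]
opening: 0.213
tcp [524.2 203.1 125.6] psi 71.2 open 0.21
red [256.1 264.5] 1611 0.1507 [525.5 202.9] 10.9 in tool [  0.2   1.4 -25.1]
[ 0.74474625  0.49324266 -1.26352007]
```

```bash
python3 -m jog '{"delta_pos":[[0,0,0],[0,0,0],[0,0,0],[0,0,-20],[0,0,-40],[0,0,-40],[0,0,0]],"dr":[[0,0,0],[0,0,0],[0,0,0],[0,0,0],[0,0,0],[0,0,0],[0,0,0]],"gripper":[0,0,0,0,0,0,0]}'
python3 - <<'E'
from look import *
f=look("a11",kinds=("red","yel")); to([0.529,-0.045,0.215],71.9)
E
```

```text
clock: 8.3
ee_pos: [0.5236, 0.2035, 0.2299]
ee_rot: [0.813, 0.582, 0.001, 0.003]
contact_force: [1.4, 0.2, 0.3]
opening: 0.497
tcp [523.  203.3 227.4] psi 71.2 open 0.498
red [255.4 195. ] 437 0.15 [524.9 204. ] 9.7 in tool [ 1.6  1.4 77.4]
red [365.  355.5] 271 0.101 [583.3 -66.7] 12.0 in tool [-235.8  143.5  127.8]
yel [382.6 186.5] 607 0.1498 [630.  176.1] 10.8 in tool [  9.  109.8  77.9]
p [0.523  0.2033 0.2274] psi 71.2 n 6 dr/row [ 0.001  0.001 -0.002]
0 [-38.9, 14.3, 2.3]
1 [-38.9, 14.2, 2.2]
2 [-38.9, 14.1, 2.2]
3 [-38.9, 14.0, 2.2]
4 [-39.0, 14.0, 2.1]
5 [-39.0, 13.9, 2.1]
q6~ 13.2
```

View pics/a11.png

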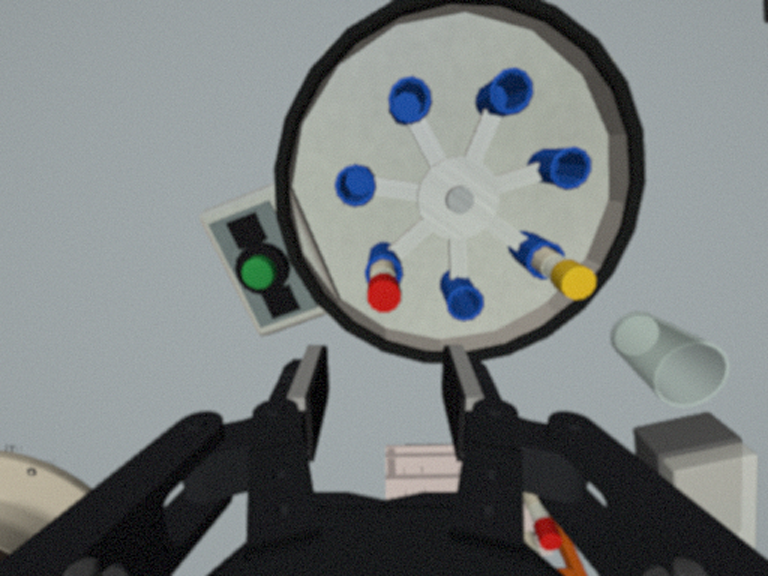

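The first tube stands seated at (384,293) of the 1.5x picture, with its cap top at 150 mm. Going back for the middle tube.

```bash
python3 -m jog '{"delta_pos":[[-39,14,2],[-39,14,2],[-39,14,2],[-39,14,2],[-39,14,2],[-39,14,2],[0,0,0]],"dr":[[0,0,0],[0,0,0],[0,0,0],[0,0,0],[0,0,0],[0,0,0],[0,0,0]],"gripper":[0,0,0,0,0,0,0]}'
python3 - <<'E'
from look import *
f=look("b1",kinds=("red",)); to([0.529,-0.0517,0.115],71.9)
E
```

```text
clock: 9.05
ee_pos: [0.5256, -0.053, 0.2105]
ee_rot: [0.812, 0.584, -0.002, 0.001]
contact_force: [0.0, 0.8, 0.4]
opening: 0.5
tcp [525.5 -51.2 210.5] psi 71.5 open 0.496
red [258.8 183.5] 336 0.1009 [529.8 -52.1] 9.6 in tool [  0.9   4.5 109.6]
red [316.8 183. ] 358 0.101 [582.3 -69.5] 10.2 in tool [  1.1  59.8 109.4]
red [315.2 231.9] 209 0.1009 [ 566.5 -119.6] 9.7 in tool [-51.5  60.7 109.7]
red [442.  290.2] 33 0.0243 [ 717.6 -303.1] 4.9 in tool [-177.3  262.3  186.5]
p [ 0.5255 -0.0512  0.2105] psi 71.5 n 3 dr/row [-0.001  0.001 -0.002]
0 [0.3, 1.2, 31.8]
1 [0.3, 1.2, 31.8]
2 [0.2, 1.2, 31.8]
q6~ 12.5
```

View pics/b1.png

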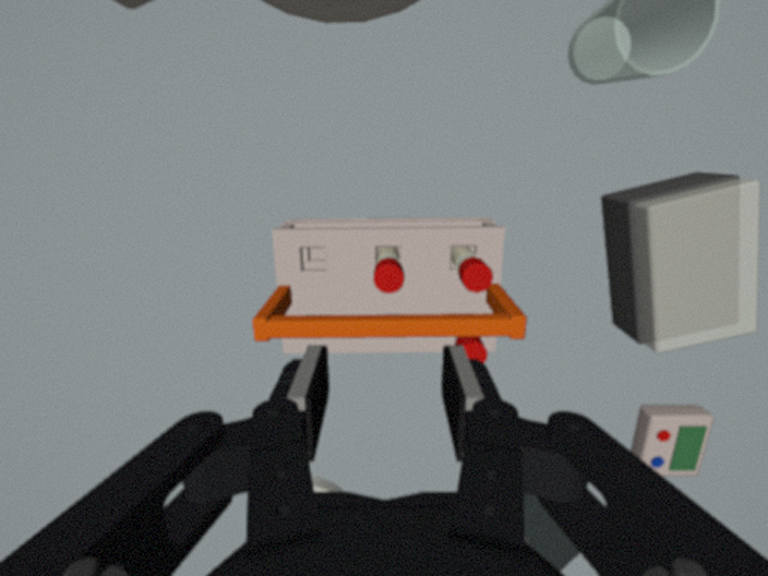

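The basket is unmoved, and the target cap at (388,275) is 4 mm off in tool y.

```bash
python3 -m jog '{"delta_pos":[[1,3.5,0],[0,0,32],[0,0,32],[0,0,30],[0,0,0]],"dr":[[0,0,0],[0,0,0],[0,0,0],[0,0,0],[0,0,0]],"gripper":[0,0,0,0,0]}'
python3 - <<'E'
from look import *
f=look("b2",kinds=("red",)); to([0.5295,-0.0519,0.075],71.9)
E
```

```text
clock: 9.6
ee_pos: [0.5301, -0.0467, 0.1132]
ee_rot: [0.81, 0.586, -0.001, 0.001]
contact_force: [0.6, 0.5, 0.6]
opening: 0.499
tcp [531.  -46.9 115.5] psi 71.8 open 0.5
red [256.  237.6] 884 0.1009 [530.  -51.7] 10.1 in tool [-4.8  0.5 14.6]
red [343.1 237.3] 980 0.1009 [582.2 -69.1] 10.8 in tool [-5.  55.5 14.7]
red [494.3 354.8] 61 0.1986 [595.4 -54.1] 0.9 in tool [ 13.2  63.6 -83. ]
p [ 0.531  -0.0469  0.1155] psi 71.8 n 1 dr/row [ 0.002  0.002 -0.002]
0 [-5.1, 0.0, 40.5]
q6~ 12.5
```

```bash
python3 -m jog '{"delta_pos":[[-4.5,0,0],[0,0,20],[0,0,21],[0,0,0]],"dr":[[0,0,0],[0,0,0],[0,0,0],[0,0,0]],"gripper":[0,0,0,0]}'
python3 - <<'E'
from look import *
f=look("b3",(150,100,400,340),2.5)
E
```

```text
clock: 10.05
ee_pos: [0.5332, -0.051, 0.0808]
ee_rot: [0.809, 0.587, 0.003, 0.005]
contact_force: [0.0, -0.9, 0.7]
opening: 0.5
tcp [534.  -51.2  82.4] psi 71.9 open 0.495
red [353.2 258.9] 1419 0.1009 [581.5 -68.6] 11.0 in tool [ -1.9  50.8 -17.8]
red [247.6 261.4] 1365 0.1009 [529.9 -51.2] 10.7 in tool [ -1.3  -3.6 -18.6]
red [355.  352.2] 190 0.1694 [561.5 -41.2] 2.5 in tool [ 17.9  24.2 -86.7]
```

View pics/b3.png

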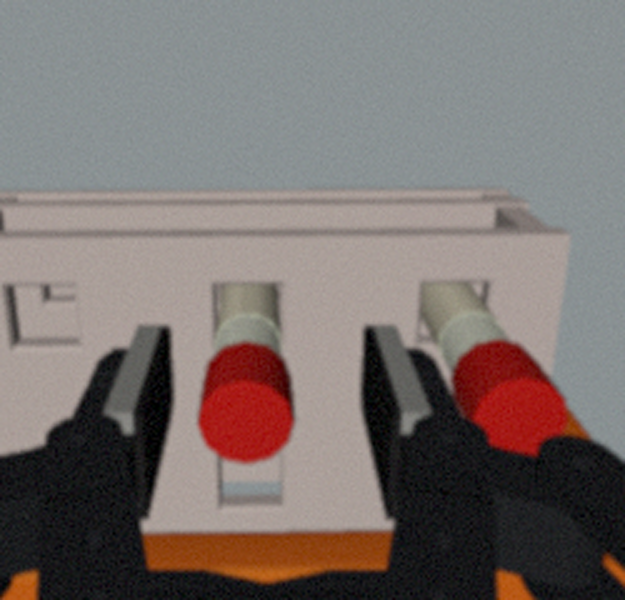

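The cap is between the pads and about 4 mm off centre. I centre, go down 6 mm more and close.

```bash
python3 -m jog '{"delta_pos":[[-1,-4,5],[0,0,2],[0,0,0],[0,0,0],[0,0,0],[0,0,0],[0,0,0]],"dr":[[0,0,0],[0.008,0.005,0],[0,0,0],[0,0,0],[0,0,0],[0,0,0],[0,0,0]],"gripper":[0,0,-1,-1,-1,-1,-1]}'
python3 -m jog '{"delta_pos":[[0,0,-20],[0,0,-40],[0,0,-40],[0,0,-40],[0,0,-40],[0,0,0]],"dr":[[0,0,0],[0,0,0],[0,0,0],[0,0,0],[0,0,0],[0,0,0]],"gripper":[-1,-1,-1,-1,-1,-1]}'
python3 - <<'E'
from look import *
look("b5"); to([0.526,0.2626,0.245],71.9)
E
```

```text
clock: 10.8
ee_pos: [0.5314, -0.0513, 0.08]
ee_rot: [0.809, 0.587, 0.005, 0.003]
contact_force: [-1.3, -0.4, -0.4]
opening: 0.207
clock: 11.4
ee_pos: [0.5288, -0.0514, 0.2661]
ee_rot: [0.809, 0.587, 0.004, 0.002]
contact_force: [0.4, 0.1, -1.3]
opening: 0.21
tcp [528.3 -51.2 263.5] psi 71.9 open 0.21
red [303.  172.8] 230 0.101 [582.7 -69.5] 9.7 in tool [ -1.2  56.5 162.8]
red [301.1 215.7] 222 0.101 [ 565.9 -120.5] 9.5 in tool [-54.8  56.3 162.6]
red [255.9 261.1] 1416 0.2874 [529.9 -52.3] 10.6 in tool [ -0.4   2.  -23.9]
p [ 0.5283 -0.0512  0.2635] psi 71.9 n 7 dr/row [ 0.001 -0.001  0.   ]
0 [42.5, -14.2, 2.7]
1 [42.5, -14.2, 2.7]
2 [42.5, -14.2, 2.7]
3 [42.5, -14.2, 2.7]
4 [42.5, -14.2, 2.7]
5 [42.5, -14.2, 2.7]
6 [42.5, -14.2, 2.7]
q6~ 44.6
```

View pics/b5.png

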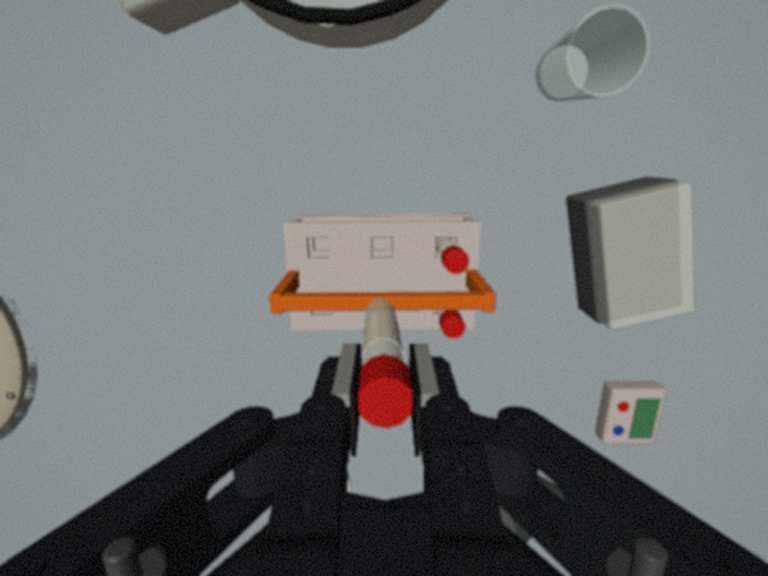

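```bash
python3 -m jog '{"delta_pos":[[42,-14,2],[42,-14,2],[42,-14,2],[42,-14,2],[42,-14,2],[42,-14,2],[42,-14,2],[0,0,0]],"dr":[[0,0,0],[0,0,0],[0,0,0],[0,0,0],[0,0,0],[0,0,0],[0,0,0],[0,0,0]],"gripper":[-1,-1,-1,-1,-1,-1,-1,-1]}'
python3 - <<'E'
from look import *
f=look("b6",kinds=("red","blue"))
E
```

```text
clock: 12.25
ee_pos: [0.5248, 0.2688, 0.2401]
ee_rot: [0.811, 0.585, -0.001, -0.0]
contact_force: [0.3, -0.8, -0.7]
opening: 0.208
tcp [525.  266.9 240.1] psi 71.6 open 0.215
red [256.1 260.8] 1457 0.2613 [526.  268.3] 11.0 in tool [  1.7   0.5 -21.2]
red [371.7 377.5] 31 0.3292 [557.6 269.2] 1.2 in tool [ 12.4  30.1 -89.2]
blue [348.9 129.4] 679 0.1001 [632.4 285.5] 12.8 in tool [ 51.8  96.3 139.8]
blue [291.4 134.3] 533 0.1002 [573.8 299.9] 12.5 in tool [ 47.   36.1 139.7]
blue [382.3 170.4] 691 0.1 [657.2 229.9] 12.7 in tool [  6.9 137.3 139.9]
blue [258.  179.8] 533 0.1002 [525.9 263.4] 12.5 in tool [ -2.8   2.2 139.9]
blue [364.4 217.1] 315 0.1003 [629.4 176.9] 12.4 in tool [-52.2 127.7 139.7]
blue [272.5 218.2] 207 0.1006 [528.3 210.4] 9.0 in tool [-52.3  21.2 139.5]
blue [319.6 245.1] 533 0.1002 [571.2 164.6] 12.8 in tool [-82.2  76.3 139.9]
```

View pics/b6.png

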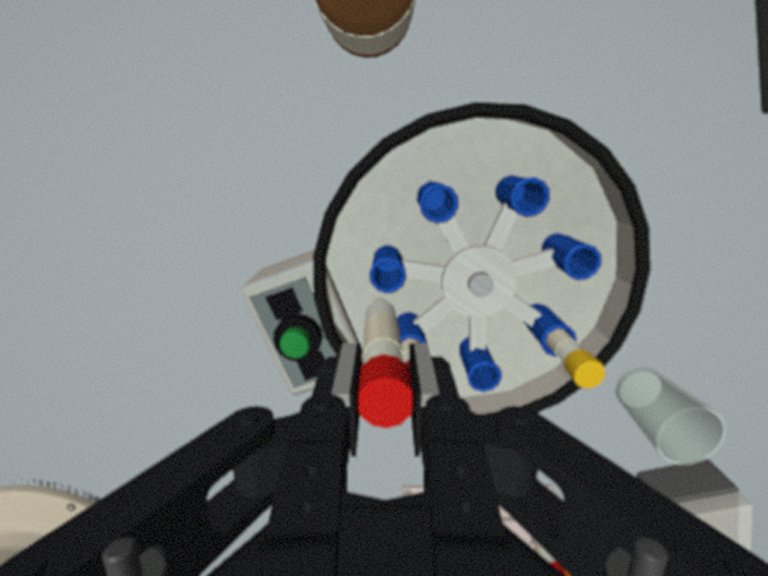

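```bash
python3 -m jog '{"delta_pos":[[-4.5,1.5,0],[0,0,22],[0,0,22],[0,0,0]],"dr":[[0,0,0],[0,0,0],[0,0,0],[0,0,0]],"gripper":[-1,-1,-1,-1]}'
python3 - <<'E'
from look import *
f=look("b7",(150,60,400,300),3,kinds=("red","blue"))
E
```

```text
clock: 12.7
ee_pos: [0.5251, 0.2577, 0.1933]
ee_rot: [0.812, 0.584, -0.002, 0.0]
contact_force: [-0.2, 0.0, 0.3]
opening: 0.205
tcp [525.6 257.8 195. ] psi 71.5 open 0.207
red [256.7 262.1] 1526 0.2146 [526.2 255.4] 12.2 in tool [ -2.1   1.4 -19.6]
blue [362.6 121.7] 1042 0.1001 [632.4 285.4] 12.9 in tool [60.4 92.6 94.7]
blue [293.9 128. ] 775 0.1001 [573.9 300.2] 12.9 in tool [55.8 32.4 94.7]
blue [401.7 170.8] 1048 0.1 [656.9 230. ] 13.3 in tool [ 15.6 133.4  94.9]
blue [254.1 182.1] 761 0.1001 [526.2 263.4] 12.8 in tool [ 5.7 -1.1 94.9]
blue [379.7 225.8] 498 0.1002 [629.7 177.2] 12.8 in tool [-43.1 124.4  94.8]
blue [271.1 224. ] 167 0.1004 [526.8 216.1] 3.6 in tool [-38.9  14.5  94.7]
blue [326.6 257.8] 767 0.1001 [570.9 164.6] 13.4 in tool [-73.7  72.7  95. ]
```

```bash
python3 -m jog '{"delta_pos":[[5.5,-2.3,0],[0,0,0]],"dr":[[0,0,0],[0,0,0]],"gripper":[-1,-1]}'
python3 - <<'E'
from look import *
f=look("b8",(150,60,400,300),3,kinds=("red","blue"))
E
```

```text
clock: 12.95
ee_pos: [0.5259, 0.2629, 0.1972]
ee_rot: [0.812, 0.583, -0.0, 0.001]
contact_force: [-0.2, 0.1, -0.0]
opening: 0.204
tcp [526.1 262.7 197.3] psi 71.4 open 0.212
red [256.9 262.6] 1564 0.2184 [527.2 258.9] 13.7 in tool [ -3.3   2.3 -21.1]
blue [360.4 127.5] 993 0.0999 [632.4 285.1] 12.8 in tool [55.3 93.5 97.5]
blue [293.4 133.7] 751 0.1002 [573.7 299.9] 12.9 in tool [50.5 33.1 97.1]
blue [398.9 174.9] 1006 0.0999 [657.  230.1] 13.3 in tool [ 11.  134.4  97.6]
blue [254.8 185.4] 692 0.1002 [526.  263.6] 12.5 in tool [ 0.9 -0.5 97.1]
blue [377.8 228.6] 479 0.1002 [629.  177.5] 13.0 in tool [-47.8 124.6  97.4]
blue [271. 227.] 140 0.2033 [539. 269.] 2.7 in tool [10.1 10.3 -6. ]
blue [325.6 260.3] 733 0.1004 [570.1 164.1] 13.5 in tool [-79.3  73.1  97.1]
```

View pics/b8.png

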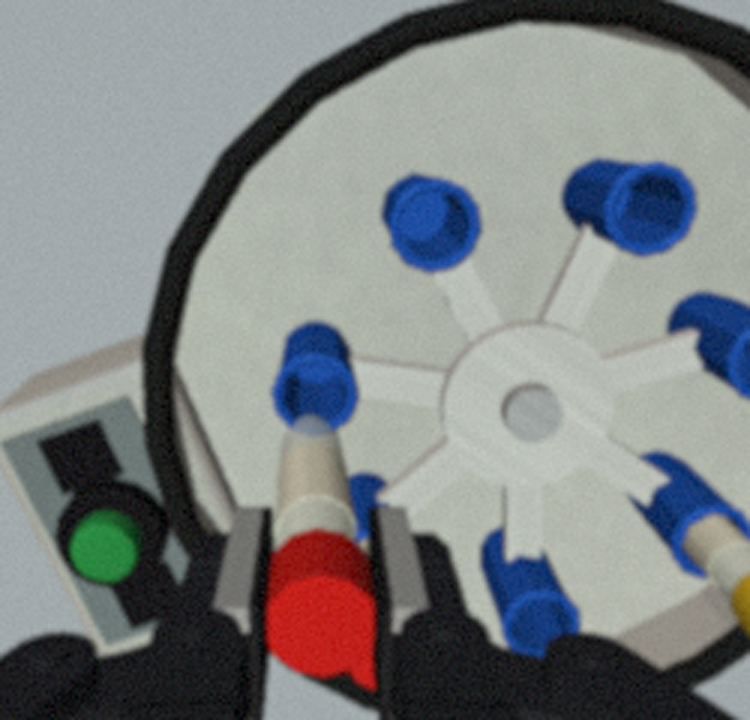

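The second tube is aligned over its sleeve; the red nub at lower right is the first tube's cap behind it. Going down.

```bash
python3 -m jog '{"delta_pos":[[0.5,-1.5,10],[0,0,15],[0,0,15],[0,0,0]],"dr":[[0,0,0],[0,0,0],[0,0,0],[0,0,0]],"gripper":[-1,-1,-1,-1]}'
python3 - <<'E'
from look import *
f=look("b9",(150,60,400,300),3,kinds=("red","blue"))
E
```

```text
clock: 13.4
ee_pos: [0.5252, 0.2639, 0.155]
ee_rot: [0.812, 0.583, 0.001, 0.001]
contact_force: [2.0, -0.2, -1.5]
opening: 0.208
tcp [525.4 264.  156.1] psi 71.4 open 0.205
red [255.9 261.1] 1466 0.1763 [526.1 263.1] 10.8 in tool [ -0.6   1.  -20.2]
red [274.7 312.8] 419 0.204 [532.8 254. ] 5.9 in tool [ -7.   10.4 -47.9]
blue [381.2 133.7] 1548 0.0999 [632.2 285.2] 13.1 in tool [54.2 94.2 56.6]
blue [301.7 141. ] 1127 0.1001 [573.8 300. ] 12.8 in tool [49.5 34.1 56.2]
blue [424.8 189.1] 1550 0.0999 [657.3 230.7] 13.5 in tool [ 10.5 135.4  56.7]
blue [256.6 195.5] 615 0.1003 [526.1 264.1] 12.7 in tool [ 0.3  0.4 55.8]
blue [398.8 250.6] 777 0.1001 [629.6 177.3] 13.3 in tool [-48.9 126.2  56.4]
blue [325.8 269.5] 210 0.2006 [558.3 265. ] 3.8 in tool [ 11.5  31.1 -44.4]
```

View pics/b9.png

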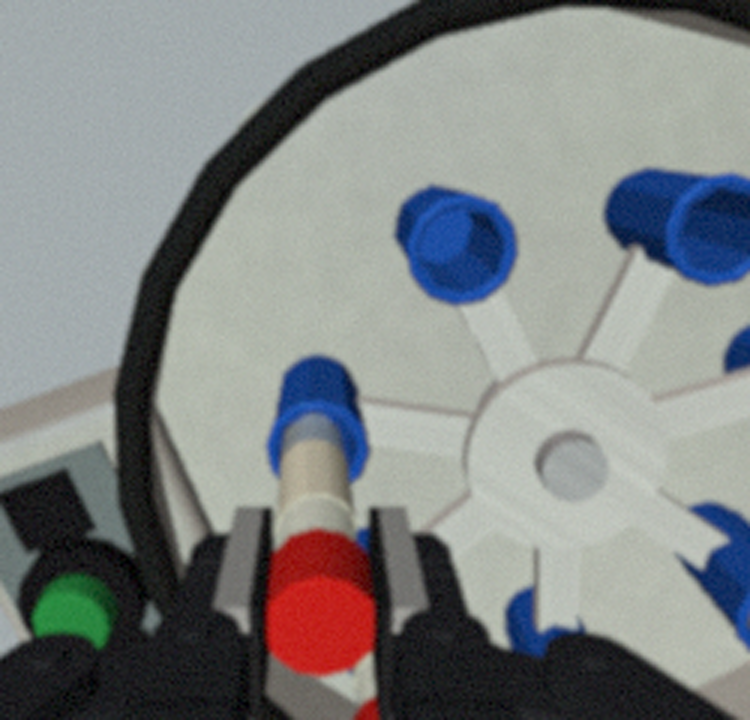

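```bash
python3 -m jog '{"delta_pos":[[0,0,10],[0,0,10],[0,0,5],[0,0,0]],"dr":[[0,0,0],[0,0,0],[0,0,0],[0,0,0]],"gripper":[-1,-1,-1,-1]}'
python3 - <<'E'
from look import *
f=look("b10",(150,60,400,300),3,kinds=("red",));print(robot.state()["contact_force"])
E
```

```text
clock: 13.85
ee_pos: [0.5256, 0.2641, 0.1294]
ee_rot: [0.812, 0.583, 0.002, 0.001]
contact_force: [1.1, 0.2, -0.7]
opening: 0.208
tcp [525.7 264.1 129.7] psi 71.4 open 0.211
red [256.1 261. ] 1460 0.1506 [526.6 263.3] 10.8 in tool [ -0.4   1.2 -20.8]
red [276.2 324.8] 106 0.18 [532.6 252. ] 2.4 in tool [ -9.2  10.6 -50.2]
[ 0.81422386  0.27624767 -0.43681462]
```

Its cap top is at 150.6 mm. I release and rise.

```bash
python3 -m jog '{"delta_pos":[[0,0,0],[0,0,0],[0,0,0],[0,0,-20],[0,0,-40],[0,0,-40],[0,0,0]],"dr":[[0,0,0],[0,0,0],[0,0,0],[0,0,0],[0,0,0],[0,0,0],[0,0,0]],"gripper":[0,0,0,0,0,0,0]}'
python3 - <<'E'
from look import *
f=look("b11",kinds=("red","yel")); to([0.582,-0.065,0.215],71.9)
E
```

```text
clock: 14.6
ee_pos: [0.5247, 0.264, 0.234]
ee_rot: [0.812, 0.583, 0.002, 0.001]
contact_force: [0.5, 0.8, 0.6]
opening: 0.497
tcp [524.2 263.8 231.4] psi 71.4 open 0.5
red [255.3 195. ] 419 0.1499 [525.5 263.5] 9.8 in tool [ 0.2  1.2 81.5]
red [274.8 251.8] 422 0.1501 [524.7 204.3] 10.3 in tool [-56.2  19.3  81.4]
yel [391.  243.7] 527 0.15 [629.6 177.5] 10.9 in tool [-48.1 127.3  81.6]
p [0.5242 0.2638 0.2314] psi 71.4 n 8 dr/row [ 0.     0.    -0.001]
0 [-36.6, 20.0, 2.1]
1 [-36.7, 19.9, 2.1]
2 [-36.7, 19.9, 2.1]
3 [-36.7, 19.8, 2.1]
4 [-36.7, 19.8, 2.1]
5 [-36.8, 19.8, 2.1]
6 [-36.8, 19.7, 2.1]
7 [-36.8, 19.7, 2.1]
q6~ 11.7
```

View pics/b11.png

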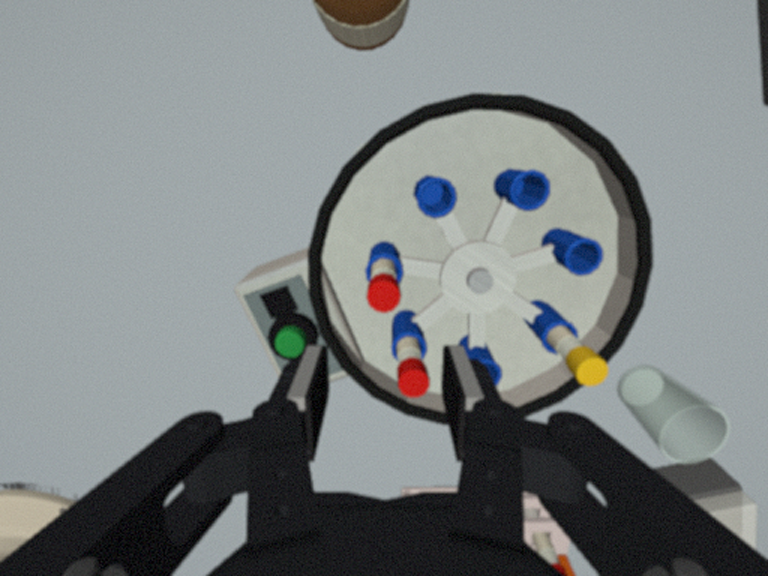

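Two are seated, at (384,293) and (413,378). On to the third.

```bash
python3 -m jog '{"delta_pos":[[-42,22,2],[-42,22,2],[-42,22,2],[-42,22,2],[-42,22,2],[-42,22,2],[-40,24,4],[0,0,0]],"dr":[[0,0,0],[0,0,0],[0,0,0],[0,0,0],[0,0,0],[0,0,0],[0,0,0],[0,0,0]],"gripper":[0,0,0,0,0,0,0,0]}'
python3 - <<'E'
from look import *
f=look("c1",kinds=("red",)); to([0.582,-0.0695,0.117],71.9)
E
```

```text
clock: 15.45
ee_pos: [0.5783, -0.0733, 0.2082]
ee_rot: [0.811, 0.586, -0.002, -0.001]
contact_force: [0.8, 1.1, 0.5]
opening: 0.501
tcp [578.  -71.2 208.4] psi 71.7 open 0.497
red [258.3 181.3] 343 0.1009 [582.7 -69.2] 9.6 in tool [  3.4   4.3 107.5]
red [258.6 233.1] 306 0.1011 [ 566.1 -119.9] 10.1 in tool [-49.9   4.4 107.4]
p [ 0.578  -0.0712  0.2084] psi 71.7 n 3 dr/row [-0.001  0.    -0.001]
0 [1.0, 1.2, 30.5]
1 [1.0, 1.2, 30.5]
2 [1.0, 1.1, 30.5]
q6~ 11.3
```

View pics/c1.png

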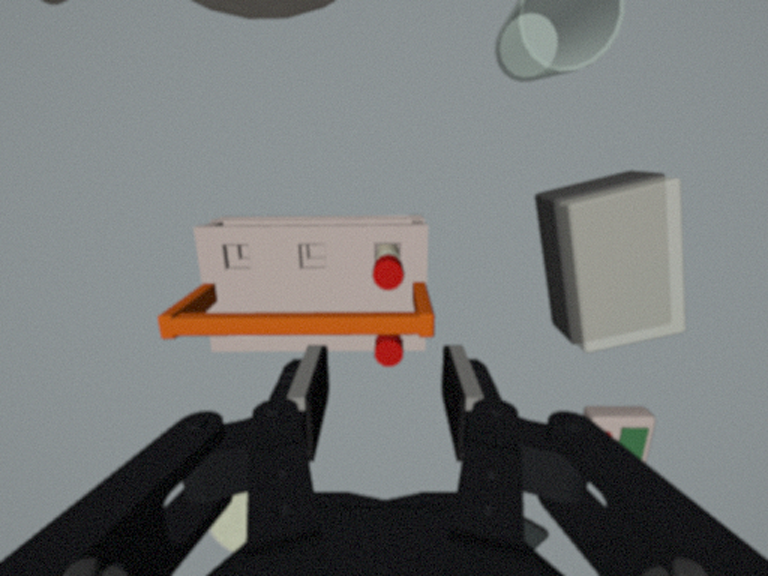

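```bash
python3 -m jog '{"delta_pos":[[0,3,0],[0,0,32],[0,0,32],[0,0,28],[0,0,0]],"dr":[[0,0,0],[0,0,0],[0,0,0],[0,0,0],[0,0,0]],"gripper":[0,0,0,0,0]}'
python3 - <<'E'
from look import *
f=look("c2",kinds=("red",)); to([0.5825,-0.0695,0.077],71.9)
E
```

```text
clock: 16.0
ee_pos: [0.5807, -0.0671, 0.1133]
ee_rot: [0.809, 0.588, -0.001, -0.002]
contact_force: [-0.0, 0.9, 0.3]
opening: 0.498
tcp [581.6 -67.3 115.6] psi 72.0 open 0.503
red [258.1 232.3] 886 0.1009 [582.5 -68.5] 10.1 in tool [-0.9  1.3 14.7]
red [258.3 308.8] 472 0.1011 [ 566.2 -120. ] 9.8 in tool [-54.9   1.7  14.5]
p [ 0.5816 -0.0673  0.1156] psi 72.0 n 1 dr/row [-0.001 -0.001  0.001]
0 [-1.8, 1.6, 38.6]
q6~ 11.3
```

```bash
python3 -m jog '{"delta_pos":[[-1.5,0,10],[0,0,18],[0,0,13],[0,0,0]],"dr":[[0,0,0],[0,0,0],[0,0,0],[0,0,0]],"gripper":[0,0,0,0]}'
python3 - <<'E'
from look import *
f=look("c3",(150,100,400,340),2.5)
E
```

```text
clock: 16.45
ee_pos: [0.5836, -0.0676, 0.0779]
ee_rot: [0.808, 0.589, 0.002, 0.002]
contact_force: [-0.2, 0.5, 0.2]
opening: 0.495
tcp [584.  -67.7  78.9] psi 72.1 open 0.505
red [252.6 263.9] 1437 0.1009 [583.1 -68.5] 10.7 in tool [ -1.   -0.5 -22. ]
```

View pics/c3.png

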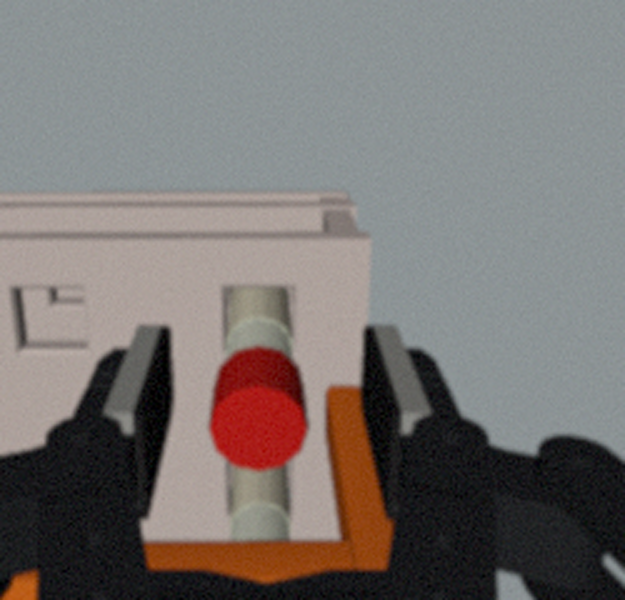

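Centred. Closing and lifting.

```bash
python3 -m jog '{"delta_pos":[[-1,-1,3],[0,0,0],[0,0,0],[0,0,0],[0,0,0],[0,0,0]],"dr":[[0,0,0],[0,0,0],[0,0,0],[0,0,0],[0,0,0],[0,0,0]],"gripper":[0,-1,-1,-1,-1,-1]}'
python3 -m jog '{"delta_pos":[[0,0,-20],[0,0,-40],[0,0,-40],[0,0,-40],[0,0,-40],[0,0,0]],"dr":[[0,0,0],[0,0,0],[0,0,0],[0,0,0],[0,0,0],[0,0,0]],"gripper":[-1,-1,-1,-1,-1,-1]}'
python3 - <<'E'
from look import *
look("c5"); to([0.574,0.2995,0.245],71.9)
E
```

```text
clock: 17.1
ee_pos: [0.5836, -0.0687, 0.0785]
ee_rot: [0.808, 0.589, 0.004, 0.004]
contact_force: [-0.4, 0.6, -0.7]
opening: 0.209
clock: 17.7
ee_pos: [0.5812, -0.0683, 0.2646]
ee_rot: [0.808, 0.589, 0.003, 0.003]
contact_force: [0.7, 0.8, -1.0]
opening: 0.209
tcp [580.7 -68.2 261.9] psi 72.1 open 0.211
red [256.  262.1] 1461 0.2876 [582.7 -68.7] 10.7 in tool [  0.1   2.2 -25.7]
p [ 0.5807 -0.0682  0.2619] psi 72.1 n 9 dr/row [ 0.001 -0.     0.   ]
0 [38.6, -13.3, 1.8]
1 [38.6, -13.3, 1.8]
2 [38.6, -13.3, 1.8]
3 [38.6, -13.3, 1.9]
4 [38.6, -13.3, 1.9]
5 [38.6, -13.3, 1.9]
6 [38.6, -13.4, 1.9]
7 [38.6, -13.4, 1.9]
8 [38.6, -13.4, 1.9]
q6~ 45.7
```

View pics/c5.png

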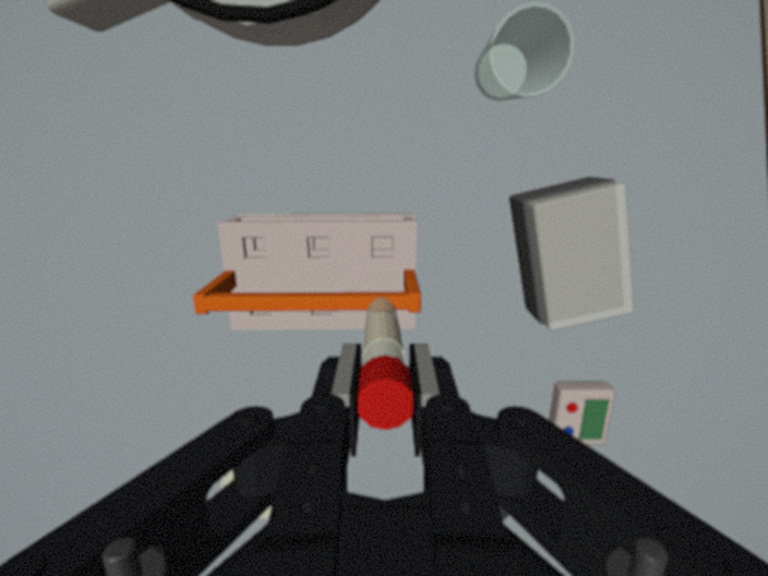

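The third tube is held; on to sleeve (574,299).

```bash
python3 -m jog '{"delta_pos":[[43,-15,0],[43,-15,0],[43,-15,0],[43,-15,0],[43,-15,0],[43,-15,0],[43,-15,0],[43,-15,0]],"dr":[[0,0,0],[0,0,0],[0,0,0],[0,0,0],[0,0,0],[0,0,0],[0,0,0],[0,0,0]],"gripper":[-1,-1,-1,-1,-1,-1,-1,-1]}'
python3 - <<'E'
from look import *
robot.grab_frame("wrist")
f=look("c6",kinds=("red","blue"));to([0.574,0.2998,0.245],71.9)
E
```

```text
clock: 18.55
ee_pos: [0.5715, 0.3035, 0.2521]
ee_rot: [0.811, 0.585, -0.002, 0.001]
contact_force: [1.1, -0.2, 0.0]
opening: 0.212
tcp [570.8 306.5 251.2] psi 71.8 open 0.211
red [254.2 267.3] 1816 0.2742 [567.7 305.8] 15.5 in tool [ -1.7  -2.8 -23. ]
blue [201.2  28.8] 1475 0.1496 [571.7 447.3] 16.0 in tool [134.5 -42.8 101.2]
blue [314.6 175.4] 550 0.1001 [633.1 285.5] 12.7 in tool [1.000e-01 6.620e+01 1.509e+02]
blue [261.5 179.4] 496 0.1002 [574.5 300.1] 12.5 in tool [ -4.3   5.9 151. ]
blue [346.4 211.1] 589 0.1 [657.9 230.3] 12.9 in tool [-44.7 106.9 151.1]
blue [234.  212.6] 280 0.1002 [526.6 264.7] 12.4 in tool [-52.9 -28.5 151.3]
blue [332.7 250.6] 298 0.1004 [630.1 177.9] 12.5 in tool [-103.1   96.9  150.9]
p [0.5708 0.3065 0.2512] psi 71.8 n 1 dr/row [-0.003  0.004 -0.001]
0 [-5.3, 5.1, 6.2]
q6~ 45.7
```

View pics/c6.png

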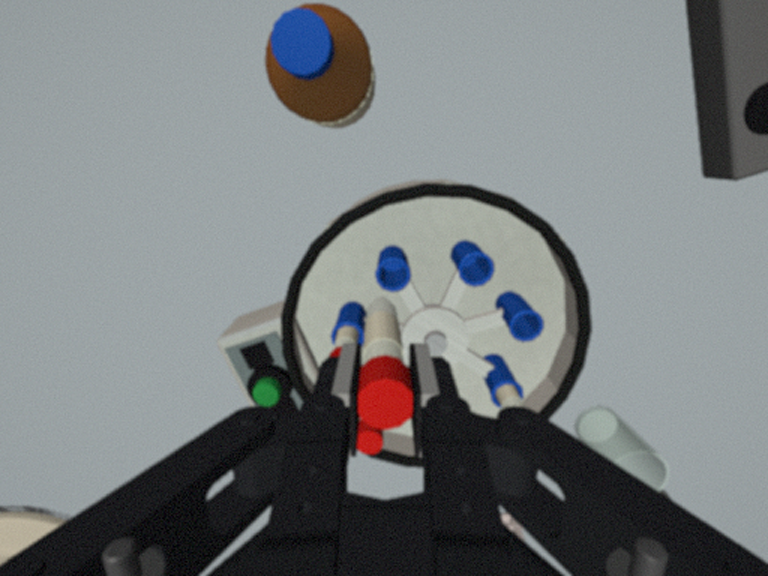

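```bash
python3 -m jog '{"delta_pos":[[-2,4,0],[0,0,27],[0,0,27],[0,0,0]],"dr":[[0,0,0],[0,0,0],[0,0,0],[0,0,0]],"gripper":[-1,-1,-1,-1]}'
python3 - <<'E'
from look import *
f=look("c7",(150,60,400,300),3,kinds=("red","blue"))
E
```

```text
clock: 19.05
ee_pos: [0.5741, 0.3009, 0.1927]
ee_rot: [0.81, 0.587, -0.004, -0.0]
contact_force: [-0.5, -0.0, -1.1]
opening: 0.213
tcp [574.7 301.1 194.9] psi 71.8 open 0.209
red [256.  262.1] 1499 0.2157 [575.6 300.2] 10.8 in tool [ -0.7   1.1 -20.8]
red [204.6 263. ] 57 0.2374 [558.9 320.1] 1.9 in tool [ 12.9 -21.  -42.5]
red [238.1 320.6] 270 0.2423 [565.5 295.5] 5.1 in tool [ -8.4  -7.1 -47.3]
blue [174.9   9.7] 985 0.1496 [569.8 442.1] 14.1 in tool [132.7 -48.5  44.8]
blue [320.8 184. ] 881 0.1002 [632.8 285.6] 12.9 in tool [ 3.8 60.3 94.5]
blue [256.2 186.6] 680 0.1003 [574.5 300.4] 12.5 in tool [-0.3  0.3 94.6]
blue [358.8 226.5] 935 0.1 [657.4 230.5] 13.1 in tool [-40.8 100.9  94.8]
blue [221.3 225.7] 375 0.1003 [524.9 268.4] 11.2 in tool [-46.1 -36.8  94.9]
blue [339.6 264. ] 222 0.2381 [611.7 301.5] 3.4 in tool [ 11.7  34.9 -43.4]
blue [245.7 289.8] 105 0.2202 [565.5 297.7] 1.7 in tool [ -6.2  -7.7 -25.3]
```

View pics/c7.png

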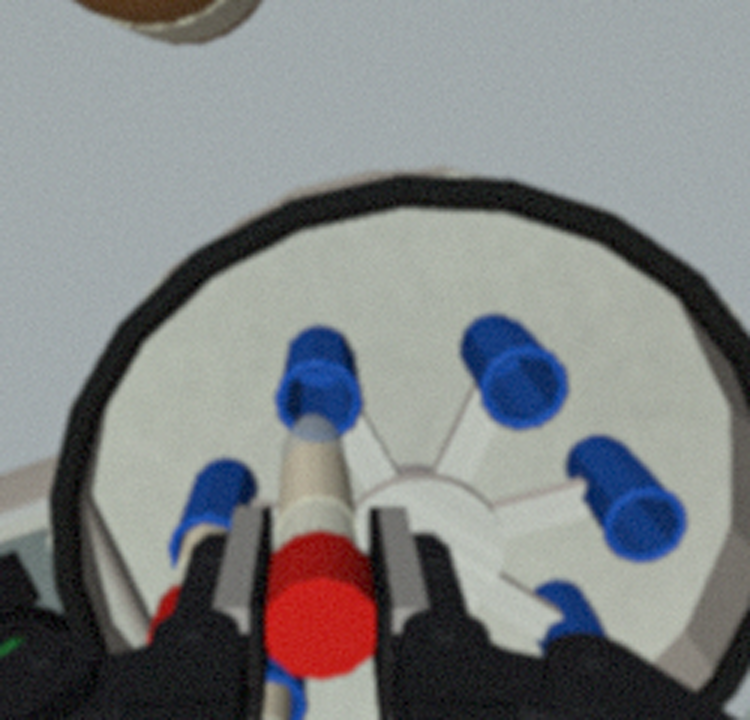

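Aligned, with the foot just above the mouth. Down 36 mm, then check.

```bash
python3 -m jog '{"delta_pos":[[0.3,-0.5,10],[0,0,13],[0,0,13],[0,0,0]],"dr":[[0,0,0],[0,0,0],[0,0,0],[0,0,0]],"gripper":[-1,-1,-1,-1]}'
python3 - <<'E'
from look import *
f=look("c8",(150,60,400,300),3,kinds=("red","blue"))
E
```

```text
clock: 19.5
ee_pos: [0.5757, 0.3, 0.1593]
ee_rot: [0.811, 0.586, -0.001, 0.001]
contact_force: [-0.4, 0.3, -0.2]
opening: 0.206
tcp [576.  300.2 160.4] psi 71.7 open 0.21
red [256.1 262. ] 1493 0.1822 [577.1 299.7] 10.8 in tool [ -0.2   1.3 -21.8]
blue [155.5   3. ] 226 0.1449 [568.4 434. ] 7.5 in tool [124.7 -49.2  15.2]
blue [326.8 195.3] 1202 0.1 [632.6 285.4] 13.0 in tool [ 3.8 58.4 60.5]
blue [253.  194.3] 640 0.1002 [574.6 300.8] 12.8 in tool [ 0.2 -1.5 60.2]
blue [369.4 242.5] 1276 0.1 [657.2 230.8] 13.5 in tool [-40.3  98.8  60.6]
blue [211.7 241.1] 374 0.1007 [527.3 274.1] 15.9 in tool [-40.  -38.1  59.7]
blue [241.4 304.8] 345 0.1962 [564.5 295. ] 5.5 in tool [ -8.6  -9.2 -35.8]
```

View pics/c8.png

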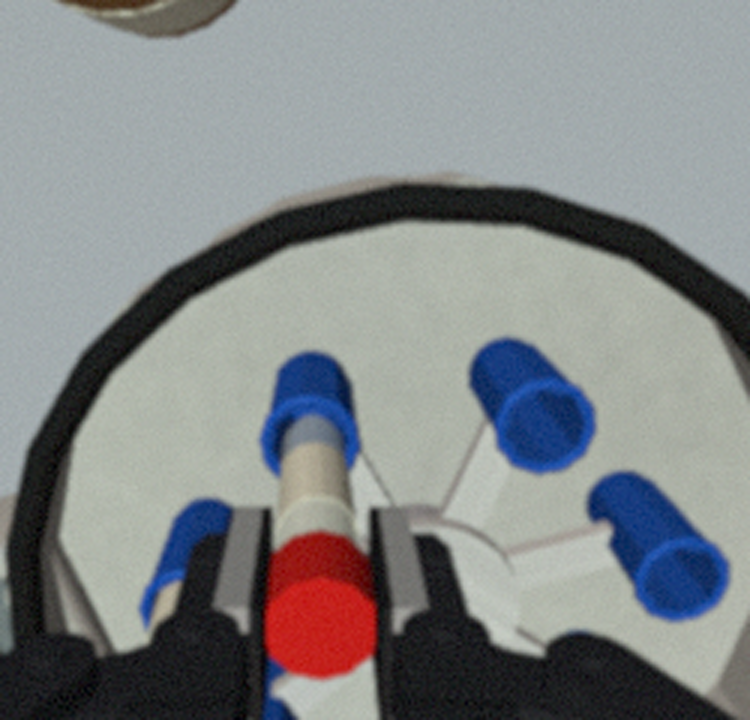

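```bash
python3 -m jog '{"delta_pos":[[0.3,-2.5,4],[0,0,9],[0,0,9],[0,0,9],[0,0,0]],"dr":[[0,0,0],[0,0,0],[0,0,0],[0,0,0],[0,0,0]],"gripper":[-1,-1,-1,-1,-1]}'
python3 - <<'E'
from look import *
f=look("c9",(150,60,400,300),3,kinds=("red","blue"));print(robot.state()["contact_force"])
E
```

```text
clock: 20.05
ee_pos: [0.5737, 0.3017, 0.1276]
ee_rot: [0.81, 0.586, 0.0, 0.001]
contact_force: [-0.1, 0.3, -0.8]
opening: 0.208
tcp [573.9 301.8 128.3] psi 71.7 open 0.211
red [256.1 261.9] 1492 0.1506 [575.  301.3] 10.5 in tool [ -0.1   1.2 -22.2]
red [177.6 343.8] 51 0.213 [561.4 324.7] 1.4 in tool [ 17.8 -18.8 -84.7]
blue [340.4 210.8] 1718 0.1 [632.6 285.8] 13.3 in tool [ 3.2 60.6 28.5]
blue [257.  207.9] 811 0.1003 [574.7 300.4] 13.0 in tool [-1.   1.1 28.1]
blue [387.9 263.4] 1815 0.0999 [657.3 231. ] 13.8 in tool [-41.1 101.3  28.7]
blue [205.4 258.6] 175 0.1696 [556.5 318.9] 2.8 in tool [ 10.8 -21.8 -41.3]
blue [238.6 316. ] 420 0.1762 [565.7 296.1] 7.2 in tool [ -8.   -5.9 -47.9]
blue [366.4 323. ] 168 0.1949 [612.7 296.7] 5.4 in tool [  7.3  38.6 -66.4]
[ 0.43331938  0.32655986 -0.21725963]
```

It is at floor height, with the cap top at 150.6 mm. Release and rise.

```bash
python3 -m jog '{"delta_pos":[[0,0,0],[0,0,0],[0,0,0],[0,0,-20],[0,0,-40],[0,0,-40],[0,0,0]],"dr":[[0,0,0],[0,0,0],[0,0,0],[0,0,0],[0,0,0],[0,0,0],[0,0,0]],"gripper":[0,0,0,0,0,0,0]}'
python3 - <<'E'
from look import *
f=look("c11",kinds=("red","yel")); to([0.566,-0.11,0.215],71.9)
E
```

```text
clock: 20.8
ee_pos: [0.5736, 0.3018, 0.2327]
ee_rot: [0.81, 0.586, 0.001, 0.001]
contact_force: [-0.2, 0.3, -0.1]
opening: 0.503
tcp [573.1 301.5 229.9] psi 71.7 open 0.502
red [254.9 196. ] 426 0.15 [573.7 300.9] 9.8 in tool [-0.3  0.7 79.9]
red [222.4 246.4] 211 0.2359 [554.8 308. ] 7.6 in tool [  0.4 -19.4  -6. ]
red [238.9 297.6] 422 0.1502 [525.5 204.5] 11.2 in tool [-106.9  -14.8   79.9]
p [0.5731 0.3015 0.2299] psi 71.7 n 10 dr/row [ 0.  0. -0.]
0 [-39.3, 12.2, 1.6]
1 [-39.3, 12.2, 1.6]
2 [-39.3, 12.2, 1.6]
3 [-39.3, 12.2, 1.6]
4 [-39.3, 12.2, 1.5]
5 [-39.3, 12.2, 1.5]
6 [-39.3, 12.2, 1.5]
7 [-39.3, 12.1, 1.5]
8 [-39.3, 12.1, 1.5]
9 [-39.3, 12.1, 1.5]
q6~ 7.1
```

View pics/c11.png

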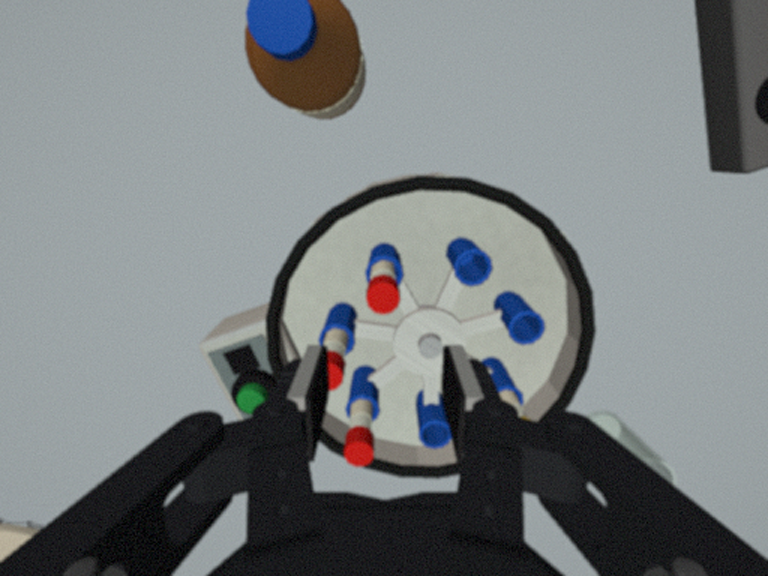

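Three tubes are seated. Fourth tube next.

```bash
python3 -m jog '{"delta_pos":[[-45,14,1],[-45,14,1],[-45,14,1],[-45,14,1],[-45,14,1],[-45,14,1],[-45,14,1],[-45,14,1]],"dr":[[0,0,0],[0,0,0],[0,0,0],[0,0,0],[0,0,0],[0,0,0],[0,0,0],[0,0,0]],"gripper":[0,0,0,0,0,0,0,0]}'
python3 -m jog '{"delta_pos":[[-24,8,1],[0,0,0]],"dr":[[0,0,0],[0,0,0]],"gripper":[0,0]}'
python3 - <<'E'
from look import *
f=look("d1",kinds=("red",)); to([0.566,-0.12,0.125],71.9)
E
```

```text
clock: 21.65
ee_pos: [0.5642, -0.0831, 0.2156]
ee_rot: [0.808, 0.589, -0.002, -0.001]
contact_force: [0.8, 0.9, -0.3]
opening: 0.498
clock: 21.85
ee_pos: [0.5632, -0.1148, 0.2124]
ee_rot: [0.809, 0.587, -0.004, -0.002]
contact_force: [0.4, 0.5, -0.3]
opening: 0.497
tcp [ 563.2 -113.5  212.4] psi 72.0 open 0.5
red [260.1 189.4] 335 0.1009 [ 565.7 -120.2] 9.8 in tool [ -5.2   5.3 111.5]
red [408.3 262.1] 39 0.0241 [ 718.2 -303.5] 5.1 in tool [-132.   207.6  187.3]
p [ 0.5632 -0.1135  0.2124] psi 72.0 n 2 dr/row [-0.004  0.002  0.   ]
0 [-2.5, 2.7, 43.7]
1 [-2.6, 2.5, 43.7]
q6~ 6.1
```

View pics/d1.png

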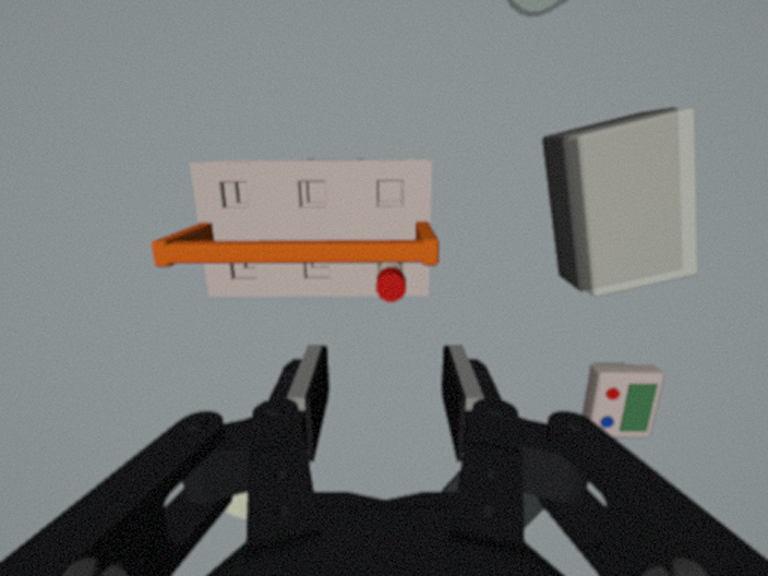

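The bar is now on the camera side, 27 mm from the cap. I stop at 128 mm, above the bar, and look before going down.

```bash
python3 -m jog '{"delta_pos":[[-9,4,0],[0,0,28],[0,0,28],[0,0,26],[0,0,0]],"dr":[[-0.008,0.004,0],[0,0,0],[0,0,0],[0,0,0],[0,0,0]],"gripper":[0,0,0,0,0]}'
python3 - <<'E'
from look import *
f=look("d2",(150,60,400,300),3,kinds=("red",)); to([0.566,-0.12,0.08],71.9)
E
```

```text
clock: 22.4
ee_pos: [0.565, -0.1209, 0.1275]
ee_rot: [0.808, 0.589, 0.002, 0.001]
contact_force: [-0.9, -0.1, 0.4]
opening: 0.501
tcp [ 565.8 -121.1  129.7] psi 72.2 open 0.498
red [255.  220.2] 742 0.1009 [ 566.  -119.8] 10.0 in tool [ 1.2 -0.3 28.8]
red [443.3 302.4] 65 0.0241 [ 717.9 -303.1] 5.5 in tool [-127.1  199.8  106.5]
p [ 0.5658 -0.1211  0.1297] psi 72.2 n 2 dr/row [ 0.003 -0.001  0.003]
0 [0.5, -0.2, 24.8]
1 [0.5, -0.1, 24.8]
q6~ 6.1
```

View pics/d2.png

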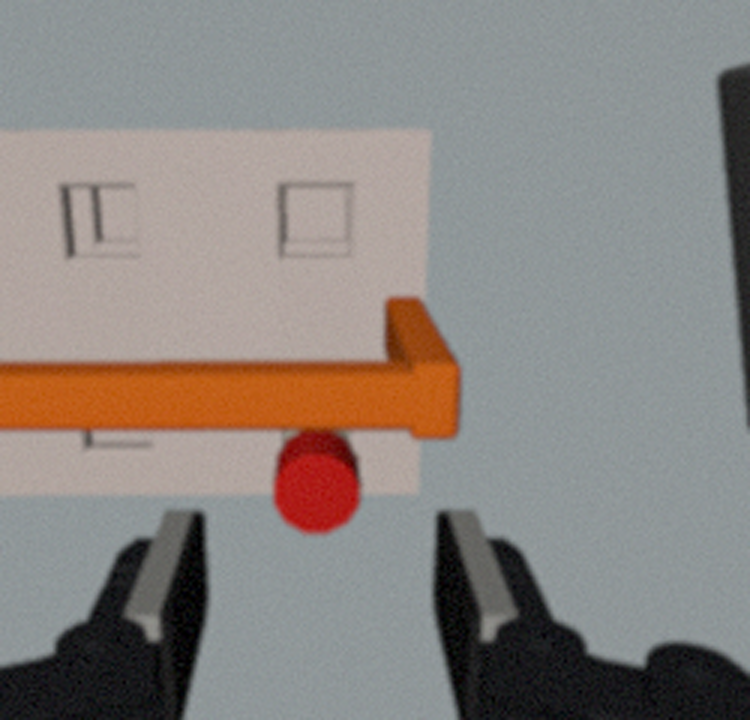

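Aligned. Descending in two checked steps.

```bash
python3 -m jog '{"delta_pos":[[-1,-1,12],[0,0,14],[0,0,0]],"dr":[[0,0,0],[0,0,0],[0,0,0]],"gripper":[0,0,0]}'
python3 - <<'E'
from look import *
f=look("d3",(150,60,400,300),3,kinds=("red",)); to([0.566,-0.12,0.08],71.9)
E
```

```text
clock: 22.75
ee_pos: [0.5661, -0.1214, 0.105]
ee_rot: [0.807, 0.59, 0.004, 0.004]
contact_force: [-0.6, -0.1, 0.6]
opening: 0.501
tcp [ 566.5 -121.6  106. ] psi 72.3 open 0.498
red [252.7 235.8] 934 0.101 [ 566.2 -119.9] 10.2 in tool [ 1.5 -0.8  5. ]
red [454.9 316.9] 80 0.0239 [ 718.2 -302.9] 5.8 in tool [-126.8  198.7   84.2]
p [ 0.5665 -0.1216  0.106 ] psi 72.3 n 1 dr/row [ 0.012 -0.002  0.007]
0 [1.3, -1.2, 26.0]
q6~ 6.1
```

View pics/d3.png

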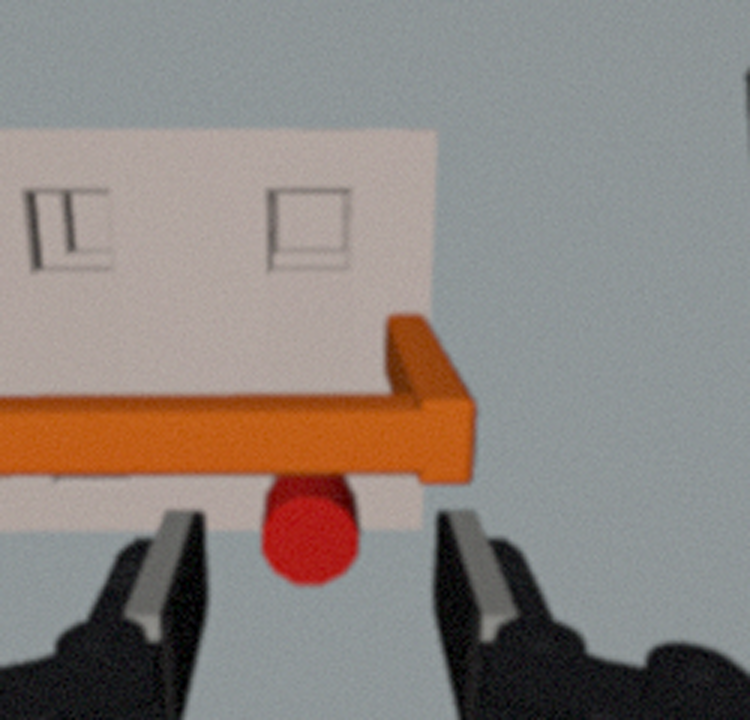

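```bash
python3 -m jog '{"delta_pos":[[0,-2,14],[0,0,12],[0,0,0]],"dr":[[0.01,0,0.005],[0,0,0],[0,0,0]],"gripper":[0,0,0]}'
python3 - <<'E'
from look import *
f=look("d4",(150,60,400,300),3,kinds=("red",))
E
```

```text
clock: 23.1
ee_pos: [0.5651, -0.1211, 0.079]
ee_rot: [0.809, 0.588, 0.002, 0.0]
contact_force: [-0.6, -1.0, -0.3]
opening: 0.498
tcp [ 565.3 -121.2   79.7] psi 72.0 open 0.505
red [254.4 261.3] 1177 0.1009 [ 566.2 -119.2] 10.7 in tool [  2.2   0.3 -21.2]
red [478.1 338.7] 111 0.0241 [ 717.6 -303. ] 6.2 in tool [-125.9  200.8   56. ]
```

View pics/d4.png

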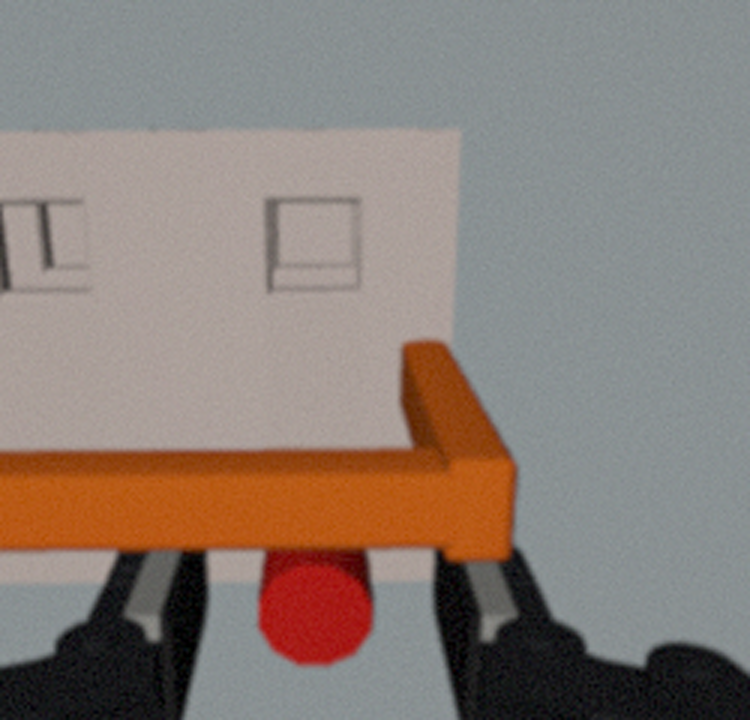

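The cap is between the pads with the bar clear of the fingers. Close and lift.

```bash
python3 -m jog '{"delta_pos":[[0,-1,2],[0,0,0],[0,0,0],[0,0,0],[0,0,0],[0,0,0]],"dr":[[0,0,0],[0,0,0],[0,0,0],[0,0,0],[0,0,0],[0,0,0]],"gripper":[0,-1,-1,-1,-1,-1]}'
python3 -m jog '{"delta_pos":[[0,0,-20],[0,0,-40],[0,0,-40],[0,0,-40],[0,0,-40],[0,0,0]],"dr":[[0,0,0],[0,0,0],[0,0,0],[0,0,0],[0,0,0],[0,0,0]],"gripper":[-1,-1,-1,-1,-1,-1]}'
python3 - <<'E'
from look import *
look("d5"); to([0.633,0.2845,0.255],71.9)
E
```

```text
clock: 23.75
ee_pos: [0.565, -0.1211, 0.079]
ee_rot: [0.809, 0.588, 0.002, 0.002]
contact_force: [0.5, 1.1, -0.9]
opening: 0.21
clock: 24.35
ee_pos: [0.5629, -0.1209, 0.2648]
ee_rot: [0.809, 0.588, 0.002, 0.0]
contact_force: [0.7, -0.6, -0.2]
opening: 0.212
tcp [ 562.4 -120.7  262. ] psi 72.0 open 0.209
red [256.  258.3] 1460 0.2873 [ 564.8 -119.6] 10.5 in tool [  1.8   1.9 -25.3]
red [388.  240.5] 30 0.0242 [ 717.8 -303.5] 4.8 in tool [-126.4  204.4  237.4]
p [ 0.5624 -0.1207  0.262 ] psi 72.0 n 10 dr/row [-0. -0.  0.]
0 [40.7, -5.8, 0.8]
1 [40.7, -5.8, 0.8]
2 [40.7, -5.8, 0.8]
3 [40.7, -5.8, 0.8]
4 [40.7, -5.8, 0.8]
5 [40.7, -5.8, 0.8]
6 [40.7, -5.9, 0.7]
7 [40.7, -5.9, 0.7]
8 [40.7, -5.9, 0.7]
9 [40.7, -5.9, 0.7]
q6~ 42.3
```

View pics/d5.png

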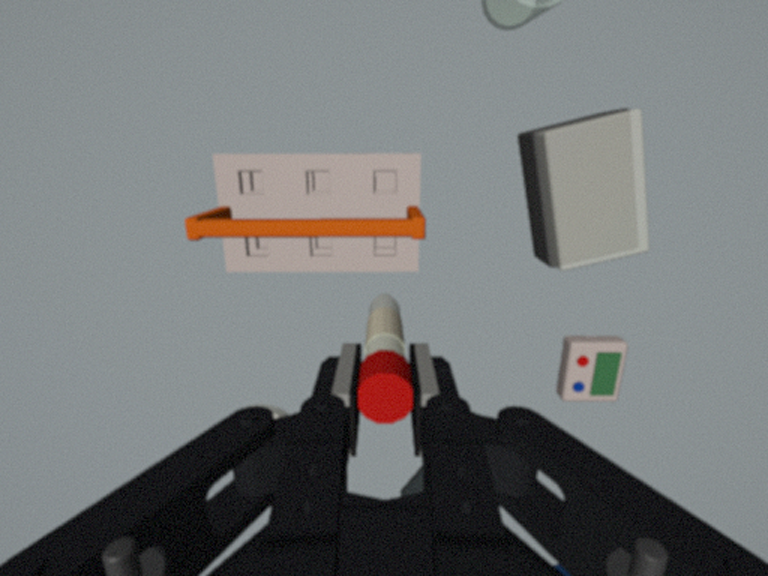

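```bash
python3 -m jog '{"delta_pos":[[42,-6,0],[42,-6,0],[42,-6,0],[42,-6,0],[42,-6,0],[42,-6,0],[42,-6,0],[42,-6,0]],"dr":[[0,0,0],[0,0,0],[0,0,0],[0,0,0],[0,0,0],[0,0,0],[0,0,0],[0,0,0]],"gripper":[-1,-1,-1,-1,-1,-1,-1,-1]}'
python3 - <<'E'
from look import *
to([0.633,0.2845,0.255],71.9)
E
```

```text
clock: 25.2
ee_pos: [0.6209, 0.2208, 0.2531]
ee_rot: [0.812, 0.584, -0.004, -0.003]
contact_force: [1.2, -1.4, 0.9]
opening: 0.213
p [0.6209 0.2208 0.2531] psi 71.5 n 2 dr/row [-0.005  0.001 -0.003]
0 [32.1, -4.4, -1.0]
1 [32.1, -4.3, -1.0]
q6~ 42.3
```

```bash
python3 -m jog '{"delta_pos":[[30,-4,0],[24,-4,0],[0,0,0]],"dr":[[-0.005,0,0],[0,0,0],[0,0,0]],"gripper":[-1,-1,-1]}'
python3 - <<'E'
from look import *
f=look("d6",kinds=("red","blue","yel"))
E
```

```text
clock: 25.5
ee_pos: [0.6293, 0.2822, 0.2472]
ee_rot: [0.81, 0.586, -0.005, -0.003]
contact_force: [-0.2, -0.0, -0.2]
opening: 0.21
tcp [629.3 280.9 247.1] psi 71.8 open 0.21
red [192.5 189.3] 391 0.15 [574.6 300. ] 10.4 in tool [  1.6 -56.9  97.7]
red [161.1 237.8] 390 0.15 [526.2 262.8] 10.9 in tool [-48.9 -91.2  98.3]
red [256.2 258.3] 1491 0.2697 [631.8 283.3] 10.6 in tool [  2.9   1.4 -22.7]
red [186.2 275.7] 39 0.139 [528.2 211.2] 4.3 in tool [-97.2 -73.1 109.4]
blue [118.4  18.7] 1562 0.1496 [572.5 447.6] 16.1 in tool [ 141.1 -105.1   97.7]
blue [259.1 170. ] 505 0.1003 [633.3 285.3] 12.6 in tool [  6.3   3.9 146.7]
blue [209.  168.8] 265 0.1003 [575.1 300.2] 12.5 in tool [  2.2 -56.  147.3]
blue [294.1 206.4] 545 0.1002 [658.  230.1] 12.5 in tool [-38.4  44.7 146.7]
blue [181.  209.8] 296 0.1004 [527.4 263.7] 12.7 in tool [-47.4 -89.9 147.9]
blue [198.  252.2] 305 0.1006 [526.4 203.3] 12.5 in tool [-105.   -71.9  147.8]
blue [242.8 283.5] 103 0.2751 [620.6 278.6] 1.7 in tool [ -5.1  -7.8 -27.9]
```

View pics/d6.png

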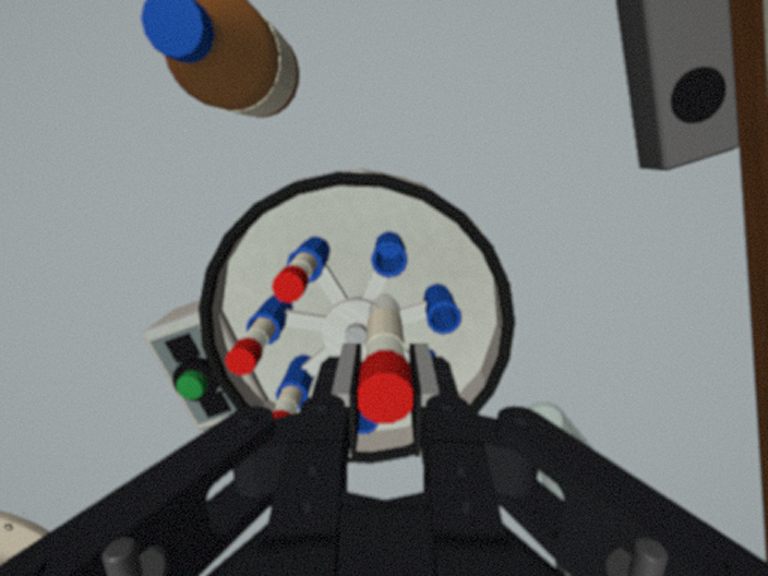

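```bash
python3 -m jog '{"delta_pos":[[6,2.5,0],[0,0,25],[0,0,25],[0,0,0]],"dr":[[-0.008,0.004,0],[0,0,0],[0,0,0],[0,0,0]],"gripper":[-1,-1,-1,-1]}'
python3 - <<'E'
from look import *
f=look("d7",(150,60,400,300),3,kinds=("red","blue"))
E
```

```text
clock: 25.95
ee_pos: [0.6342, 0.2836, 0.1942]
ee_rot: [0.811, 0.585, -0.001, 0.0]
contact_force: [-0.7, 0.3, 0.2]
opening: 0.21
tcp [634.7 283.7 196.4] psi 71.6 open 0.211
red [170.2 215.2] 635 0.15 [575.  300.3] 10.7 in tool [ -3.  -61.9  46.3]
red [256.2 258.2] 1492 0.2167 [636.3 285.2] 10.8 in tool [  1.9   1.  -20.3]
red [133.1 273.1] 658 0.1501 [526.6 263.2] 11.4 in tool [-53.5 -96.2  46.3]
blue [72.2 12.4] 1493 0.1496 [571.9 445.2] 16.1 in tool [ 133.5 -110.6   46.6]
blue [253.4 184.6] 667 0.1004 [633.3 285.7] 12.6 in tool [ 1.5 -2.  96. ]
blue [194.5 185.3] 460 0.1004 [575.4 300.3] 12.7 in tool [ -2.9 -61.6  95.9]
blue [295.8 226.1] 707 0.1003 [658.3 230.3] 12.9 in tool [-43.1  39.2  96.1]
blue [160.1 237.7] 317 0.1004 [528. 264.] 13.0 in tool [-52.3 -95.1  96. ]
blue [184.6 269.5] 148 0.2408 [611.5 303.8] 2.4 in tool [ 11.7 -28.3 -44.5]
blue [274.5 286.5] 31 0.2232 [641.9 272.8] 2.6 in tool [ -8.1  10.3 -26.8]
blue [239.  305.7] 434 0.2415 [624.5 280.1] 5.0 in tool [ -6.7  -8.5 -45.1]
```

View pics/d7.png

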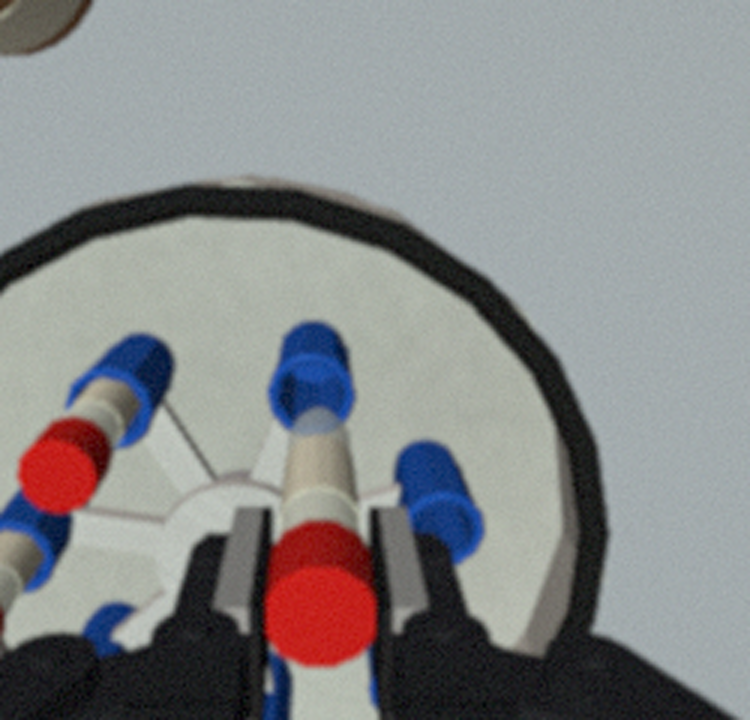

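```bash
python3 -m jog '{"delta_pos":[[-0.5,-2.8,0],[0,0,15],[0,0,18],[0,0,0]],"dr":[[0,0,0],[0,0,0],[0,0,0],[0,0,0]],"gripper":[-1,-1,-1,-1]}'
python3 - <<'E'
from look import *
f=look("d8",(150,60,400,300),3,kinds=("red","blue"))
E
```

```text
clock: 26.4
ee_pos: [0.6332, 0.2834, 0.1658]
ee_rot: [0.811, 0.584, 0.003, 0.001]
contact_force: [-1.0, -0.5, 0.1]
opening: 0.21
tcp [633.6 283.6 167.4] psi 71.5 open 0.209
red [158.1 232.1] 881 0.15 [575.  300.3] 10.6 in tool [ -2.8 -61.   17. ]
red [256.2 258.1] 1485 0.1883 [635.2 284.6] 10.6 in tool [  1.5   1.3 -20.9]
red [115.7 291.5] 569 0.15 [525.8 266.4] 11.1 in tool [-50.5 -96.9  16.6]
red [153.6 366. ] 130 0.2519 [611.5 301.3] 3.2 in tool [ 10.1 -26.  -84.7]
blue [43.7  6.7] 805 0.1494 [570.1 437.1] 12.8 in tool [ 125.4 -109.    17.7]
blue [252.9 190.7] 633 0.1003 [633.4 285.8] 12.6 in tool [ 1.8 -1.4 67.1]
blue [187.6 195. ] 631 0.1003 [575.3 300.3] 12.7 in tool [ -2.8 -61.1  66.7]
blue [301.7 238.2] 761 0.1004 [656.7 231.6] 14.7 in tool [-42.2  37.9  67.1]
blue [148.5 256.2] 302 0.1003 [527.7 264. ] 12.9 in tool [-52.3 -94.7  66.3]
blue [238.5 316.1] 361 0.2161 [624.5 279.2] 5.7 in tool [ -6.9  -6.9 -48.8]
blue [278.  310.7] 51 0.1008 [621.1 178.3] 7.9 in tool [-104.1   21.    66.4]
```

View pics/d8.png

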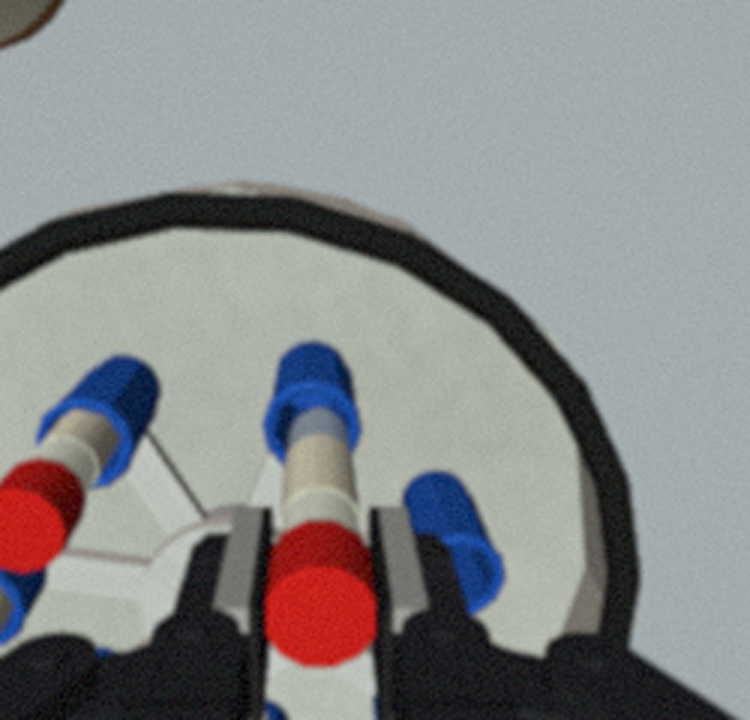

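```bash
python3 -m jog '{"delta_pos":[[0,-3,2],[0,0,9],[0,0,9],[0,0,0]],"dr":[[0,0,0],[0,0,0],[0,0,0],[0,0,0]],"gripper":[-1,-1,-1,-1]}'
python3 - <<'E'
from look import *
f=look("d9",(150,60,400,300),3,kinds=("red","blue"));print(robot.state()["contact_force"])
E
```

```text
clock: 26.85
ee_pos: [0.6313, 0.2849, 0.1482]
ee_rot: [0.811, 0.584, 0.005, 0.002]
contact_force: [-0.5, -0.2, 0.4]
opening: 0.208
tcp [631.5 285.  148.8] psi 71.5 open 0.207
red [151.9 246.7] 1092 0.15 [575.  300.7] 10.8 in tool [ -3.  -58.6  -1.8]
red [256.3 258.2] 1484 0.1706 [633.  286.1] 10.5 in tool [  1.7   1.2 -21.7]
red [106.3 302.7] 202 0.2163 [589.4 313.7] 4.2 in tool [ 14.3 -48.4 -67.9]
red [147.2 371.8] 147 0.2365 [608.7 303.9] 4.3 in tool [ 11.2 -26.8 -87.9]
blue [27.1  3.4] 327 0.1463 [569.9 433.4] 7.8 in tool [ 121.3 -105.5    2.2]
blue [256.4 197. ] 630 0.1002 [633.5 285.8] 12.7 in tool [ 1.1  1.1 48.7]
blue [184.8 203.2] 774 0.1002 [575.4 300.4] 12.8 in tool [ -3.4 -58.6  48. ]
blue [308.2 249. ] 835 0.1746 [656.  284.7] 12.0 in tool [  7.6  23.5 -25.5]
blue [128.5 266.4] 105 0.1004 [522.9 270.6] 9.6 in tool [-48.3 -99.   47.2]
blue [151.2 272.1] 87 0.1003 [535.6 262.8] 5.4 in tool [-51.7 -84.4  47.4]
blue [241.  321.4] 175 0.2216 [629.9 297.5] 2.0 in tool [ 11.8  -4.8 -72.8]
blue [280.8 317. ] 75 0.2215 [642.7 292.4] 0.4 in tool [ 11.    8.9 -72.5]
blue [176.5 340.9] 49 0.2318 [618.2 307.5] 0.5 in tool [ 17.6 -19.  -83.1]
[-0.21109991  0.21949356  0.29492437]
```

Perfectly aligned, with the foot at about 76 mm. Down 20 mm more.

```bash
python3 -m jog '{"delta_pos":[[0,0,9],[0,0,9],[0,0,2],[0,0,0]],"dr":[[0,0,0],[0,0,0],[0,0,0],[0,0,0]],"gripper":[-1,-1,-1,-1]}'
python3 - <<'E'
from look import *
f=look("d10",(150,60,400,300),3,kinds=("red",));print(robot.state()["contact_force"])
E
```

```text
clock: 27.3
ee_pos: [0.632, 0.285, 0.1274]
ee_rot: [0.811, 0.584, 0.005, 0.002]
contact_force: [0.0, -0.2, 3.9]
opening: 0.212
tcp [632.  285.1 127.6] psi 71.5 open 0.208
red [256.2 258.1] 1486 0.1498 [633.7 286.3] 10.5 in tool [  1.8   1.4 -22.2]
red [136.1 265.9] 1375 0.1499 [575.2 300.9] 11.2 in tool [ -2.9 -58.7 -23. ]
[-0.17633066 -0.77979911 -0.16613477]
```

```bash
python3 -m jog '{"delta_pos":[[0,0,0],[0,0,0],[0,0,0],[0,0,-20],[0,0,-40],[0,0,-40],[0,0,-20],[0,0,0]],"dr":[[0,0,0],[0,0,0],[0,0,0],[0,0,0],[0,0,0],[0,0,0],[0,0,0],[0,0,0]],"gripper":[-0.2,-0.2,-0.2,-0.2,-0.2,-0.2,-0.2,-0.2]}'
python3 - <<'E'
from look import *
f=look("d11",kinds=("red","yel"))
g=grab("scene");save(g,"sc2",(40,150,380,280),2.3)
E
```

```text
clock: 28.15
ee_pos: [0.6301, 0.2846, 0.252]
ee_rot: [0.811, 0.584, 0.005, 0.002]
contact_force: [-0.6, 0.3, 0.9]
opening: 0.4
tcp [629.9 284.5 250.5] psi 71.5 open 0.395
red [257.  186.3] 359 0.15 [633.8 286.2] 9.7 in tool [  2.4   2.3 100.5]
red [191.4 192.1] 373 0.15 [574.3 300.1] 10.4 in tool [ -3.3 -58.5 100. ]
red [160.4 240.5] 374 0.1502 [525.8 263.4] 10.7 in tool [-53.5 -92.9  99.3]
yel [285.4 282.4] 303 0.2809 [645.2 272.9] 4.6 in tool [ -6.   18.5 -30.3]
```

View pics/d11.png

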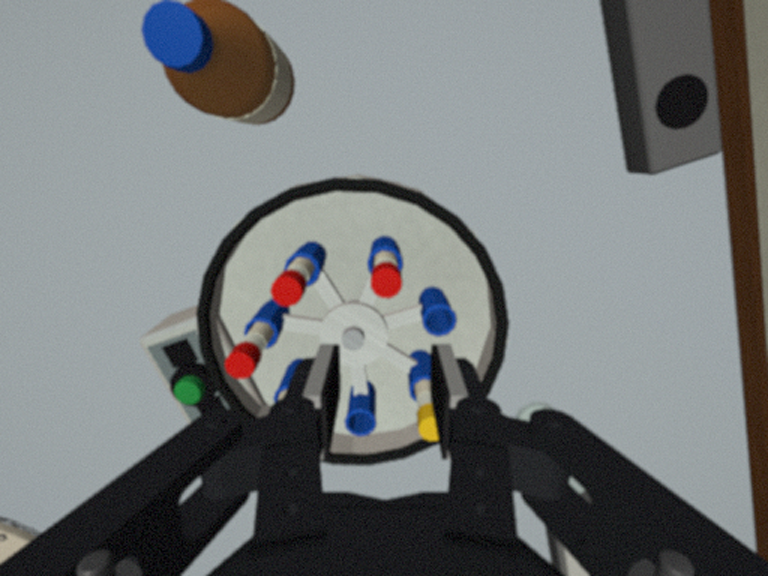

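View pics/sc2.png

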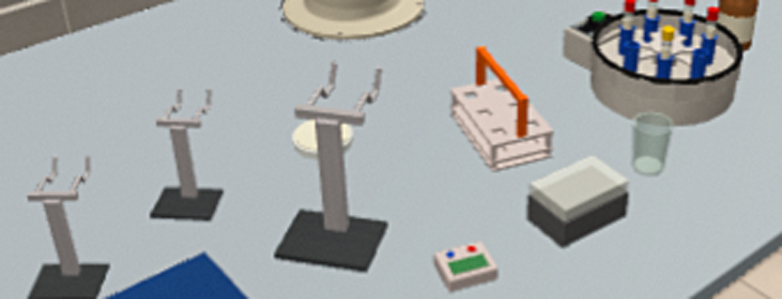

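The scene view shows all four red caps in sleeves at the mixer and an empty basket. Next, a first estimate of the hook from the top depth, together with the heights of the three candidate stands.

Run:
```python
from look import *
f=np.load("top.npy",allow_pickle=True).item();P=cloud(f)
for nm,b in (("big",(292,168,345,222)),("mid",(333,222,368,265)),("small",(380,210,412,255))):
    Q=P[b[1]:b[3],b[0]:b[2]].reshape(-1,3);T=Q[Q[:,2]>.09]
    print(nm,"top z",np.nanpercentile(Q[:,2],[98,99.5]).round(3),len(T),"min",T.min(0).round(3),"max",T.max(0).round(3))
p,R=pose();print(p,psi())
g=grab("top");P2=cloud(g);save(g,"top2",(120,130,360,275),3.3)
m=mask(g,"org");Q=P2[m];Q=Q[np.isfinite(Q[:,2])&(Q[:,2]>.1)&(Q[:,0]<.7)&(Q[:,1]>-.3)&(Q[:,1]<.1)];print(cv2.minAreaRect((Q[:,:2]*1000).astype(np.float32)))
```

```text
big top z [0.196 0.199] 267 min [ 0.447 -0.429  0.09 ] max [ 0.582 -0.288  0.202]
mid top z [0.133 0.137] 102 min [ 0.278 -0.542  0.106] max [ 0.374 -0.454  0.139]
small top z [0.133 0.137] 116 min [ 0.326 -0.742  0.092] max [ 0.424 -0.653  0.141]
[0.62951696 0.28438609 0.24878183] 71.53053226111507
((518.7532958984375, -78.49908447265625), (8.69717025756836, 160.39132690429688), 72.38526153564453)
```

View pics/top2.png

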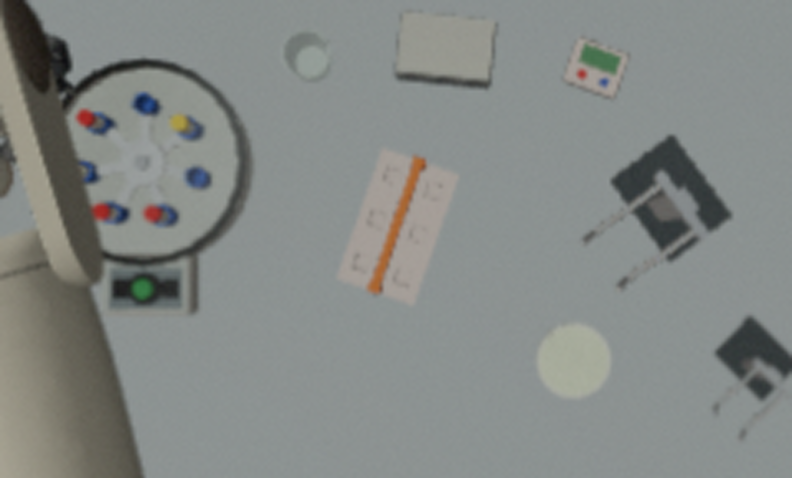

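The big stand reaches 200 mm against 137 mm for the other two, so the hook_stand is the one at (323,189) in the top view. I fly over it with the wrist camera.

```bash
python3 -m jog '{"delta_pos":[[-40,16,-20],[-40,16,-20],[-40,16,-20],[-40,16,-20],[-40,16,-15],[-42,16,-10],[-42,16,-5],[-42,16,0]],"dr":[[0,0,0],[0,0,0],[0,0,0],[0,0,0],[0,0,0],[0,0,0],[0,0,0],[0,0,0]],"gripper":[0,0,0,0,0,0,0,0]}'
python3 - <<'E'
from pl import *
to([0.5,-0.29,0.38],39)
E
```

```text
clock: 29.1
ee_pos: [0.646, -0.0724, 0.3471]
ee_rot: [0.809, 0.588, -0.006, -0.004]
contact_force: [1.0, 0.6, -0.0]
opening: 0.501
p [ 0.646  -0.0724  0.3471] psi 72.0 n 6 dr/row [-0.002  0.001  0.096]
0 [-42.0, -12.0, -5.1]
1 [-43.0, -7.9, -5.2]
2 [-43.5, -3.8, -5.3]
3 [-43.7, 0.4, -5.3]
4 [-43.4, 4.6, -5.4]
5 [-42.8, 8.8, -5.4]
q6~ 20.9
```

```bash
python3 -m jog '{"delta_pos":[[-42,-12,-6],[-43,-8,-6],[-43,-4,-6],[-43,0,-6],[-43,5,-6],[-43,9,-6],[0,0,0]],"dr":[[-0.002,0.001,0.096],[0,0,0.096],[0,0,0.096],[0,0,0.096],[0,0,0.096],[0,0,0.096],[0,0,0]],"gripper":[0,0,0,0,0,0,0]}'
python3 - <<'E'
from look import *
f=grab("wrist");save(f,"h1",None,1.5);np.save("h1.npy",f,allow_pickle=True);print(pose()[0],psi())
E
```

```text
clock: 29.8
ee_pos: [0.4918, -0.301, 0.3727]
ee_rot: [0.947, 0.32, -0.013, -0.008]
contact_force: [-0.0, 0.3, -0.5]
opening: 0.499
[ 0.49286942 -0.29941594  0.37207699] 37.57393313734724
```

View pics/h1.png

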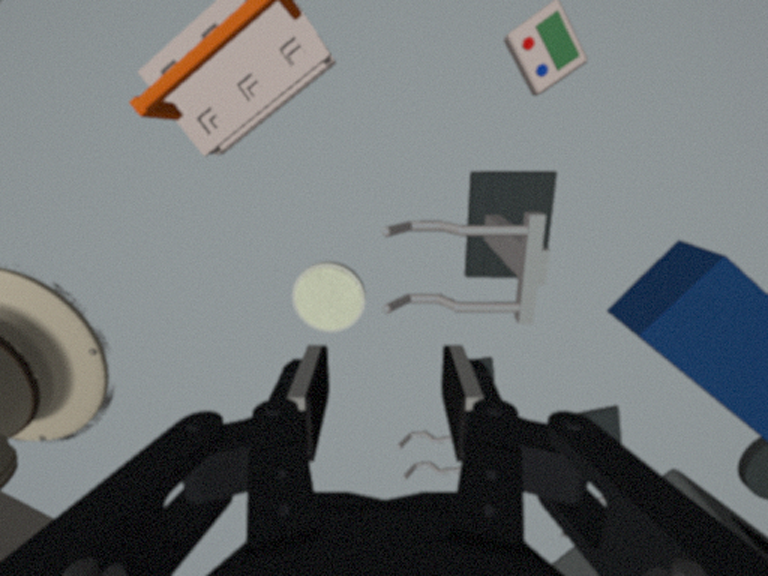

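The double hook is seen from above: two prongs at rows 228 and 303 (1.5x), tips at column 387, crossbar at about column 535. I measure it from depth and then from a second viewpoint.

```bash
cat > hook.py <<'E'
from look import *
def hook(f,box,u0=None):
    P=cloud(f)[box[1]:box[3],box[0]:box[2]].reshape(-1,3);T=P[(P[:,2]>.162)&(P[:,2]<.215)]
    # split in two prongs by rough dir
    xd=np.array([np.cos(u0),np.sin(u0)]);
    for it in range(6):
        yd=np.array([-xd[1],xd[0]])
        s=T[:,:2]@xd;l=T[:,:2]@yd
        # prongs: exclude crossbar: s < smax-25mm
        k=s<s.max()-.035
        a=T[k];l=l[k];mid=(l.min()+l.max())/2
        A=a[l>mid];B=a[l<=mid]
        ang=[]
        for Q in (A,B):
            m=Q[:,:2]-Q[:,:2].mean(0);w,v=np.linalg.eigh(m.T@m);d=v[:,1];d*=np.sign(d@xd);ang.append(np.arctan2(d[1],d[0]))
        xd=np.array([np.cos(np.mean(ang)),np.sin(np.mean(ang))])
    yd=np.array([-xd[1],xd[0]])
    lA=(A[:,:2]@yd);lB=(B[:,:2]@yd)
    print("stand x axis deg",np.degrees(ang).round(1),"prong y sep",(lA.mean()-lB.mean()).round(4),"mid l",((np.median(lA)+np.median(lB))/2).round(4))
    s=T[:,:2]@xd;print("s range",s.min().round(4),s.max().round(4))
    for i in np.arange(s.min(),s.max(),.006):
        k=(s>=i)&(s<i+.006);print(round(i+.003,4),k.sum(),np.percentile(T[k,2],[10,50,90]).round(4))
    return xd,yd,T
E
python3 - <<'E'
from hook import *
f=np.load("h1.npy",allow_pickle=True).item()
hook(f,(245,130,375,225),np.radians(-51))
E
```

```text
stand x axis deg [-52.6 -52.4] prong y sep 0.0632 mid l 0.1921
s range 0.5329 0.667
0.5359 58 [0.1948 0.197  0.198 ]
0.5419 78 [0.1877 0.1917 0.1961]
0.5479 69 [0.1793 0.1834 0.1877]
0.5539 53 [0.1727 0.1756 0.1788]
0.5599 60 [0.1717 0.1732 0.1743]
0.5659 60 [0.1718 0.1734 0.1748]
0.5719 54 [0.1717 0.1731 0.1746]
0.5779 60 [0.1712 0.1739 0.1754]
0.5839 82 [0.1754 0.1802 0.1847]
0.5899 79 [0.1849 0.1888 0.1928]
0.5959 65 [0.1912 0.1933 0.1945]
0.6019 66 [0.1916 0.1934 0.1947]
0.6079 68 [0.1914 0.1932 0.1946]
0.6139 66 [0.1912 0.1934 0.1944]
0.6199 61 [0.1918 0.1935 0.1946]
0.6259 64 [0.1918 0.1934 0.1944]
0.6319 57 [0.1921 0.1937 0.1948]
0.6379 63 [0.1914 0.1936 0.1945]
0.6439 413 [0.184  0.1932 0.1957]
0.6499 372 [0.1942 0.1952 0.196 ]
0.6559 225 [0.1942 0.1951 0.1959]
0.6619 102 [0.1841 0.1851 0.1862]
0.6679 31 [0.1816 0.1848 0.186 ]
```

Prong spacing measures 63 mm, the seat flat lies at z≈0.174, and the stand's x axis is at about -52.5°. Now a second viewpoint for confirmation.

```bash
python3 -m jog '{"delta_pos":[[30,-30,0],[20,-30,0],[0,0,0]],"dr":[[0,0,0],[0,0,0],[0,0,0]],"gripper":[0,0,0]}'
python3 - <<'E'
from hook import *
f=grab("wrist");save(f,"h2",None,1.5);np.save("h2.npy",f,allow_pickle=True);print(pose()[0],psi())
g=np.load("h1.npy",allow_pickle=True).item()
C=[]
for F in (g,f):
    s=.5675;xd=np.array([.6088,-.7934]);yd=np.array([.7934,.6088])
    X=np.r_[s*xd+.1921*yd,.174]; b=proj(F,[X])[0]; b2=np.round([b[0]-70,b[1]-60,b[0]+90,b[1]+60]).astype(int).clip(0); print(b2)
    hook(F,b2,np.radians(-52.5))
E
```

```text
clock: 30.15
ee_pos: [0.4963, -0.2187, 0.3681]
ee_rot: [0.947, 0.322, -0.015, -0.012]
contact_force: [-0.1, 0.2, -0.7]
opening: 0.502
[ 0.49649373 -0.22004196  0.36759326] 37.58559148613511
[213 115 373 235]
stand x axis deg [-52.6 -52.4] prong y sep 0.0632 mid l 0.1921
s range 0.5329 0.667
0.5359 58 [0.1948 0.197  0.198 ]
0.5419 78 [0.1877 0.1917 0.1961]
0.5479 69 [0.1793 0.1834 0.1877]
0.5539 53 [0.1727 0.1756 0.1788]
0.5599 60 [0.1717 0.1732 0.1743]
0.5659 60 [0.1718 0.1734 0.1748]
0.5719 54 [0.1717 0.1731 0.1746]
0.5779 60 [0.1712 0.1739 0.1754]
0.5839 82 [0.1754 0.1802 0.1847]
0.5899 79 [0.1849 0.1888 0.1928]
0.5959 65 [0.1912 0.1933 0.1945]
0.6019 66 [0.1916 0.1934 0.1947]
0.6079 68 [0.1914 0.1932 0.1946]
0.6139 66 [0.1912 0.1934 0.1944]
0.6199 61 [0.1918 0.1935 0.1946]
0.6259 64 [0.1918 0.1934 0.1944]
0.6319 57 [0.1921 0.1937 0.1948]
0.6379 63 [0.1914 0.1936 0.1945]
0.6439 413 [0.184  0.1932 0.1957]
0.6499 372 [0.1942 0.1952 0.196 ]
0.6559 225 [0.1942 0.1951 0.1959]
0.6619 102 [0.1841 0.1851 0.1862]
0.6679 31 [0.1816 0.1848 0.186 ]
[261 156 421 276]
stand x axis deg [-52.6 -53. ] prong y sep 0.0634 mid l 0.196
s range 0.5313 0.6663
0.5343 32 [0.1944 0.1968 0.1981]
0.5403 30 [0.1857 0.1919 0.1956]
0.5463 36 [0.1769 0.1823 0.1872]
0.5523 49 [0.1715 0.1752 0.1796]
0.5583 56 [0.1699 0.1731 0.175 ]
0.5643 58 [0.1706 0.1733 0.1746]
0.5703 55 [0.171  0.1734 0.1746]
0.5763 63 [0.1716 0.1737 0.1754]
0.5823 83 [0.175  0.1792 0.1833]
0.5883 94 [0.183  0.1879 0.192 ]
0.5943 70 [0.1907 0.1933 0.1943]
0.6003 62 [0.1915 0.1933 0.1946]
0.6063 66 [0.1909 0.1936 0.1946]
0.6123 66 [0.1913 0.1935 0.1947]
0.6183 71 [0.1908 0.1933 0.1946]
0.6243 67 [0.1903 0.1933 0.1951]
0.6303 70 [0.1909 0.1936 0.1946]
0.6363 70 [0.1902 0.1934 0.1949]
0.6423 464 [0.1835 0.1915 0.1955]
0.6483 414 [0.1671 0.1951 0.1961]
0.6543 251 [0.1942 0.1953 0.1961]
0.6603 38 [0.1848 0.1856 0.1863]
0.6663 44 [0.184  0.1852 0.1858]
```

View pics/h2.png

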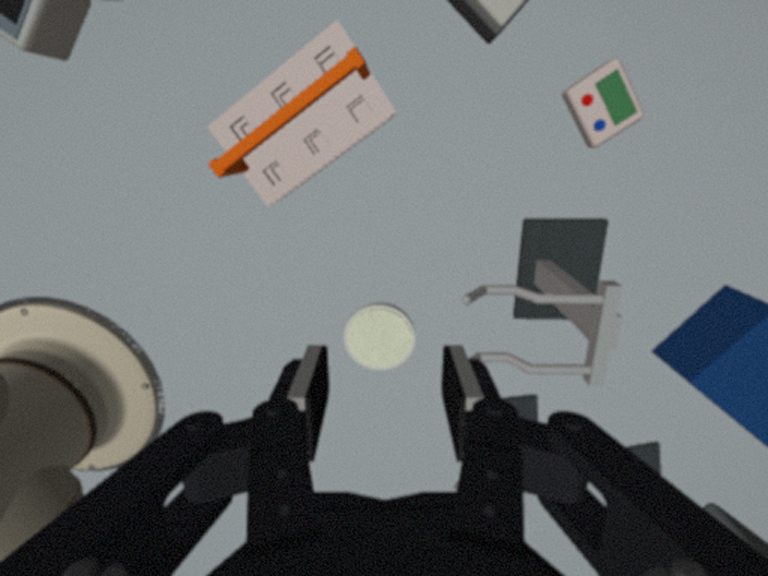

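Both views agree on the seat at (498, -333) mm to about 1.5 mm, with the bar axis to lie at 37.3°. Since the prongs must enter between bar and deck, I'll bring the basket in horizontally at bar height ≈217 mm. Now to measure the basket bar.

```bash
cat > bar.py <<'E'
from look import *
def bar(f,show=True):
    P=cloud(f);m=mask(f,"org");Q=P[m];Q=Q[np.isfinite(Q[:,2])]
    zt=np.percentile(Q[:,2],97);T=Q[(Q[:,2]>zt-.004)]
    c,s,a=cv2.minAreaRect((T[:,:2]*1000).astype(np.float32))
    b=T[:,:2]-T[:,:2].mean(0);w,v=np.linalg.eigh(b.T@b);d=v[:,1];ang=np.degrees(np.arctan2(d[1],d[0]))
    print("bar top z",np.median(T[:,2]).round(4),"centre",np.round(c,1),"size",np.round(s,1),"ang",round(ang,1))
    return np.array(c)/1000,ang
E
python3 - <<'E'
from bar import *
f=np.load("h2.npy",allow_pickle=True).item();c,a=bar(f)
to([c[0],c[1],0.20],-18)
E
```

```text
bar top z 0.1177 centre [519.9 -79.5] size [ 15.1 165.2] ang 162.1
p [ 0.4965 -0.22    0.3676] psi 37.6 n 8 dr/row [-0.002  0.004  0.121]
0 [13.5, -11.5, 21.1]
1 [11.9, -13.1, 21.1]
2 [10.1, -14.5, 21.1]
3 [8.2, -15.6, 21.1]
4 [6.2, -16.5, 21.1]
5 [4.0, -17.2, 21.1]
6 [1.8, -17.6, 21.0]
7 [-0.4, -17.8, 21.0]
q6~ 99.3
```

```bash
python3 -m jog '{"delta_pos":[[13,-11,18],[12,-13,18],[10,-14,18],[8,-15,20],[6,-16,20],[4,-17,20],[2,-17,20],[0,-18,20]],"dr":[[-0.004,0.008,0.121],[-0.004,0.008,0.121],[0,0.004,0.121],[0,0,0.121],[0,0,0.121],[0,0,0.121],[0,0,0.121],[0,0,0.121]],"gripper":[0,0,0,0,0,0,0,0]}'
python3 - <<'E'
from bar import *
f=grab("wrist");f=grab("wrist");save(f,"e1",None,1.5);c,a=bar(f);p,R=pose()
print("bar in tool",(R.inv().apply(np.r_[c,.118]-p)*1000).round(1))
to([c[0],c[1],0.16],-17.9)
E
```

```text
clock: 31.0
ee_pos: [0.5242, -0.0781, 0.204]
ee_rot: [0.985, -0.17, -0.011, -0.007]
contact_force: [0.2, -0.6, -0.9]
opening: 0.499
bar top z 0.1178 centre [520.1 -78.4] size [ 14.6 166.4] ang 162.1
bar in tool [-0.2  3.5 84.1]
p [ 0.5234 -0.0768  0.2021] psi -19.4 n 1 dr/row [-0.01   0.028 -0.027]
0 [-1.4, 3.1, 42.2]
q6~ 99.3
```

View pics/e1.png

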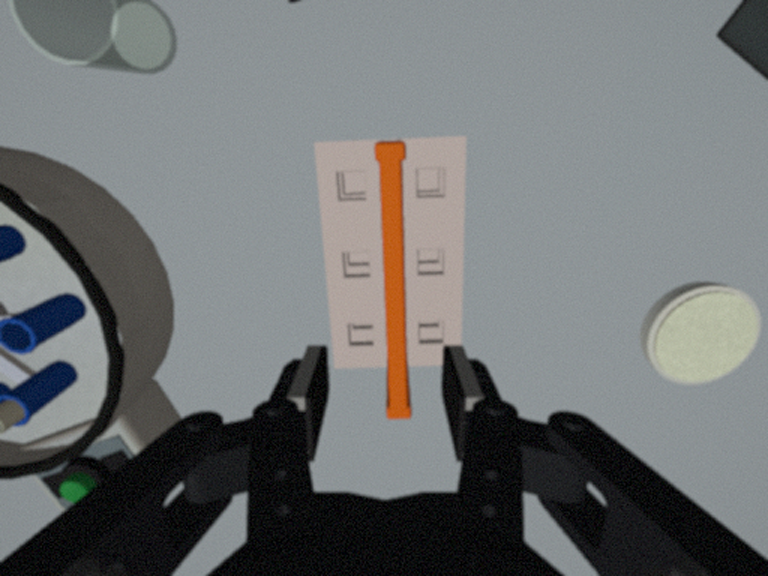

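The tool is over the bar's middle, with the bar running up the picture at column 395. I level the tool and descend.

```bash
python3 -m jog '{"delta_pos":[[-1,3,20],[0,0,22],[0,0,0]],"dr":[[-0.01,0.028,-0.027],[0,0,0],[0,0,0]],"gripper":[0,0,0]}'
python3 - <<'E'
from bar import *
f=grab("wrist");save(f,"e2",None,1.5);c,a=bar(f);p,R=pose()
print("bar in tool",(R.inv().apply(np.r_[c,.118]-p)*1000).round(1))
to([c[0],c[1],0.093],-17.9)
E
```

```text
clock: 31.4
ee_pos: [0.5216, -0.0796, 0.1587]
ee_rot: [0.989, -0.15, 0.0, 0.0]
contact_force: [0.1, -0.3, 0.2]
opening: 0.498
bar top z 0.1178 centre [520.3 -78.7] size [ 14.  165.4] ang 162.1
bar in tool [-2.2 -0.5 42.4]
p [ 0.5222 -0.0798  0.1604] psi -17.3 n 2 dr/row [ 0.    -0.001  0.005]
0 [-1.2, -0.3, 33.7]
1 [-1.1, -0.3, 33.7]
q6~ 99.3
```

View pics/e2.png

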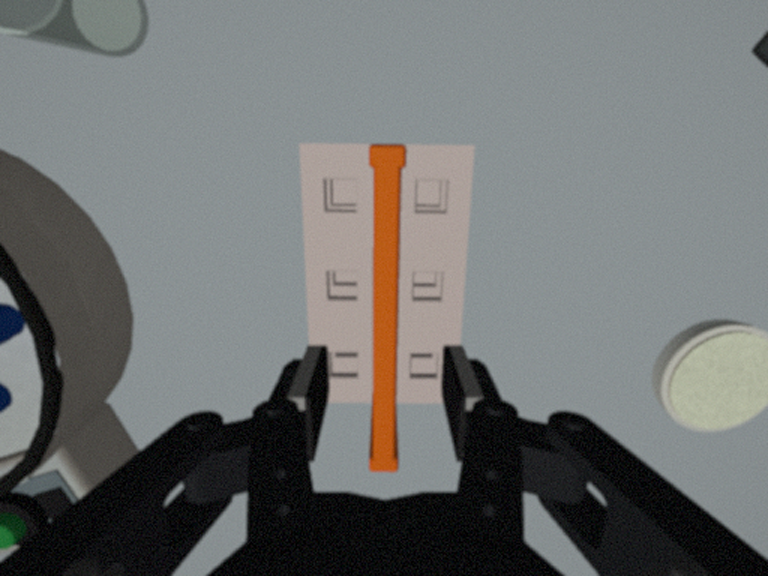

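```bash
python3 -m jog '{"delta_pos":[[-2,0,22],[0,0,22],[0,0,20],[0,0,0]],"dr":[[0,0,0.008],[0,0,0],[0,0,0],[0,0,0]],"gripper":[0,0,0,0]}'
python3 - <<'E'
from bar import *
f=grab("wrist");save(f,"e3",None,1.5);c,a=bar(f);p,R=pose()
print("bar in tool",(R.inv().apply(np.r_[c,.118]-p)*1000).round(1))
to([c[0],c[1],0.093],-17.9)
E
```

```text
clock: 31.85
ee_pos: [0.5235, -0.0817, 0.1005]
ee_rot: [0.988, -0.152, 0.004, 0.001]
contact_force: [-0.2, -0.2, 0.3]
opening: 0.497
bar top z 0.1178 centre [539.9 -85.3] size [ 15.  124.7] ang 162.1
bar in tool [ 16.2  -1.4 -15.7]
p [ 0.5242 -0.0819  0.1022] psi -17.5 n 1 dr/row [ 0.001 -0.011  0.007]
0 [15.9, -1.5, 9.3]
q6~ 98.9
```

View pics/e3.png

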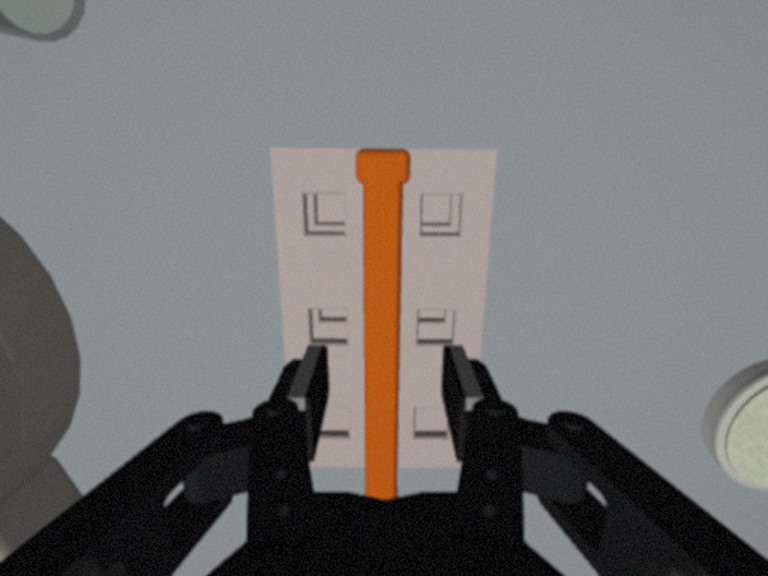

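The bar is centred between the pads. I shift back 4.5 mm along it, go down 9 mm and close.

```bash
python3 -m jog '{"delta_pos":[[-4.5,-1.5,8],[0,0,0],[0,0,0]],"dr":[[0,-0.011,0],[0,0,0],[0,0,0]],"gripper":[0,0,0]}'
python3 - <<'E'
from bar import *
f=grab("wrist");c,a=bar(f);to([.5202,-.0786,0.093],-17.9)
E
```

```text
clock: 32.2
ee_pos: [0.5219, -0.0797, 0.0975]
ee_rot: [0.988, -0.152, 0.001, 0.001]
contact_force: [-0.3, 0.5, 0.2]
opening: 0.502
bar top z 0.1178 centre [540.7 -84.4] size [ 14.9 124.1] ang 162.1
p [ 0.5219 -0.0797  0.0974] psi -17.4 n 1 dr/row [ 0.001 -0.003  0.008]
0 [-1.9, -0.5, 4.4]
q6~ 99.3
```

```bash
python3 -m jog '{"delta_pos":[[-2,-0.5,5],[0,0,0],[0,0,0],[0,0,0],[0,0,0],[0,0,0],[0,0,0]],"dr":[[0,0,0.008],[0,0,0],[0,0,0],[0,0,0],[0,0,0],[0,0,0],[0,0,0]],"gripper":[0,0,-1,-1,-1,-1,-1]}'
python3 - <<'E'
from bar import *
f=grab("wrist");save(f,"e4",None,1.5);print(pose()[0],psi(),robot.state()["opening"],robot.state()["contact_force"]);bar(f)
E
```

```text
clock: 32.95
ee_pos: [0.5202, -0.0788, 0.0929]
ee_rot: [0.988, -0.156, 0.002, 0.001]
contact_force: [0.2, -0.7, 0.2]
opening: 0.124
[ 0.52023601 -0.07878179  0.09288308] -17.91714969847253 0.12641051663617195 [-0.81877373 -0.50428468 -0.87937027]
bar top z 0.118 centre [542.2 -83.9] size [ 15.2 121. ] ang 162.0
```

View pics/e4.png

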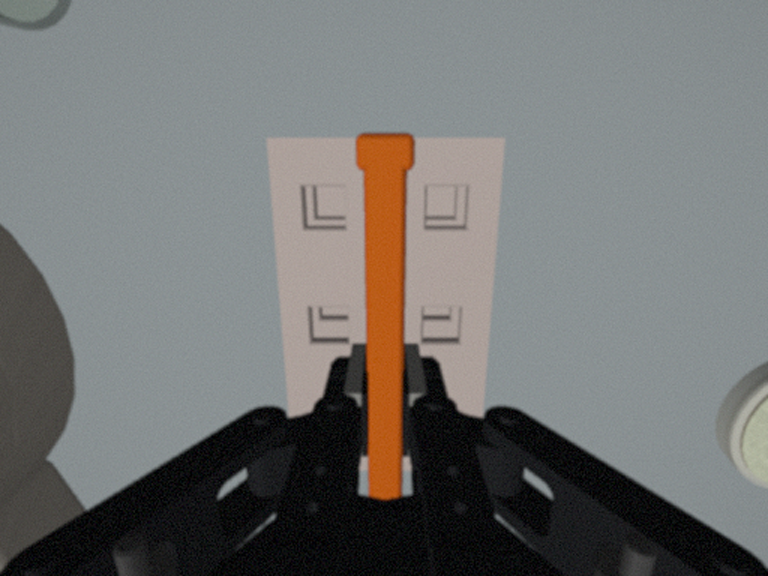

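The bar is gripped at its middle (opening 10.7 mm). Lifting.

```bash
python3 -m jog '{"delta_pos":[[0,0,-10],[0,0,-25],[0,0,-35],[0,0,-35],[0,0,0],[0,0,0]],"dr":[[0,0,0],[0,0,0],[0,0,0],[0,0,0],[0,0,0],[0,0,0]],"gripper":[-1,-1,-1,-1,-1,-1]}'
python3 - <<'E'
from bar import *
f=grab("wrist");save(f,"e5",None,1.5);print(pose()[0],psi(),robot.state()["opening"],robot.state()["contact_force"]);bar(f)
g=grab("scene");save(g,"sc3",(40,120,380,280),2.3)
to([.419,-.229,.200],37.3)
E
```

```text
clock: 33.6
ee_pos: [0.5187, -0.0778, 0.203]
ee_rot: [0.988, -0.156, 0.001, 0.0]
contact_force: [-0.4, 0.4, -3.2]
opening: 0.131
[ 0.51886339 -0.07783582  0.20316127] -17.904782242985657 0.12533811760102045 [-0.68230586 -0.05981254 -2.3500394 ]
bar top z 0.228 centre [540.7 -83. ] size [ 15.1 121.3] ang 162.0
p [ 0.5186 -0.0778  0.2024] psi -17.9 n 8 dr/row [ 0.   -0.   -0.12]
0 [-6.0, 21.8, 0.3]
1 [-8.6, 20.9, 0.3]
2 [-11.1, 19.7, 0.3]
3 [-13.4, 18.3, 0.3]
4 [-15.5, 16.5, 0.3]
5 [-17.3, 14.6, 0.3]
6 [-19.0, 12.4, 0.3]
7 [-20.3, 10.0, 0.3]
q6~ 24.0
```

View pics/e5.png

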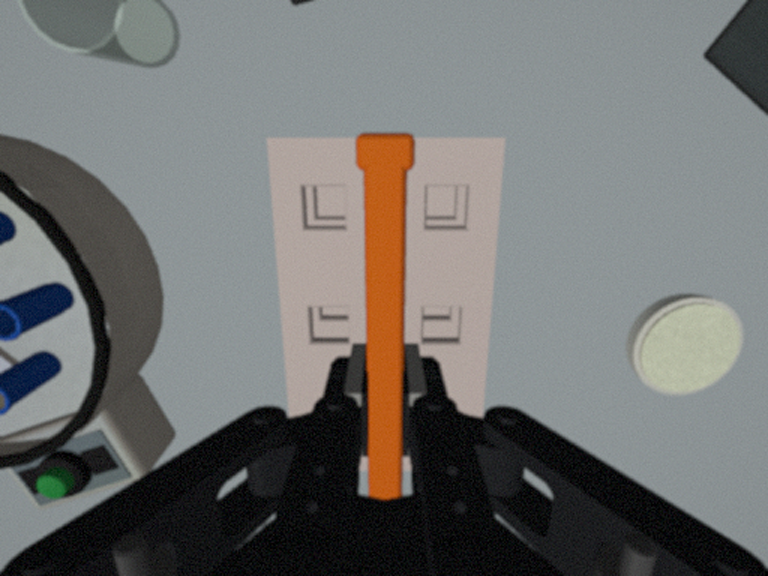

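View pics/sc3.png

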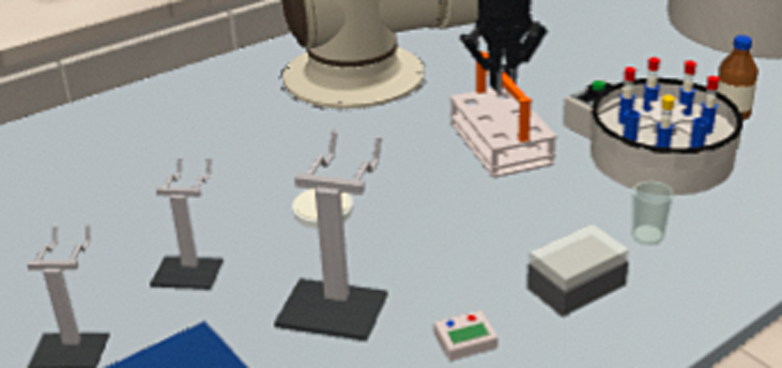

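The basket hangs level in the gripper, with the bar centre about 19.5 mm behind the TCP. I carry it to the standoff in front of the prongs while turning 55°.

```bash
python3 -m jog '{"delta_pos":[[-6,22,0],[-9,21,0],[-11,20,0],[-13,18,0],[-15,16,0],[-17,15,0],[-19,12,0],[-20,10,0]],"dr":[[0,0,-0.12],[0,0,-0.12],[0,0,-0.12],[0,0,-0.12],[0,0,-0.12],[0,0,-0.12],[0,0,-0.12],[0,0,-0.12]],"gripper":[-1,-1,-1,-1,-1,-1,-1,-1]}'
python3 - <<'E'
from bar import *
grab("wrist")
f=grab("wrist");save(f,"e6",None,1.5);print(pose()[0],psi(),robot.state()["opening"]);bar(f)
np.save("e6.npy",f,allow_pickle=True)
to([.419,-.229,.198],37.3)
E
```

```text
clock: 34.5
ee_pos: [0.4157, -0.2308, 0.1926]
ee_rot: [0.942, 0.337, -0.005, -0.006]
contact_force: [0.2, 0.4, -2.4]
opening: 0.129
[ 0.41521862 -0.23184612  0.19244792] 39.24250217809805 0.1232152607444865
bar top z 0.217 centre [ 432.  -218.4] size [121.6  15. ] ang -140.1
p [ 0.4152 -0.2318  0.1924] psi 39.2 n 1 dr/row [-0.014  0.006  0.034]
0 [4.7, 0.1, -5.6]
q6~ 24.0
```

View pics/e6.png

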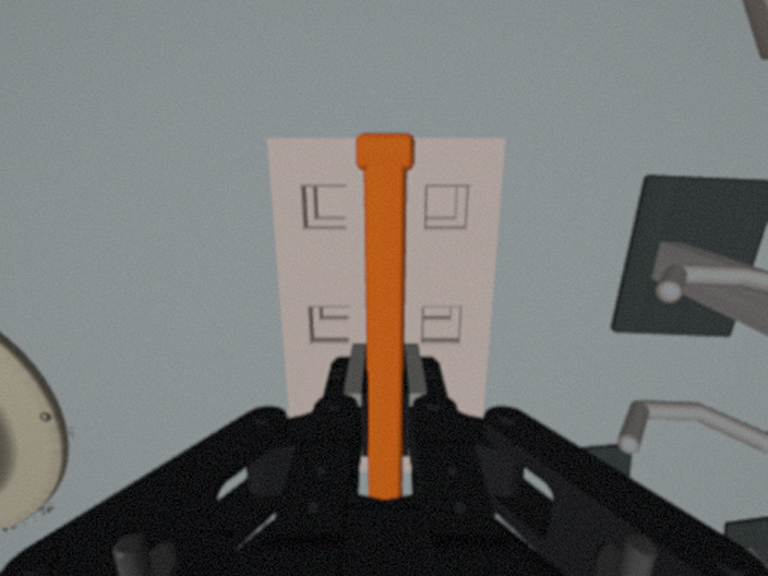

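Both prong tips are visible at (670,292) and (629,443) of the 1.5x picture. I level, raise to bar height ≈217 mm, then check the tips' position in the tool frame.

```bash
python3 -m jog '{"delta_pos":[[4.5,0,-6],[0,0,0],[0,0,0]],"dr":[[-0.014,0.006,0.034],[0,0,0],[0,0,0]],"gripper":[-1,-1,-1]}'
python3 - <<'E'
from bar import *
f=grab("wrist");save(f,"e7",None,1.5);p,R=pose();print(p,psi());bar(f)
P=cloud(f)
sx=np.array([.498,-.3326]);
# tool frame cloud of prongs
b=P[:, 395:].reshape(-1,3);b=b[(b[:,2]>.162)&(b[:,2]<.21)&np.isfinite(b[:,2])]
T=R.inv().apply(b-p)*1000
for s in (1,-1):
    Q=T[(T[:,0]*s> 5*s-0)] if 0 else T[(T[:,0]>0) if s>0 else (T[:,0]<=0)]
    if len(Q): 
        tip=Q[Q[:,1]<Q[:,1].min()+8]; print("prong",s,len(Q),"tip y min",Q[:,1].min().round(1),"x med",np.median(Q[:,0]).round(1),"tip x",np.median(tip[:,0]).round(1),"x range",Q[:,0].min().round(1),Q[:,0].max().round(1))
        m=Q[:,:2]-Q[:,:2].mean(0);w,v=np.linalg.eigh(m.T@m);print("dir deg from tool y",np.degrees(np.arctan2(v[0,1],v[1,1])).round(1))
print("seat in tool",(R.inv().apply(np.r_[sx,.180]-p)*1000).round(1))
E
```

```text
clock: 34.9
ee_pos: [0.4179, -0.2285, 0.1957]
ee_rot: [0.948, 0.318, -0.001, -0.002]
contact_force: [-0.7, 0.2, -2.7]
opening: 0.127
[ 0.41796362 -0.22843783  0.19577261] 37.04653517010099
bar top z 0.2207 centre [ 436.3 -214.9] size [121.6  15. ] ang -143.0
prong 1 1186 tip y min 96.0 x med 33.3 tip x 32.9 x range 28.0 36.3
dir deg from tool y -0.7
prong -1 1472 tip y min 96.6 x med -29.7 tip x -30.4 x range -36.2 -26.6
dir deg from tool y -0.0
seat in tool [  1.1 131.4  15.2]
```

View pics/e7.png

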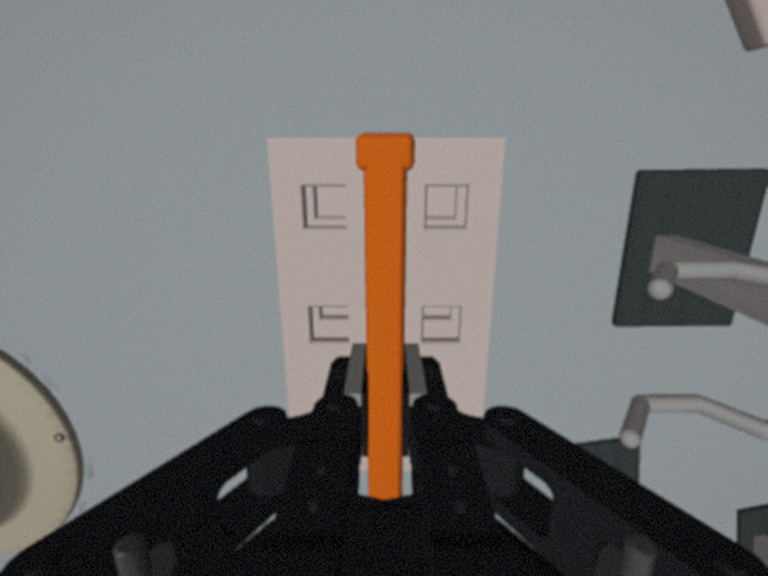

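The prongs are parallel to the tool's y within 0.7° and centred 1.6 mm off in x. The seat is 131 mm ahead. I advance in checked steps, raised by 2 mm.

```bash
python3 -m jog '{"delta_pos":[[1,12,-2],[0,15,0],[0,13,0],[0,0,0]],"dr":[[0,0,0],[0,0,0],[0,0,0],[0,0,0]],"gripper":[-1,-1,-1,-1]}'
cat > chk.py <<'E'
from bar import *
def chk(nm):
    f=grab("wrist");save(f,nm,None,1.5);p,R=pose();print(p.round(4),round(psi(),2),"F",robot.state()["contact_force"].round(1));bar(f)
    to([.498,-.3326,.198],37.3,step=200)
    P=cloud(f);b=P[:, 300:].reshape(-1,3);b=b[(b[:,2]>.168)&(b[:,2]<.21)&np.isfinite(b[:,2])]
    T=R.inv().apply(b-p)*1000;T=T[(T[:,1]>25)&(abs(T[:,0])<60)]
    for Q in (T[T[:,0]>0],T[T[:,0]<=0]):
        if len(Q)>20: print("prong",len(Q),"y min",Q[:,1].min().round(1),"x med",np.median(Q[:,0]).round(1))
E
python3 -c "from chk import *; chk('e8')"
```

```text
clock: 35.35
ee_pos: [0.4455, -0.2624, 0.1968]
ee_rot: [0.948, 0.318, -0.002, -0.002]
contact_force: [-0.6, 0.3, -3.0]
opening: 0.128
[ 0.445  -0.2618  0.1966] 37.13 F [-0.6  0.4 -3.5]
bar top z 0.2217 centre [ 464.  -248.7] size [121.3  15.1] ang -142.9
p [ 0.445  -0.2618  0.1966] psi 37.1 n 1 dr/row [-0.006  0.001 -0.003]
0 [-0.5, 88.5, -1.9]
q6~ 19.0
prong 2238 y min 53.3 x med 31.7
prong 2244 y min 64.6 x med -30.9
```

View pics/e8.png

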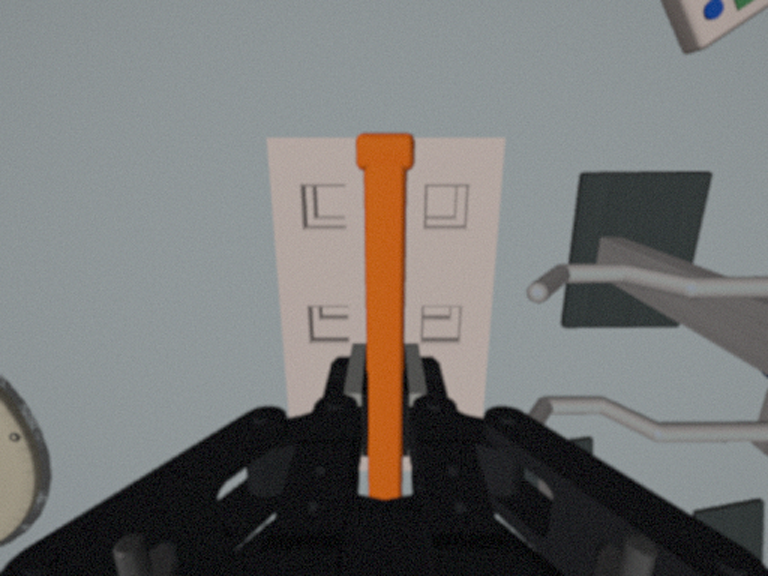

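Prongs are centred (x = +31.7 / -30.9), with the bar bottom at about 210 mm and the tips at about 200 mm. Continue.

```bash
python3 -m jog '{"delta_pos":[[0,14,-1.5],[0,14,0],[0,12,0],[0,0,0]],"dr":[[-0.006,0,0],[0,0,0],[0,0,0],[0,0,0]],"gripper":[-1,-1,-1,-1]}'
python3 -c "from chk import *; chk('e9')"
```

```text
clock: 35.8
ee_pos: [0.4709, -0.2962, 0.1978]
ee_rot: [0.948, 0.318, -0.001, 0.0]
contact_force: [-0.2, 0.0, -3.3]
opening: 0.126
[ 0.4706 -0.2956  0.1977] 37.13 F [-0.   0.  -2.8]
bar top z 0.2227 centre [ 489.  -281.9] size [121.3  14.9] ang -142.9
p [ 0.4706 -0.2956  0.1977] psi 37.1 n 1 dr/row [-0.001  0.002 -0.003]
0 [-0.5, 46.1, -0.3]
q6~ 19.0
prong 5379 y min 26.6 x med 30.3
prong 3944 y min 31.7 x med -29.7
```

View pics/e9.png

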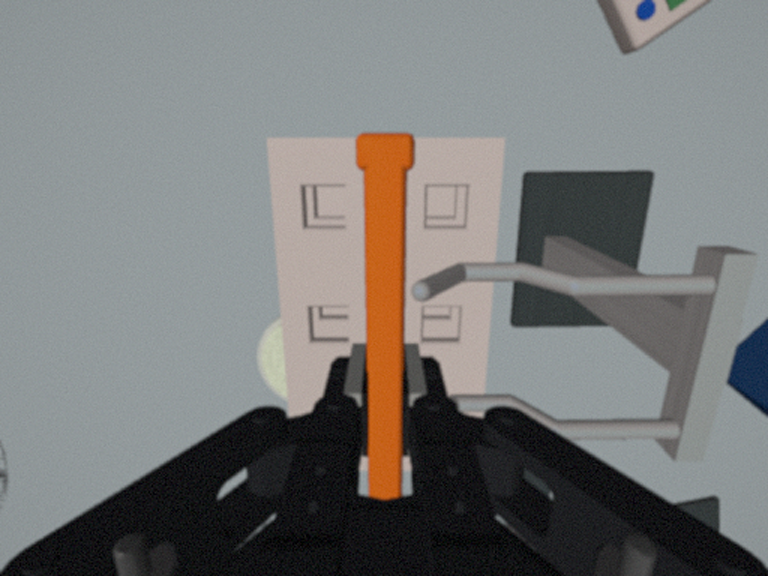

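The prongs are entering between bar and deck, with everything level. 46 mm to go; I take 44.

```bash
python3 -m jog '{"delta_pos":[[0,15,0],[0,15,0],[0,14,0],[0,0,0]],"dr":[[0,0,0],[0,0,0],[0,0,0],[0,0,0]],"gripper":[-1,-1,-1,-1]}'
python3 -c "from chk import *; chk('e10')"
```

```text
clock: 36.25
ee_pos: [0.4975, -0.3308, 0.1976]
ee_rot: [0.948, 0.319, -0.001, -0.001]
contact_force: [0.2, 0.1, -3.8]
opening: 0.126
[ 0.497  -0.3301  0.1976] 37.16 F [ 0.4 -0.8 -2.8]
bar top z 0.2226 centre [ 516.1 -318. ] size [122.   15.1] ang -142.9
p [ 0.497  -0.3301  0.1976] psi 37.2 n 1 dr/row [-0.003  0.001 -0.002]
0 [-0.7, 2.5, -0.4]
q6~ 19.0
prong 3935 y min 25.8 x med 29.5
prong 2015 y min 66.2 x med -18.1
```

View pics/e10.png

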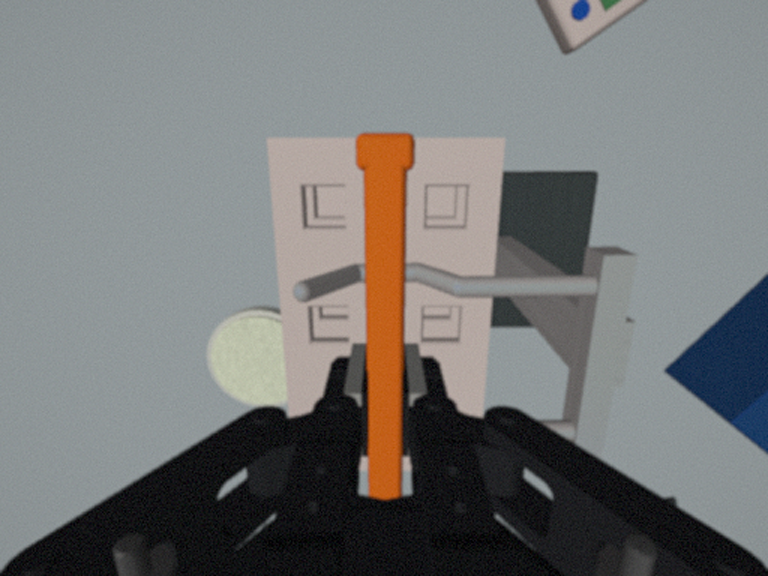

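The bar now sits over the seat region: the tip is at (303,290), left of the bar, and the bend is right of it. I check the tip and bend distances in tool coordinates before lowering.

Run:
```python
from bar import *
f=grab("wrist");p,R=pose();P=cloud(f);b=P.reshape(-1,3);T=R.inv().apply(np.nan_to_num(b)-p)*1000
k=(T[:,0]>26)&(T[:,0]<38)&(b[:,2]>.165)&(b[:,2]<.207)&(T[:,1]>-60)&(T[:,1]<90)
T=T[k];z=b[k,2]
for y in range(-40,70,5):
    s=(T[:,1]>=y)&(T[:,1]<y+5)
    if s.sum()>3: print(y+2.5,s.sum(),np.median(z[s]).round(4),np.median(T[s,0]).round(1))
```

```text
-32.5 23 0.1962 30.3
-27.5 138 0.1967 31.2
-22.5 158 0.1916 31.3
-17.5 140 0.1849 31.3
-12.5 121 0.1784 31.4
-7.5 60 0.1739 30.7
7.5 9 0.1738 30.3
12.5 94 0.1732 31.1
17.5 129 0.1772 31.4
22.5 139 0.1847 31.7
27.5 152 0.1914 31.6
32.5 128 0.1931 31.3
37.5 138 0.1932 31.7
42.5 128 0.1933 31.7
47.5 125 0.1932 31.8
52.5 130 0.1933 31.7
57.5 123 0.1933 31.7
62.5 128 0.1931 31.8
67.5 122 0.1933 32.1
```

The local profile puts the seat centre at y≈+2.7 mm, matching the planned 2.5 mm. I advance that and lower.

```bash
python3 -m jog '{"delta_pos":[[0,2.5,0],[0,0,8],[0,0,10],[0,0,8],[0,0,0]],"dr":[[0,0,0],[0,0,0],[0,0,0],[0,0,0],[0,0,0]],"gripper":[-1,-1,-1,-1,-1]}'
cat > prof.py <<'E'
from bar import *
def prof(nm):
    f=grab("wrist");save(f,nm,None,1.5);p,R=pose();print(p.round(4),round(psi(),2),"F",robot.state()["contact_force"].round(1),"open",robot.state()["opening"]);bar(f)
    P=cloud(f);b=P.reshape(-1,3);T=R.inv().apply(np.nan_to_num(b)-p)*1000
    k=(T[:,0]>26)&(T[:,0]<40)&(b[:,2]>.165)&(b[:,2]<.21)&(T[:,1]>-60)&(T[:,1]<90)
    m=cv2.dilate(mask(f,"org").astype(np.uint8),np.ones((3,3))).ravel()==0;k&=m
    T=T[k];z=b[k,2]
    L=(T[:,1]<-8)&(z>.178)&(z<.193);Rr=(T[:,1]>8)&(z>.178)&(z<.190)
    if L.sum()>10 and Rr.sum()>10:
        a=np.polyfit(z[L],T[L,1],1);c=np.polyfit(z[Rr],T[Rr,1],1);print("seat edges y",np.polyval(a,.174).round(1),np.polyval(c,.174).round(1),"centre",((np.polyval(a,.174)+np.polyval(c,.174))/2).round(1))
    print("seat in tool",(R.inv().apply(np.array([.498,-.3326,.18])-p)*1000).round(1))
E
python3 -c "from prof import *; prof('e11')"
```

```text
clock: 36.85
ee_pos: [0.4973, -0.33, 0.1694]
ee_rot: [0.948, 0.319, -0.001, -0.001]
contact_force: [0.2, 0.6, -4.3]
opening: 0.127
[ 0.4974 -0.3302  0.17  ] 37.21 F [-0.3 -0.2 -2.9] open 0.1261983778752164
bar top z 0.1944 centre [ 515.4 -316. ] size [121.4  15. ] ang -142.8
seat edges y -10.5 20.5 centre 5.0
seat in tool [ -1.    2.2 -10. ]
```

View pics/e11.png

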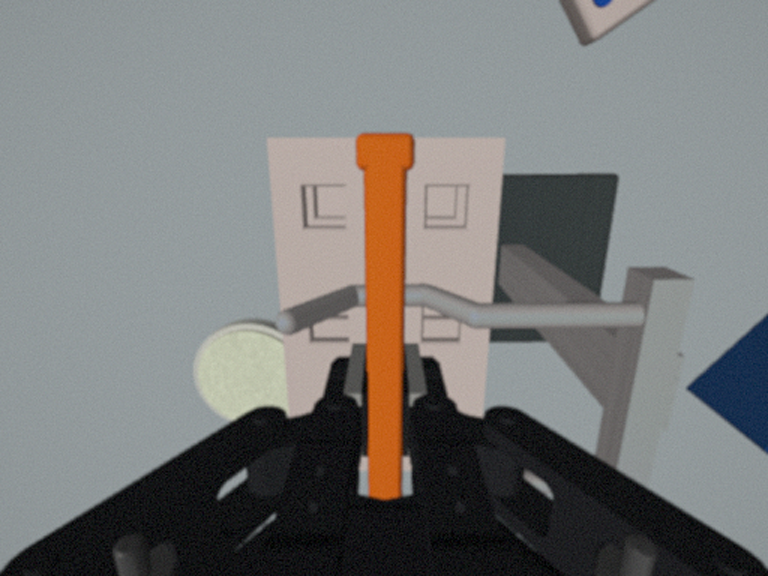

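The 2.5 mm shift was lost on the way. I redo it with a 3 mm drop and check.

```bash
python3 -m jog '{"delta_pos":[[0,3.5,0],[0,0,3],[0,0,0]],"dr":[[0,0,0],[0,0,0],[0,0,0]],"gripper":[-1,-1,-1]}'
python3 -c "from prof import *; prof('e12')"
```

```text
clock: 37.2
ee_pos: [0.4999, -0.3334, 0.1673]
ee_rot: [0.948, 0.319, -0.001, -0.001]
contact_force: [0.2, 0.5, -3.6]
opening: 0.126
[ 0.5    -0.3335  0.1676] 37.21 F [ 0.3  0.4 -3.1] open 0.1259502089643198
bar top z 0.1923 centre [ 518.1 -319.4] size [121.4  15. ] ang -142.8
seat edges y -14.6 13.1 centre -0.7
seat in tool [ -1.1  -1.9 -12.4]
```

Centred within about 1 mm. Lowering the last 6 mm.

```bash
python3 -m jog '{"delta_pos":[[0,0,3],[0,0,3],[0,0,0]],"dr":[[0,0,0],[0,0,0],[0,0,0]],"gripper":[-1,-1,-1]}'
python3 -c "from prof import *; prof('e13')"
```

```text
clock: 37.55
ee_pos: [0.5, -0.3335, 0.1613]
ee_rot: [0.948, 0.319, -0.001, -0.0]
contact_force: [-0.5, -0.3, -3.3]
opening: 0.124
[ 0.5001 -0.3336  0.1615] 37.21 F [ 0.  -0.2 -2.6] open 0.12170727511679164
bar top z 0.1863 centre [ 518.6 -320.1] size [121.5  15.1] ang -142.8
seat edges y -14.7 13.8 centre -0.4
seat in tool [ -1.1  -2.  -18.4]
```

View pics/e13.png

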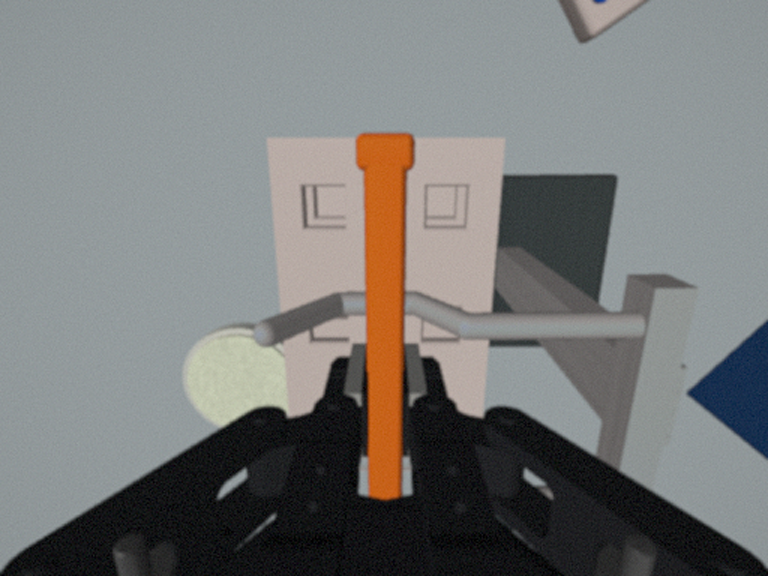

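The bar top is at 186.3 mm, nominal for seated. One more millimetre to take up contact.

```bash
python3 -m jog '{"delta_pos":[[0,0,1],[0,0,0]],"dr":[[0,0,0],[0,0,0]],"gripper":[-1,-1]}'
python3 -c "from prof import *; prof('e14')"
```

```text
clock: 37.8
ee_pos: [0.5002, -0.3336, 0.1608]
ee_rot: [0.948, 0.319, -0.0, -0.0]
contact_force: [-0.2, 0.5, -2.6]
opening: 0.127
[ 0.5002 -0.3336  0.1608] 37.21 F [ 0.5  0.1 -2.2] open 0.13005458073259446
bar top z 0.1858 centre [ 518.6 -319.5] size [120.8  15. ] ang -142.8
seat edges y -14.8 14.9 centre 0.0
seat in tool [ -1.1  -2.1 -19.2]
```

```bash
python3 -m jog '{"delta_pos":[[0,0,0.7],[0,0,0],[0,0,0],[0,0,0],[0,0,0]],"dr":[[0,0,0],[0,0,0],[0,0,0],[0,0,0],[0,0,0]],"gripper":[-1,-0.7,-0.5,-0.3,-0.3]}'
python3 -c "from prof import *; prof('e15')"
```

```text
clock: 38.35
ee_pos: [0.5005, -0.3339, 0.1611]
ee_rot: [0.948, 0.319, -0.0, 0.001]
contact_force: [-0.7, -0.6, -1.0]
opening: 0.35
[ 0.5005 -0.3339  0.161 ] 37.21 F [0.2 0.4 0.1] open 0.3507064812781115
bar top z 0.1858 centre [ 518.5 -320.4] size [121.4  14.7] ang -142.8
seat edges y -15.2 13.8 centre -0.7
seat in tool [ -1.2  -2.5 -19. ]
```

View pics/e15.png

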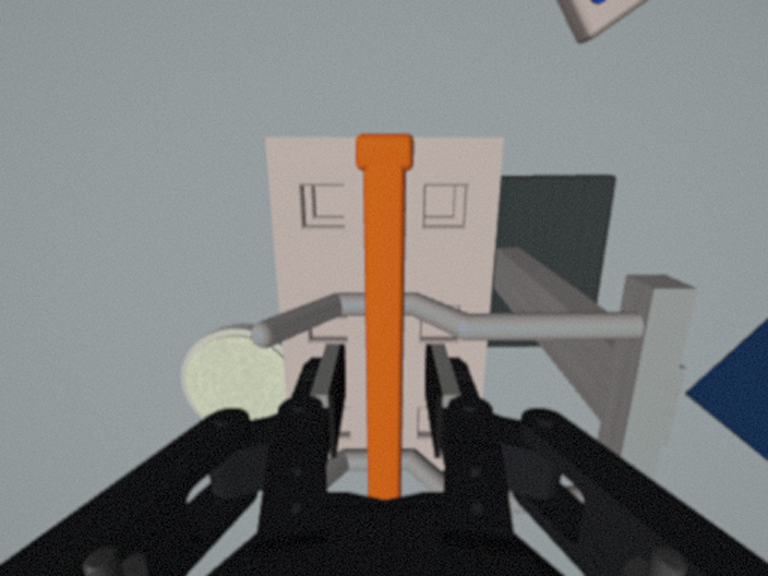

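The bar lies on both prongs, the gripper is open and the tool force is near zero. I rise straight up.

```bash
python3 -m jog '{"delta_pos":[[0,0,-8],[0,0,-12],[0,0,-20],[0,0,-30],[0,0,-30],[0,0,-30],[0,0,0],[0,0,0]],"dr":[[0,0,0],[0,0,0],[0,0,0],[0,0,0],[0,0,0],[0,0,0],[0,0,0],[0,0,0]],"gripper":[-0.3,-0.3,-0.3,-0.3,-0.3,-0.3,-0.3,-0.3]}'
python3 - <<'E'
from bar import *
f=grab("wrist");save(f,"g1",None,1.5);print(pose()[0],robot.state()["contact_force"]);c,a=bar(f)
print("dist to seat est",np.hypot(*(c-np.array([.498,-.3326]))))
g=grab("scene");save(g,"sc4",(40,120,380,280),2.3)
E
```

```text
clock: 39.2
ee_pos: [0.5, -0.3334, 0.3027]
ee_rot: [0.948, 0.319, 0.001, 0.002]
contact_force: [0.9, -0.8, -0.2]
opening: 0.346
[ 0.50008247 -0.33337047  0.30297664] [-0.14835525  0.1923209  -0.57026917]
bar top z 0.1859 centre [ 500.6 -334.2] size [165.7  13.4] ang -142.9
dist to seat est 0.0030363336944258996
```

View pics/g1.png

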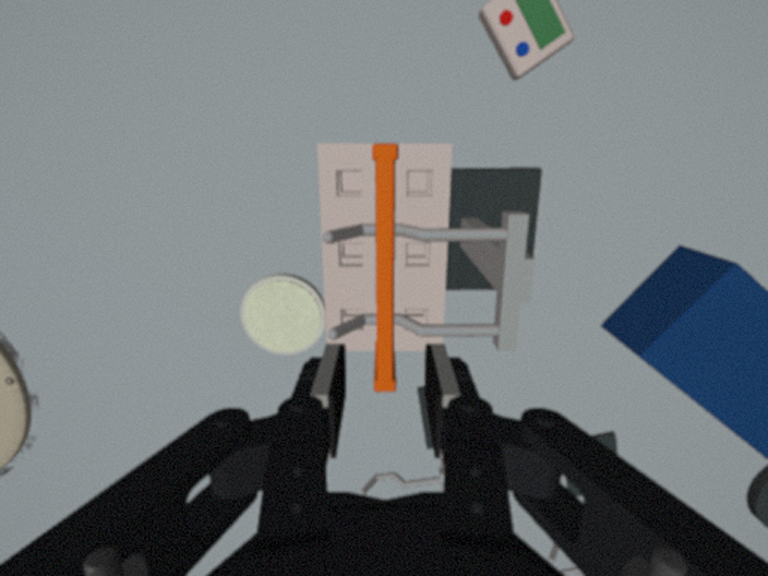

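View pics/sc4.png

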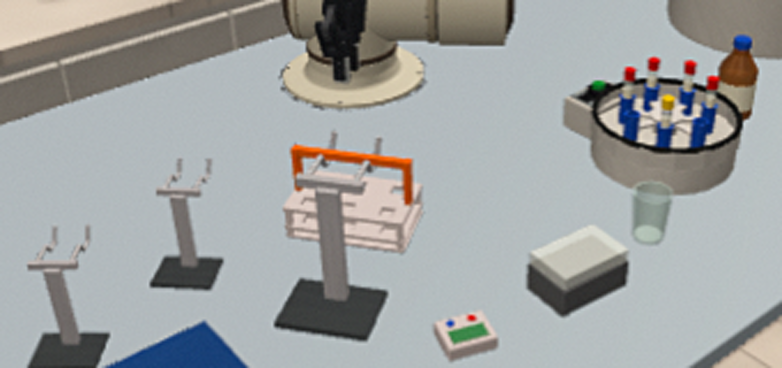

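The bar hangs 3 mm from the estimated seat point, top at 185.9 mm, axis at 37.1°, level in both views. Now to the green button at about (436.6, 225.7) with the gripper shut.

Run:
```python
from pl import *
to([.437,.226,.28],37)
```

```text
p [ 0.5    -0.3333  0.3022] psi 37.2 n 13 dr/row [ 0. -0.  0.]
0 [22.2, -37.2, 1.6]
1 [22.2, -37.2, 1.6]
2 [22.1, -37.2, 1.6]
3 [22.1, -37.2, 1.6]
4 [22.1, -37.2, 1.6]
5 [22.1, -37.2, 1.6]
6 [22.1, -37.2, 1.6]
7 [22.1, -37.2, 1.6]
8 [22.1, -37.2, 1.6]
9 [22.1, -37.3, 1.7]
10 [22.1, -37.3, 1.7]
11 [22.0, -37.3, 1.7]
12 [22.0, -37.3, 1.7]
q6~ 80.3
```

```bash
python3 -m jog '{"delta_pos":[[22,-37,0],[22,-37,0],[22,-37,0],[22,-37,0],[22,-37,0],[22,-37,0],[22,-37,0],[22,-37,0]],"dr":[[0,0,0],[0,0,0],[0,0,0],[0,0,0],[0,0,0],[0,0,0],[0,0,0],[0,0,0]],"gripper":[-1,-1,-1,-1,-1,-1,-1,-1]}'
python3 - <<'E'
from pl import *
to([.437,.226,.20],37)
E
```

```text
clock: 40.1
ee_pos: [0.457, 0.017, 0.2932]
ee_rot: [0.949, 0.315, -0.004, -0.003]
contact_force: [0.3, -0.1, -1.0]
opening: 0.003
p [0.457  0.017  0.2932] psi 36.8 n 6 dr/row [-0.001  0.001 -0.001]
0 [18.3, -29.8, 15.6]
1 [18.3, -29.8, 15.6]
2 [18.3, -29.8, 15.6]
3 [18.3, -29.8, 15.6]
4 [18.3, -29.8, 15.6]
5 [18.3, -29.8, 15.6]
q6~ 80.3
```

```bash
python3 -m jog '{"delta_pos":[[18,-30,12],[18,-30,12],[18,-30,12],[18,-30,12],[18,-30,12],[16,-26,8],[0,0,0]],"dr":[[0,0,0],[0,0,0],[0,0,0],[0,0,0],[0,0,0],[0,0,0],[0,0,0]],"gripper":[-1,-1,-1,-1,-1,-1,-1]}'
python3 - <<'E'
from look import *
f=look("k1",kinds=("green",))
E
```

```text
clock: 40.8
ee_pos: [0.4294, 0.2337, 0.2183]
ee_rot: [0.948, 0.317, -0.008, -0.003]
contact_force: [-0.8, -0.3, 0.7]
opening: -0.0
tcp [429.7 232.4 218.7] psi 37.0 open -0.0
green [266.3 176.9] 487 0.0818 [436.2 226.5] 11.8 in tool [  3.4  10.  136.8]
```

View pics/k1.png

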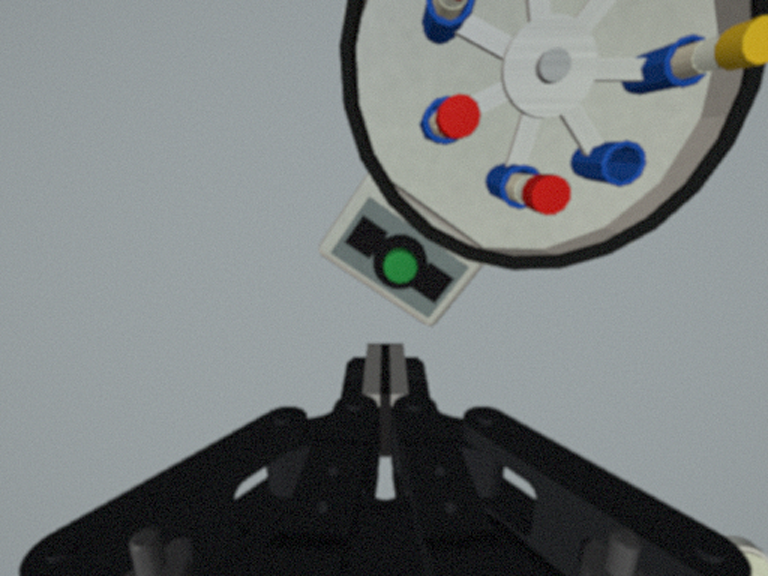

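The button is at (400,265) of the 1.5x picture, and (3.4, 10, 137) mm in tool axes. I descend to just above it.

```bash
python3 -m jog '{"delta_pos":[[3,9,0],[0,0,35],[0,0,35],[0,0,35],[0,0,0]],"dr":[[-0.008,0.008,0],[0,0,0],[0,0,0],[0,0,0],[0,0,0]],"gripper":[-1,-1,-1,-1,-1]}'
python3 - <<'E'
from look import *
f=look("k2",kinds=("green",))
E
```

```text
clock: 41.35
ee_pos: [0.4405, 0.2214, 0.1116]
ee_rot: [0.949, 0.316, 0.0, 0.001]
contact_force: [-0.6, 0.8, 1.2]
opening: 0.002
tcp [441.7 221.8 114.3] psi 36.8 open 0.002
green [244.3 219.3] 902 0.0818 [436.2 226.7] 12.4 in tool [-1.5 -7.3 32.4]
```

View pics/k2.png

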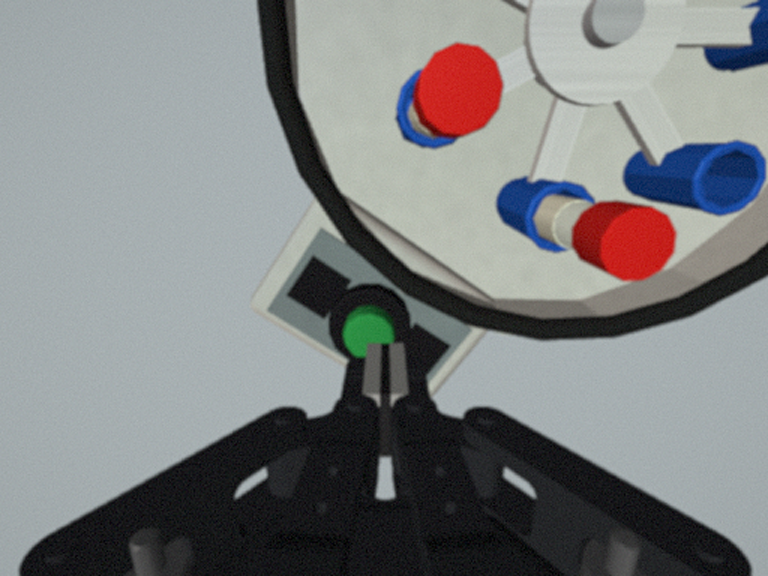

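The y drifted 7 mm too far; I correct while approaching.

```bash
python3 -m jog '{"delta_pos":[[-1.5,-7,8],[0,0,7],[0,0,0]],"dr":[[0,0,0],[0,0,0],[0,0,0]],"gripper":[-1,-1,-1]}'
python3 - <<'E'
from look import *
f=look("k3",(150,100,400,300),3,kinds=("green",))
E
```

```text
clock: 41.7
ee_pos: [0.4385, 0.2263, 0.1028]
ee_rot: [0.949, 0.315, 0.005, 0.001]
contact_force: [0.1, 0.1, 0.7]
opening: 0.001
tcp [438.7 226.4 103.3] psi 36.7 open 0.005
green [250.8 222.4] 663 0.0816 [437.1 227.3] 11.6 in tool [-0.9 -1.8 21.6]
```

View pics/k3.png

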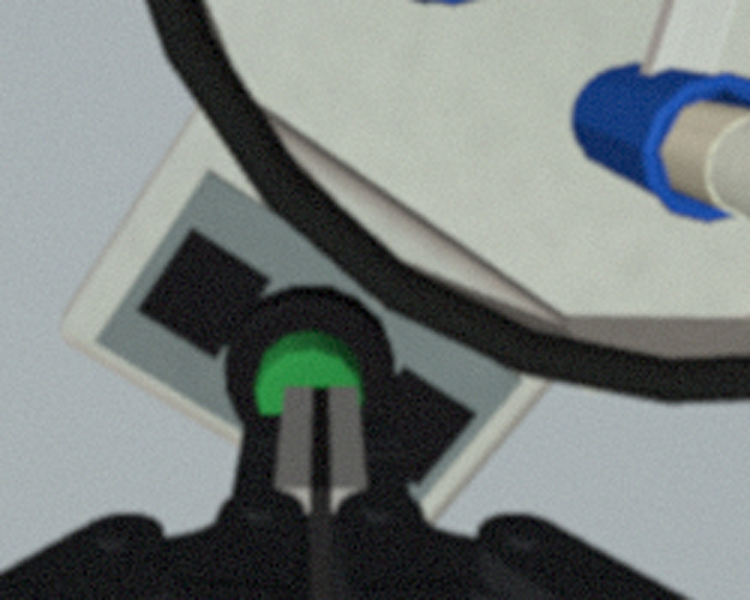

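The fingertips stand over the button, 21 mm above it. I press in small steps watching the force.

```bash
python3 -m jog '{"delta_pos":[[0,-1.5,8],[0,0,7],[0,0,0]],"dr":[[0,0,0],[0,0,0],[0,0,0]],"gripper":[-1,-1,-1]}'
python3 -m jog '{"delta_pos":[[0,0,3],[0,0,3],[0,0,0]],"dr":[[0,0,0],[0,0,0],[0,0,0]],"gripper":[-1,-1,-1]}'
```

```text
clock: 42.05
ee_pos: [0.4385, 0.228, 0.0883]
ee_rot: [0.949, 0.315, 0.006, 0.001]
contact_force: [-0.1, 0.5, -0.1]
opening: -0.002
clock: 42.35
ee_pos: [0.4387, 0.2281, 0.0818]
ee_rot: [0.949, 0.315, 0.006, 0.001]
contact_force: [-0.7, -0.3, 1.7]
opening: -0.001
```

```bash
python3 -m jog '{"delta_pos":[[0,0,3],[0,0,2],[0,0,0]],"dr":[[0,0,0],[0,0,0],[0,0,0]],"gripper":[-1,-1,-1]}'
```

```text
clock: 42.65
ee_pos: [0.4389, 0.2282, 0.0769]
ee_rot: [0.949, 0.315, 0.006, 0.001]
contact_force: [-2.4, -1.0, 4.1]
opening: -0.002
```

```bash
python3 -m jog '{"delta_pos":[[0,0,2],[0,0,0],[0,0,0]],"dr":[[0,0,0],[0,0,0],[0,0,0]],"gripper":[-1,-1,-1]}'
```

```text
clock: 42.95
ee_pos: [0.439, 0.2282, 0.0763]
ee_rot: [0.949, 0.315, 0.007, 0.001]
contact_force: [-2.6, 0.1, 3.8]
opening: 0.003
```

```bash
python3 -m jog '{"delta_pos":[[0,0,3],[0,0,3],[0,0,0]],"dr":[[0,0,0],[0,0,0],[0,0,0]],"gripper":[-1,-1,-1]}'
```

```text
clock: 43.25
ee_pos: [0.4399, 0.2286, 0.0764]
ee_rot: [0.949, 0.315, 0.008, 0.002]
contact_force: [-3.4, -0.9, 4.9]
opening: -0.002
```

```bash
python3 -m jog '{"delta_pos":[[0,0,5],[0,0,5],[0,0,5]],"dr":[[0,0,0],[0,0,0],[0,0,0]],"gripper":[-1,-1,-1]}'
python3 - <<'E'
from look import *
s=robot.state();print(s["ee_pos"],s["contact_force"]);f=look("k5",(150,100,400,300),3,kinds=("green",));print(robot.state()["contact_force"])
E
```

```text
clock: 43.55
ee_pos: [0.4412, 0.2291, 0.0741]
ee_rot: [0.949, 0.316, 0.012, 0.002]
contact_force: [-48.2, -17.0, 103.8]
opening: -0.002
[0.44121134 0.22906827 0.07406146] [-48.22935184 -16.95781361 103.81657988]
tcp [441.1 229.   74.1] psi 36.8 open -0.001
[-45.62674495 -18.60355203  98.81198235]
```

View pics/k5.png

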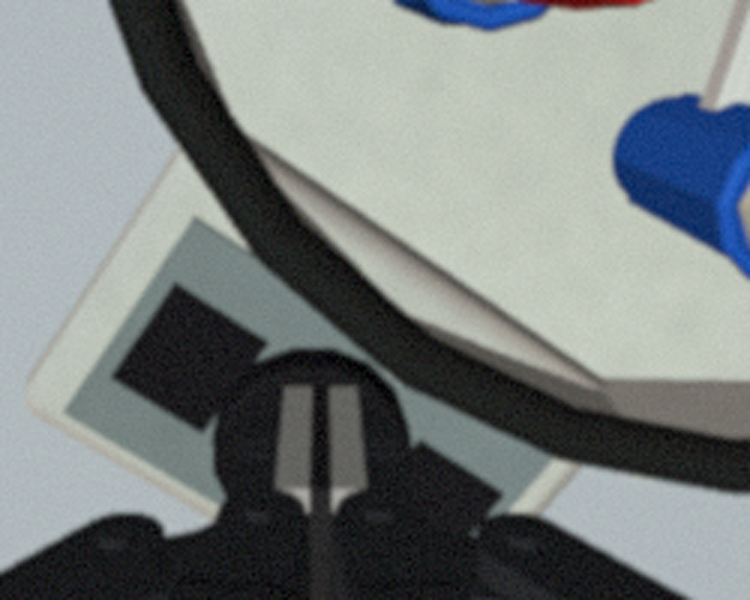

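That is hard against the stop, with a force close to the 120 N limit, higher than I intended. The button is certainly fully down, so I back off now.

```bash
python3 -m jog '{"delta_pos":[[0,0,-4],[0,0,-8],[0,0,-15],[0,0,-30],[0,0,-40],[0,0,-40],[0,0,0]],"dr":[[0,0,0],[0,0,0],[0,0,0],[0,0,0],[0,0,0],[0,0,0],[0,0,0]],"gripper":[-1,-1,-1,-1,-1,-1,-1]}'
python3 - <<'E'
from look import *
f=look("k6",kinds=("green","red","yel"));print(robot.state()["contact_force"])
g=grab("scene");save(g,"sc5",(40,120,380,280),2.3);h=grab("top");save(h,"top5",(120,130,360,275),3.3)
from bar import bar
P=cloud(h);m=mask(h,"org");Q=P[m];Q=Q[np.isfinite(Q[:,2])&(Q[:,2]>.15)&(Q[:,1]<-.2)&(Q[:,1]>-.45)];print(np.median(Q,0),cv2.minAreaRect((Q[:,:2]*1000).astype(np.float32)))
E
```

```text
clock: 44.3
ee_pos: [0.4373, 0.2283, 0.2186]
ee_rot: [0.949, 0.316, 0.012, 0.002]
contact_force: [1.1, 0.5, -1.2]
opening: 0.0
tcp [436.6 228.1 216.1] psi 36.9 open 0.002
green [254.7 184.1] 470 0.0818 [436.2 226.4] 11.7 in tool [ -3.9  -0.4 134.2]
red [288.1   2.3] 130 0.1492 [567.1 295.6] 6.7 in tool [143.6  23.5  69.9]
red [288.7  86. ] 586 0.1498 [524.5 262.5] 9.6 in tool [89.7 24.4 68.3]
red [347.5 135.5] 595 0.15 [524.4 204. ] 9.9 in tool [54.5 71.2 67.9]
yel [474.2  39. ] 1120 0.1496 [629.2 177. ] 11.3 in tool [122.1 155.6  70.6]
[ 0.82638624  0.66209354 -0.26768739]
[ 0.49915657 -0.33337892  0.1858122 ] ((498.8254699707031, -332.11114501953125), (161.3554229736328, 12.440223693847656), 37.42390441894531)
```

View pics/k6.png

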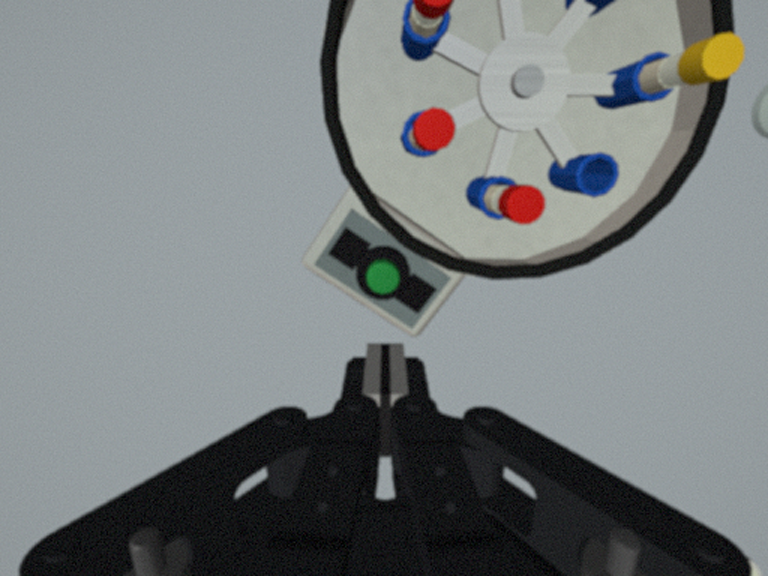

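View pics/sc5.png

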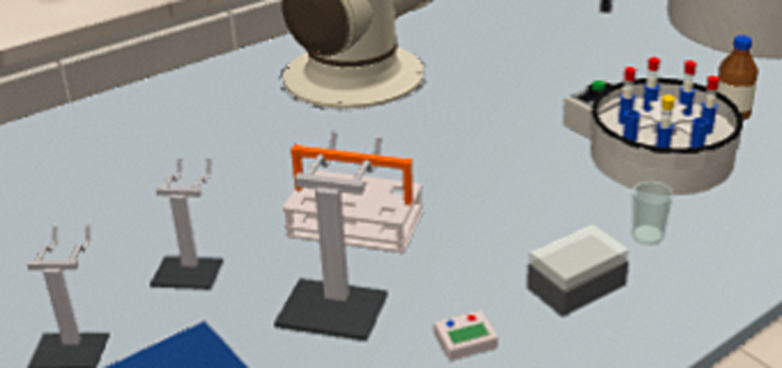

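View pics/top5.png

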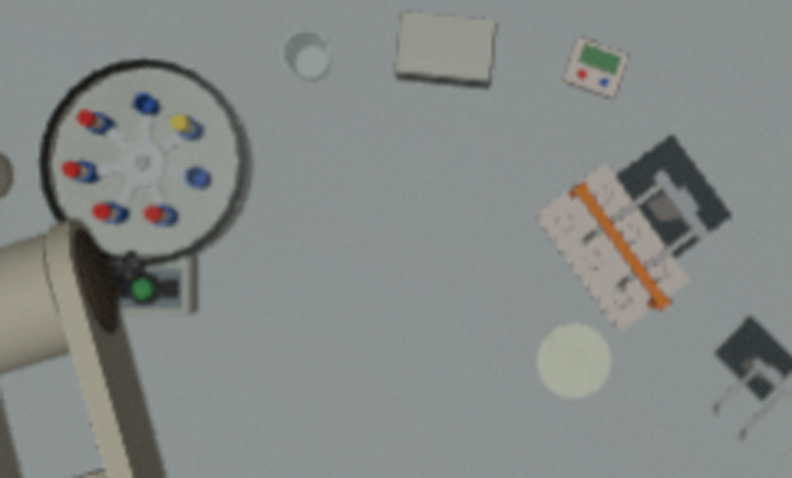

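All four red tubes and the yellow one stand at 150 mm cap height. The basket hangs level about 1 mm from the seat estimate, the button is back up at 81.8 mm, and the bystanders are where they were. Handing in.

Run:
```python
from plant import robot
print(robot.job_done()); print(robot.state()["clock"])
```

```text
the job is handed in; nothing more can be done
None
the job is handed in; nothing more can be done
```

I moved all four red-capped tubes into free sleeves, hung the empty basket on the tall double hook and pressed the green button fully down, in about 44 s. The job is handed in. One thing could have gone wrong: my last push on the button was too hard.

**Button force:** pressed against its stop, the wrist force read about 116 N in all, just under the 120 N limit. A short peak between readings could have been higher. The button's travel can't be read directly. I infer full travel from the hard stop about 7.7 mm below its measured top, which is more than the 6 mm it should have, so the fingertips may have bottomed on the collar as well.

**Last checks before handing in:**
- **Tubes:** the last close wrist readings put all four red caps and the yellow one at about 150 mm, which is the seated height. Each was within about 2 mm of its sleeve centre.
- **Basket:** the bar lies on both prongs, about 1 mm (top camera) to 3 mm (wrist camera) from my estimate of the seat point. Its top is at 186 mm, and it hangs level, still and free of the gripper.
- **Button:** it is back up, with its top at 81.8 mm, the same as before pressing. The task text gives 78 mm; I went by the measured height.
- **Beaker, tip box and bottle:** no shift is visible in the scene and top pictures; I did not measure them.

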